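# Load the burn-in bench and step the zone selector

### The arm

A 6-joint arm with a two-finger parallel gripper is mounted at the origin on the work surface. World frame = base frame: x ahead of the robot, y to its left, z up, the work surface at z = 0. Lengths are in m, angles in degrees, forces in N, time in s.
With the tool pointing down it reaches from about 0.375 to 0.9 m from the base axis. Payload 3.1 kg.
Tool frame: the origin (TCP) lies on the centre line of the jaws, within the pads' length; the fingertips stand 17 mm ahead of it and the grasp point (between the pads) lies 2 mm behind it (manip.tcp_to_tips is the distance from the TCP to the fingertips, in m); z points along the fingers, y is the line along which they close (so a half turn about z gives the same grasp; the last joint's range is limited). The gripper opens to 87 mm and grips with 3 to 60 N. Pads are 19 mm wide; open, the fingers measure 117 mm over their backs; the gripper's body (75 mm by 190 mm) begins 51 mm behind the grasp point.
Start: joints at [54.23, 30.224, 82.088, -0, 67.689, -10.227], TCP at [0.269, 0.564, 0.24] pointing down, gripper open.
Joint ranges: [-176.69, 176.69], [-43.24, 126.21], [12.49, 139.97], [-82, 262], [0, 151.66], [-163.58, 163.58]. Speed limits (degrees/s): [159.86, 159.86, 180, 180, 180, 180].

### API

Orientations are given as [roll, pitch, yaw] about the fixed x, y, z axes, in that order (R = Rz(yaw) Ry(pitch) Rx(roll)).
In Python, from station import manip, viewer, close_job gives the robot as it stands. The module is installed in compiled form; this text tells all that it offers.
- The arm moves only by the tool carry_out, never from a script. Its argument "series" is a list of rows, each an object of numbers: "x", "y", "z": the shift along the world's x, y, z in m; "ax", "ay", "az": the turn, a rotation vector about the world's x, y, z in degrees; "grip": the opening, from 0 (shut) to 1 (fully open). In form: [{"x": .., "y": .., "z": .., "ax": .., "ay": .., "az": .., "grip": ..}, ...]. A call has 1 to 12 rows; each row shifts and turns the commanded pose from where the row before left it; what a row does not reach is not made up. A row lasts 1/12 s, in which the tool goes at most 41.7 mm and 7.16 degrees, less where a joint would pass 70% of its speed; a pose out of reach is approached as far as the arm can. A call is refused whole if a number of a shift passes 0.0417 or a number of a turn 7.16, either way. A call with a gripper value outside its range is refused whole. The fingers move at their own pace and stop on an object; "force" is the grip in N (left out, the last holds). Time passes only in rows, so rows that do not move let the fingers close. It gives the time, the measured TCP pose, the force, the opening and the grip force at its end, in the units of the state.
- manip.observe(): the state, without advancing time (a new reading comes with each control period).
- viewer.snapshot(name): name is "scene" or "top" or "wrist"; returns (picture, depth): 400x640x3 uint8, red, green, blue; 400x640 float32, m along the optical axis (not along the pixel's ray), 0 where there is no reading.
- viewer.calibration(name): a dict with "fx", "fy", "cx", "cy" (pixels), "world_to_cam" (4x4, takes a point from world to camera coordinates). Camera axes: x right, y down, z forward; pixel columns grow to the right and rows downward; lengths in m; the calibration is good to about 2 mm. A picture is of the moment at which its call begins: read the wrist's pose just before it. calibration takes no time and is no camera call; for the wrist camera it gives the pose at the moment of the call.
- close_job(): hands the job in; it is judged then, once.
The state is a dict: "clock": time; "qpos": joint angles; "joint_velocities": joint speeds; "joint_efforts": joint torques, N m; "ee_pos": TCP position; "tool_rot": TCP orientation; "wrist_force": force on the tool from outside, world axes, zero at the start; "torque": the same for the moment, N m; "grip_width": finger opening in m; "grip_force": force on a finger pad.
Only numpy, scipy, OpenCV 4.12 (cv2) and the standard library are available. Lean on these libraries where they do the work, as an engineer would, in place of code of your own. Each camera call takes 0.05 s, during which the arm holds its last target. There are 200 camera calls.

### The job

Park the bench's zone selector at the green park mark. Then, one module at a time in number order (1 red, 2 yellow, 3 blue, 4 purple; some may be missing, and their nests stay empty), seat the module flat in its own nest with the chips up - turning it over first if it lies chips down; the vee cradle is there to help - let go of it, and slide the selector level with that nest before you seat the next one. Leave the selector at the last module's nest, all modules seated, and do not disturb the bottle, cup and screwdriver.

Things in the scene. Friction and masses are not known exactly. Their poses are not given: they have to be found in the camera images.
- bench: burn-in bench, cream plate 190 x 350 x 12 mm fixed to the table, its underside at z = 0; origin on the table, 15 mm toward bench +x from the middle of the plate. x points across the plate from the selector track to the row of nests, y along track and nests, from the park end to nest 4. Selector track (30 mm wide, top 20 mm above the table) at x = -60 mm, nests at x = +30 mm
- nest1 (a point): centre of the floor of nest 1, 12 mm above the table; axes as the bench's. Pocket 53 x 41 mm (x, y), 6 mm deep, aluminium rim 8 mm wide at the x ends, 19 mm between pockets; red tab with 1 dot between it and the track. Nests are 60 mm apart along bench y: y = -60 mm
- nest2 (a point): centre of the floor of nest 2, 12 mm above the table; axes as the bench's. Pocket 53 x 41 mm (x, y), 6 mm deep, aluminium rim 8 mm wide at the x ends, 19 mm between pockets; yellow tab with 2 dots between it and the track. Nests are 60 mm apart along bench y: y = 0 mm
- nest3 (a point): centre of the floor of nest 3, 12 mm above the table; axes as the bench's. Pocket 53 x 41 mm (x, y), 6 mm deep, aluminium rim 8 mm wide at the x ends, 19 mm between pockets; blue tab with 3 dots between it and the track. Nests are 60 mm apart along bench y: y = 60 mm
- nest4 (a point): centre of the floor of nest 4, 12 mm above the table; axes as the bench's. Pocket 53 x 41 mm (x, y), 6 mm deep, aluminium rim 8 mm wide at the x ends, 19 mm between pockets; purple tab with 4 dots between it and the track. Nests are 60 mm apart along bench y: y = 120 mm
- selector (a joint): travel of the zone selector along bench +y, m: 0 = park (green mark), 0.06 = nest 1, 0.12 = nest 2, 0.18 = nest 3, 0.24 = nest 4 (both ends are stops). Slides with about 1.5 N, stays where it is left
- selector_top (a point): centre of the top of the selector grip, 55.5 mm above the table; axes as the bench's. Black block 28 x 18 x 34 mm (x, y, z), white line on top, orange pointer toward the nests
- red: power module 1: red rectangular block 48 x 36 x 16 mm (x, y, z), about 70 g. Origin at the centre of the block. +z is its component face (green board with black chips, 1 white dot), -z its plain back with an aluminium plate 30 x 20 mm. Lies flat on the table at the start, chips up or chips down. Belongs in nest 1. May be absent
- yellow: power module 2: yellow rectangular block 48 x 36 x 16 mm (x, y, z), about 70 g. Origin at the centre of the block. +z is its component face (green board with black chips, 2 white dots), -z its plain back with an aluminium plate 30 x 20 mm. Lies flat on the table at the start, chips up or chips down. Belongs in nest 2. May be absent
- blue: power module 3: blue rectangular block 48 x 36 x 16 mm (x, y, z), about 70 g. Origin at the centre of the block. +z is its component face (green board with black chips, 3 white dots), -z its plain back with an aluminium plate 30 x 20 mm. Lies flat on the table at the start, chips up or chips down. Belongs in nest 3. May be absent
- purple: power module 4: purple rectangular block 48 x 36 x 16 mm (x, y, z), about 70 g. Origin at the centre of the block. +z is its component face (green board with black chips, 4 white dots), -z its plain back with an aluminium plate 30 x 20 mm. Lies flat on the table at the start, chips up or chips down. Belongs in nest 4. May be absent
- cradle: vee cradle fixed to the table to help turn modules over: an aluminium V-block on a post, origin on the table under the vee. The vee runs along its y and is 28 mm long (shorter than a module, so fingers pass at both ends); steel foot 85 x 60 x 8 mm
- cradle_vee (a point): bottom line of the vee, at its middle, 40 mm above the table; axes as the cradle's. The two walls rise from it at 45 degrees toward +x and -x, each 36 mm wide and 8 mm thick
- flux: bystander: closed white bottle, diameter 44, height 110 mm, origin at the centre of its underside. Leave alone
- cup: bystander: grey plastic cup, diameter 68, height 70 mm, origin at the centre of its underside. Leave alone
- driver: bystander: orange screwdriver 200 mm long, lying along its x; origin under its middle. Leave alone
Not all that is in view belongs to the job. Of the things like the yellow, leave any that is brown or pink; of the rest the larger one is meant.

How it is judged (in metres and radians):
On the way, in this order (a step that is already met when the one before it is completed fails the run):
1. selector parked at the green park mark (value of joint selector below 0.006 m), for 0.3 s.
2. red module (if present) seated in nest 1, chips up, and let go, before the selector comes to mark 1 (x of red in the frame of nest1 between -0.006 and 0.006 m and y of red in the frame of nest1 between -0.006 and 0.006 m and z of red in the frame of nest1 between 0.005 and 0.011 m and angle between red's own z axis and vertical below 0.12 rad and contact force between red and the fingers below 0.3 N), for 0.3 s.
3. selector level with the seated red module, at mark 1 (y of red in the frame of selector_top between -0.007 and 0.007 m and x of red in the frame of nest1 between -0.006 and 0.006 m and y of red in the frame of nest1 between -0.006 and 0.006 m and z of red in the frame of nest1 between 0.005 and 0.011 m and angle between red's own z axis and vertical below 0.12 rad), for 0.3 s.
4. yellow module (if present) seated in nest 2, chips up, and let go, before the selector comes to mark 2 (x of yellow in the frame of nest2 between -0.006 and 0.006 m and y of yellow in the frame of nest2 between -0.006 and 0.006 m and z of yellow in the frame of nest2 between 0.005 and 0.011 m and angle between yellow's own z axis and vertical below 0.12 rad and contact force between yellow and the fingers below 0.3 N), for 0.3 s.
5. selector level with the seated yellow module, at mark 2 (y of yellow in the frame of selector_top between -0.007 and 0.007 m and x of yellow in the frame of nest2 between -0.006 and 0.006 m and y of yellow in the frame of nest2 between -0.006 and 0.006 m and z of yellow in the frame of nest2 between 0.005 and 0.011 m and angle between yellow's own z axis and vertical below 0.12 rad), for 0.3 s.
6. blue module (if present) seated in nest 3, chips up, and let go, before the selector comes to mark 3 (x of blue in the frame of nest3 between -0.006 and 0.006 m and y of blue in the frame of nest3 between -0.006 and 0.006 m and z of blue in the frame of nest3 between 0.005 and 0.011 m and angle between blue's own z axis and vertical below 0.12 rad and contact force between blue and the fingers below 0.3 N), for 0.3 s.
7. selector level with the seated blue module, at mark 3 (y of blue in the frame of selector_top between -0.007 and 0.007 m and x of blue in the frame of nest3 between -0.006 and 0.006 m and y of blue in the frame of nest3 between -0.006 and 0.006 m and z of blue in the frame of nest3 between 0.005 and 0.011 m and angle between blue's own z axis and vertical below 0.12 rad), for 0.3 s.
8. purple module (if present) seated in nest 4, chips up, and let go, before the selector comes to mark 4 (x of purple in the frame of nest4 between -0.006 and 0.006 m and y of purple in the frame of nest4 between -0.006 and 0.006 m and z of purple in the frame of nest4 between 0.005 and 0.011 m and angle between purple's own z axis and vertical below 0.12 rad and contact force between purple and the fingers below 0.3 N), for 0.3 s.
9. selector level with the seated purple module, at mark 4 (y of purple in the frame of selector_top between -0.007 and 0.007 m and x of purple in the frame of nest4 between -0.006 and 0.006 m and y of purple in the frame of nest4 between -0.006 and 0.006 m and z of purple in the frame of nest4 between 0.005 and 0.011 m and angle between purple's own z axis and vertical below 0.12 rad), for 0.3 s.
At the end, for the whole second after the job is handed in: Every module present lies flat, chips up, in its own nest (within 6 mm of its centre, on the floor within 3 mm, tilt under 0.12 rad), at rest and released; the selector stands still, level within 7 mm with the highest-numbered module present (x of red in the frame of nest1 between -0.006 and 0.006 m and y of red in the frame of nest1 between -0.006 and 0.006 m and z of red in the frame of nest1 between 0.005 and 0.011 m and angle between each of red, yellow, blue, purple's own z axis and vertical below 0.12 rad and y of each of red, yellow, blue, purple in the frame of selector_top below 0.007 m and linear speed of each of red, yellow, blue, purple below 0.02 m/s and x of yellow in the frame of nest2 between -0.006 and 0.006 m and y of yellow in the frame of nest2 between -0.006 and 0.006 m and z of yellow in the frame of nest2 between 0.005 and 0.011 m and x of blue in the frame of nest3 between -0.006 and 0.006 m and y of blue in the frame of nest3 between -0.006 and 0.006 m and z of blue in the frame of nest3 between 0.005 and 0.011 m and x of purple in the frame of nest4 between -0.006 and 0.006 m and y of purple in the frame of nest4 between -0.006 and 0.006 m and z of purple in the frame of nest4 between 0.005 and 0.011 m and y of any of red, yellow, blue, purple in the frame of selector_top above -0.007 m and velocity of joint selector between -0.01 and 0.01 m/s); the robot touches nothing.
It fails at once if a bystander is moved more than 25 mm (distance of any of flux, cup, driver from where it was at the start of the episode above 0.025 m).
Of red, yellow, blue, purple only 3 to 4 are there at a start; the rules pass over those that are not, and their reading is None.
At some moment in a run one of red, yellow, blue, purple may be knocked a few centimetres aside while the robot is not near it.
It also fails if it takes over 210 s, if anything falls off the work surface, if the arm or the gripper's body presses on something with over 40 N, if the wrist force passes 120 N, or if a joint passes its speed limit or range.

## Working session

There is one attempt and no reset: what is moved stays moved. The work goes in short steps, Python scripts to look and compute and a tool call to move; the robot and the scene stay as the last step left them, time stands still between calls to the robot, and variables do not carry over. Pictures are saved under pics/ and viewed, at most 14 in all, crops included, and the job is handed in when it is done.

Besides the shell and the picture viewer there is one more tool, called as name(argument=value, ...), one argument or row to a line, values as JSON. carry_out: Moves the arm, as the interface text tells. Its arguments: {"type":"object","properties":{"series":{"type":"array","items":{"type":"object","properties":{"x":{"type":"number"},"y":{"type":"number"},"z":{"type":"number"},"ax":{"type":"number"},"ay":{"type":"number"},"az":{"type":"number"},"grip":{"type":"number"}}}},"force":{"type":"number"}},"required":["series"]}

```bash
mkdir -p pics; ls
python3 - <<'E'
from station import manip, viewer
import cv2,numpy as np
o=manip.observe();print(o['clock'],o['ee_pos'],o['tool_rot'],o['grip_width'])
for n in("top","scene"):
    p,d=viewer.snapshot(n);c=viewer.calibration(n)
    np.savez(f"pics/{n}0.npz",p=p,d=d,**{k:np.array(v) for k,v in c.items()})
    cv2.imwrite(f"pics/{n}0.png",p[:,:,::-1]);print(n,c)
E
```

```text
pics
0.0 [0.26900917 0.56335949 0.23855251] [-1.79875328e+02 -2.17242522e-02  1.54462056e+02] 0.08693073464422002
top {'fx': 408.9541106495534, 'fy': 408.9541106495534, 'cx': 317.68965118232046, 'cy': 207.51929610431466, 'world_to_cam': array([[ 0.00253244, -0.99999434,  0.00221658,  0.01829003],
       [-0.99581054, -0.00272444, -0.09139987,  0.60885336],
       [ 0.09140539, -0.00197583, -0.9958118 ,  0.92446542],
       [ 0.        ,  0.        ,  0.        ,  1.        ]])}
scene {'fx': 501.36096841831244, 'fy': 501.36096841831244, 'cx': 321.32941263808607, 'cy': 199.80851395027534, 'world_to_cam': array([[ 0.81683735,  0.57684158,  0.00552547, -0.50260715],
       [ 0.30653539, -0.42591586, -0.85125304, -0.10640855],
       [-0.48868477,  0.69702903, -0.52472634,  1.61186054],
       [ 0.        ,  0.        ,  0.        ,  1.        ]])}
```

View pics/top0.png

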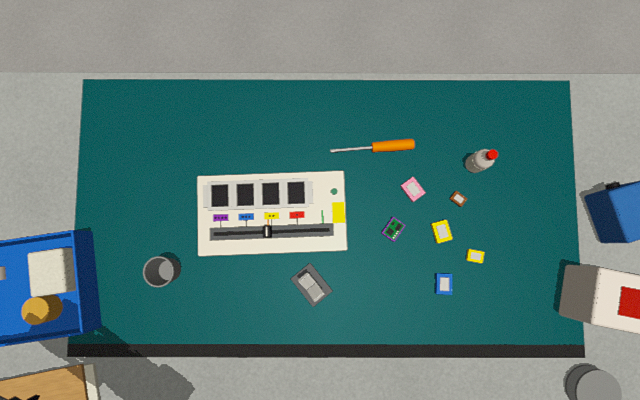

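View pics/scene0.png

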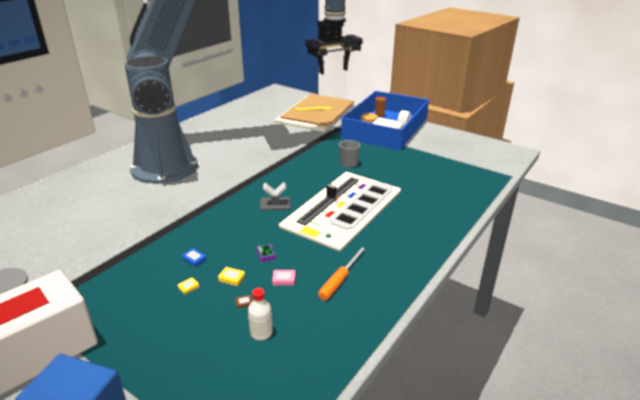

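The top view shows:
- **Bench:** centre about (272,213), with the selector near (267,231), level with nest 2.
- **Cradle:** (311,285).
- **Modules:** purple (393,228) chips up, blue (444,284) chips down. No red module in view.

Candidates for the yellow module:
- Large yellow (442,232)
- Small yellow (475,256)
- Pink (413,189), to be left
- Brown (458,198), to be left
- The yellow patch on the bench at (338,212), which is only a marking

I choose the larger yellow at (442,232), and it lies chips down.

```bash
cat > h.py <<'E'
import numpy as np, cv2
from station import manip, viewer
def snap(n):
    c=viewer.calibration(n); p,d=viewer.snapshot(n); return p,d,c
def ray(c,uv,z):
    """pixels -> world points on the plane at height z"""
    uv=np.atleast_2d(uv).astype(float); T=np.linalg.inv(np.array(c['world_to_cam']))
    r=np.c_[(uv[:,0]-c['cx'])/c['fx'],(uv[:,1]-c['cy'])/c['fy'],np.ones(len(uv))]@T[:3,:3].T
    return T[:3,3]+r*((z-T[2,3])/r[:,2])[:,None]
def proj(c,P):
    P=np.atleast_2d(P); W=np.array(c['world_to_cam']); q=P@W[:3,:3].T+W[:3,3]
    return np.c_[q[:,0]/q[:,2]*c['fx']+c['cx'],q[:,1]/q[:,2]*c['fy']+c['cy']]
def blobs(mask,amin=30):
    cs,_=cv2.findContours(mask.astype(np.uint8),cv2.RETR_EXTERNAL,cv2.CHAIN_APPROX_NONE)
    return sorted([k for k in cs if cv2.contourArea(k)>=amin],key=cv2.contourArea,reverse=True)
def hsv(p): return cv2.cvtColor(p,cv2.COLOR_RGB2HSV)
def rect(c,k,z):
    """min-area rectangle of a contour, on plane z: centre, sizes (mm), yaw of long side (deg)"""
    w=ray(c,k.reshape(-1,2),z)[:,:2]
    (cx,cy),(a,b),t=cv2.minAreaRect((w*1000).astype(np.float32))
    if a<b: a,b,t=b,a,t+90
    return np.round([cx,cy,a,b,(t+90)%180-90],1)
E
python3 - <<'E'
from h import *
z=dict(np.load('pics/top0.npz')); p,d=z['p'],z['d']; c=z
H=hsv(p);h,s,v=[H[:,:,i].astype(int) for i in range(3)]
for n,m,zz in [('yellow',(h>20)&(h<35)&(s>130)&(v>100),.016),('blue',(h>100)&(h<125)&(s>130)&(v>80),.016),('purple',(h>128)&(h<155)&(s>90),.016),('red',((h<6)|(h>172))&(s>120)&(v>60),.016),('green',(h>50)&(h<85)&(s>80)&(v>60),.012)]:
    for k in blobs(m,8)[:6]:
        (u,w),_,_=cv2.minAreaRect(k)
        if u<160 or u>520 or w>340 or w<90: continue
        print(n,[round(u),round(w)],cv2.contourArea(k),rect(c,k,zz))
m=(s<90)&(v>60);m[:160]=0;m[265:]=0;m[:,:180]=0;m[:,365:]=0
k=blobs(m)[0];print('bench',cv2.contourArea(k),rect(c,k,.012))
m=(s<70);m[:250]=0;m[320:]=0;m[:,:280]=0;m[:,345:]=0
k=blobs(m)[0];print('cradle',rect(c,k,.008),rect(c,k,.06))
T=np.linalg.inv(c['world_to_cam'])
def z3(u,w): q=d[w,u];return T[:3,:3]@(q*np.array([(u-c['cx'])/c['fx'],(w-c['cy'])/c['fy'],1]))+T[:3,3]
for u,w in [(442,232),(393,228),(444,284),(340,190),(267,231),(311,285),(160,271),(485,160)]:print(u,w,z3(u,w).round(4))
big=lambda a,b,w,h:cv2.resize(p[b:b+h,a:a+w,::-1],None,fx=4,fy=4,interpolation=cv2.INTER_CUBIC)
cv2.imwrite('pics/crop0.png',np.vstack([big(370,160,130,75),big(280,255,130,60)]))
E
```

```text
yellow [441, 231] 312.0 [ 555.5 -270.1   49.3   39.1   15.7]
yellow [338, 212] 218.5 [ 5.995e+02 -2.800e+01  4.730e+01  2.820e+01  2.000e-01]
yellow [475, 256] 170.5 [ 498.1 -347.    38.9   27.    78.8]
yellow [271, 216] 75.0 [590.6 129.7  33.7  15.  -84.6]
blue [444, 284] 312.5 [ 433.8 -273.6   48.5   37.2   -1.4]
blue [246, 216] 61.5 [588.2 189.6  30.7  11.8 -89.8]
purple [220, 218] 65.0 [585.7 248.3  30.8  11.8 -89.8]
purple [393, 229] 31.0 [ 560.3 -157.1   49.2   37.6  -35.4]
red [492, 154] 85.0 [ 738.2 -395.    27.8   23.4  -46.4]
red [296, 214] 68.5 [594.4  69.7  30.7  14.2 -89.8]
green [393, 229] 144.0 [ 560.4 -158.9   41.6   29.9  -34.2]
green [334, 191] 15.0 [649.8 -18.8  10.2  10.1 -44.7]
bench 11595.5 [598.  129.7 352.7 192.8 -87.7]
cradle [430.1  34.4  84.8  59.9  39.2] [435.1  33.7  80.2  56.7  39.2]
442 232 [ 0.553  -0.2724  0.0147]
393 228 [ 0.5623 -0.1579  0.0117]
444 284 [ 0.433  -0.2721  0.0207]
340 190 [ 0.6519 -0.0329  0.0144]
267 231 [0.5529 0.1336 0.0571]
311 285 [0.4319 0.0346 0.0407]
160 271 [0.46   0.3906 0.0034]
485 160 [ 0.7095 -0.3488  0.0883]
```

View pics/crop0.png

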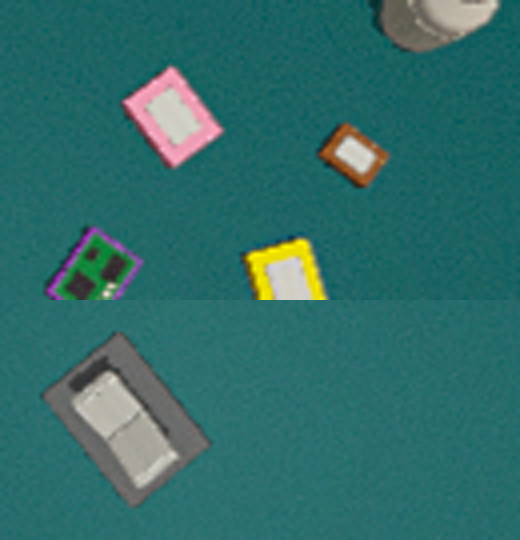

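carry_out(
  series=[
    {"x": 0.02,"y": -0.031,"z": 0.005,"az": 2.34},
    {"x": 0.02,"y": -0.031,"z": 0.005,"az": 2.34},
    {"x": 0.02,"y": -0.031,"z": 0.005,"az": 2.34},
    {"x": 0.02,"y": -0.031,"z": 0.005,"az": 2.34},
    {"x": 0.02,"y": -0.031,"z": 0.005,"az": 2.34},
    {"x": 0.02,"y": -0.031,"z": 0.005,"az": 2.34},
    {"x": 0.02,"y": -0.031,"z": 0.005,"az": 2.34},
    {"x": 0.02,"y": -0.031,"z": 0.005,"az": 2.34},
    {"x": 0.02,"y": -0.031,"z": 0.005,"az": 2.34},
    {"x": 0.02,"y": -0.031,"z": 0.005,"az": 2.34},
    {"x": 0.02,"y": -0.031,"z": 0.005,"az": 2.34},
    {"x": 0.02,"y": -0.031,"z": 0.005,"az": 2.34},
  ],
  force=20,
)

```text
invalid input at $.series[0]: expected keys x, y, z, ax, ay, az, grip
```

carry_out(
  series=[
    {"x": 0.015,"y": -0.02},
    {"x": 0.015,"y": -0.02},
    {"x": 0.014,"y": -0.018},
    {"x": 0},
    {"x": 0},
  ],
)

```text
invalid input at $.series[0]: expected keys x, y, z, ax, ay, az, grip
```

Run:
```python
from h import *
o=manip.observe();print(o['clock'],o['ee_pos'],o['tool_rot'],o['qpos'])
p,d,c=snap('wrist');cv2.imwrite('pics/w1.png',p[:,:,::-1]);np.savez('pics/w1.npz',p=p,d=d,**c)
print(c['fx'],np.linalg.inv(c['world_to_cam'])[:3].round(3))
```

```text
0.1 [0.269089   0.56341114 0.238658  ] [-1.79887410e+02 -1.97261018e-02  1.54457427e+02] [ 5.42304224e+01  3.02751340e+01  8.21482234e+01 -6.24281052e-04
  6.76909463e+01 -1.02267862e+01]
292.0460423252815 [[ 0.431  0.876  0.216  0.21 ]
 [ 0.902 -0.418 -0.104  0.591]
 [-0.001  0.239 -0.971  0.384]]
```

View pics/w1.png

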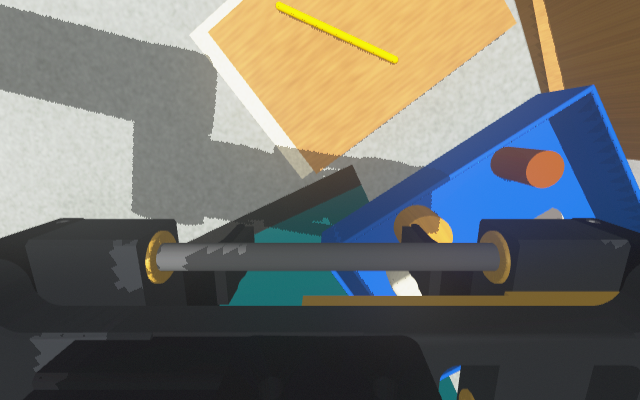

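The wrist view shows the gripper filling the lower half (rows above 220 are usable), so the camera looks out on the tool +x side. Each row needs every key.

carry_out(
  series=[
    {"x": 0.02,"y": -0.031,"z": 0.005,"ax": 0,"ay": 0,"az": 2.34,"grip": 1},
    {"x": 0.02,"y": -0.031,"z": 0.005,"ax": 0,"ay": 0,"az": 2.34,"grip": 1},
    {"x": 0.02,"y": -0.031,"z": 0.005,"ax": 0,"ay": 0,"az": 2.34,"grip": 1},
    {"x": 0.02,"y": -0.031,"z": 0.005,"ax": 0,"ay": 0,"az": 2.34,"grip": 1},
    {"x": 0.02,"y": -0.031,"z": 0.005,"ax": 0,"ay": 0,"az": 2.34,"grip": 1},
    {"x": 0.02,"y": -0.031,"z": 0.005,"ax": 0,"ay": 0,"az": 2.34,"grip": 1},
    {"x": 0.02,"y": -0.031,"z": 0.005,"ax": 0,"ay": 0,"az": 2.34,"grip": 1},
    {"x": 0.02,"y": -0.031,"z": 0.005,"ax": 0,"ay": 0,"az": 2.34,"grip": 1},
    {"x": 0.02,"y": -0.031,"z": 0.005,"ax": 0,"ay": 0,"az": 2.34,"grip": 1},
    {"x": 0.02,"y": -0.031,"z": 0.005,"ax": 0,"ay": 0,"az": 2.34,"grip": 1},
    {"x": 0.02,"y": -0.031,"z": 0.005,"ax": 0,"ay": 0,"az": 2.34,"grip": 1},
    {"x": 0.02,"y": -0.031,"z": 0.005,"ax": 0,"ay": 0,"az": 2.34,"grip": 1},
  ],
  force=20,
)

```text
clock: 1.15
ee_pos: [0.5099, 0.1902, 0.2996]
tool_rot: [180.0, -0.0, -177.4]
wrist_force: [0.4, -0.2, 0.4]
grip_width: 0.0869
grip_force: 0.0
```

carry_out(
  series=[
    {"x": 0.025,"y": -0.02,"z": 0,"ax": 0,"ay": 0,"az": 0,"grip": 1},
    {"x": 0.025,"y": -0.02,"z": 0,"ax": 0,"ay": 0,"az": 0,"grip": 1},
    {"x": 0.025,"y": -0.018,"z": 0,"ax": 0,"ay": 0,"az": 0,"grip": 1},
    {"x": 0,"y": 0,"z": 0,"ax": 0,"ay": 0,"az": 0,"grip": 1},
    {"x": 0,"y": 0,"z": 0,"ax": 0,"ay": 0,"az": 0,"grip": 1},
  ],
)

```text
clock: 1.57
ee_pos: [0.5852, 0.1327, 0.2988]
tool_rot: [180.0, -0.1, -177.6]
wrist_force: [-0.7, -0.3, -0.3]
grip_width: 0.087
grip_force: 0.0
```

Run:
```python
from h import *
o=manip.observe();print(o['clock'],o['ee_pos'],o['tool_rot'],o['qpos'])
p,d,c=snap('wrist');cv2.imwrite('pics/w2.png',p[:,:,::-1]);np.savez('pics/w2.npz',p=p,d=d,**c)
```

```text
1.5667 [0.58519459 0.13266396 0.29879048] [ 1.79985619e+02 -6.47660748e-02 -1.77613945e+02] [ 2.10586397e+00  2.48202563e+01  8.16769889e+01  1.46631695e-02
  7.35675909e+01 -9.02843389e+01]
```

View pics/w2.png

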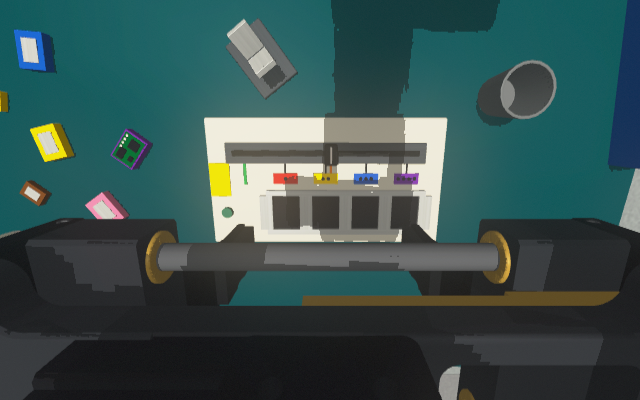

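Wrist view: nests' dark pockets at (286..405,212), red/yellow/blue/purple tabs along row 178, selector at (331,155), cradle (262,58); purple (130,149), yellow (51,143) and blue (35,50) are visible too. Measuring from it.

```bash
cat >> h.py <<'E'
def mods(p,c,z=.012,lo=100):
    H=hsv(p);h,s,v=[H[:,:,i].astype(int) for i in range(3)]
    for n,m in [('yellow',(h>20)&(h<35)&(s>130)&(v>60)),('blue',(h>100)&(h<125)&(s>130)&(v>60)),('purple',((h>128)&(h<160)&(s>70))|((h>45)&(h<75)&(s>100)))]:
        m=cv2.morphologyEx(m.astype(np.uint8),cv2.MORPH_CLOSE,np.ones((5,5)))
        for k in blobs(m,lo)[:4]: print(n,cv2.minAreaRect(k)[0],cv2.contourArea(k),rect(c,k,z))
E
python3 - <<'E'
from h import *
c=dict(np.load('pics/w2.npz'));p=c['p']
H=hsv(p);h,s,v=[H[:,:,i].astype(int) for i in range(3)]
reg=np.zeros(v.shape,bool);reg[192:232,265:425]=1
for k in blobs(reg&(v<70),150): print('pocket',cv2.boundingRect(k),rect(c,k,.018),rect(c,k,.012))
m=(s<90)&(v>85);m[:110]=0;m[235:]=0;m[:,:200]=0;m[:,452:]=0
e=cv2.Canny(cv2.GaussianBlur(p,(3,3),0),60,150)
# plate edges on saturation: park side, far side, track side
sat=(s<110)&(np.arange(400)[:,None]<240)
def edge(pts,axis):
    pts=np.array(pts,float); return pts
L=[(np.argmax(sat[r,195:240])+195,r) for r in range(125,215,3)]
R=[(460-np.argmax(sat[r,420:461][::-1]),r) for r in range(125,215,3)]
T=[(u,105+np.argmax(sat[105:140,u])) for u in list(range(215,320,4))+list(range(415,440,4))]
for n,q in (('L',L),('R',R),('T',T)):
    w=ray(c,q,.012)[:,:2];vx,vy,x0,y0=cv2.fitLine((w*1000).astype(np.float32),cv2.DIST_HUBER,0,.01,.01).ravel()
    print(n,x0.round(1),y0.round(1),np.degrees(np.arctan2(vy,vx)).round(2))
reg=np.zeros(v.shape,bool);reg[130:170,315:345]=1
print('sel rows v'); print(v[144:164:2,322:342])
k=blobs(((s<80)&(v<150)&reg&False)|(reg&(v>110)&(s<90)),3)
for q in k:print(cv2.boundingRect(q),rect(c,q,.0555))
gm=((h>50)&(h<85)&(s>100)&(v>60));gm[:160]=0;gm[220:]=0;gm[:,:238]=0;gm[:,252:]=0
for k in blobs(gm,5):print('green',cv2.boundingRect(k),rect(c,k,.012))
mods(p,c)
cm=(s<70)&(v>40);cm[:,:215]=0;cm[:,310:]=0;cm[105:]=0
for k in blobs(cm)[:2]:print('cradle',rect(c,k,.008))
E
```

```text
pocket (391, 197, 33, 35) [641.8 257.3  53.9  51.    2.4] [643.5 259.1  54.7  51.8   2.4]
pocket (352, 197, 27, 31) [641.3 191.6  47.5  39.3   2.5] [643.  192.5  48.1  39.9   2.5]
pocket (313, 197, 26, 31) [643.8 132.2  47.4  38.4   2.4] [645.5 132.2  48.1  39.    2.4]
L 611.4 -65.6 -4.17
R 566.5 312.5 2.54
T 494.1 108.3 88.78
sel rows v
[[108  81  80  72  67  66  65  65  66  65  65  65  65  64  69  77  78  79
   79  78]
 [109  82  73  68  68  68  68  68  80  79  66  67  67  66  66  68  79  78
   78  78]
 [110  83  72  69  69  70  70  69 132 159  84  68  67  67  65  64  78  79
   79  78]
 [ 91  79  72  69  68  70  68  70 133 160  83  68  68  67  67  66  78  77
   75  76]
 [ 77  71  69  68  70  69  68  68 133 160  83  66  67  66  70  67  67  70
   68  68]
 [ 76  71  68  69  69  69  69  69 132 160  82  69  67  67  70  67  67  75
   75  72]
 [ 86  78  73  70  70  69  69  69 133 161  81  68  67  68  70  67  75  87
   85  86]
 [ 83  82  74  70  69  70  69  70 132 159  83  67  67  66  70  67  81 110
  108 109]
 [ 83  82  73  69  70  69  68  69 132 159  79  67  66  67  69  67  80 107
  108 
[... 411 characters left out ...]
, 298.5) 2931.5 [785.6 361.4 521.8  24.3 -87.6]
yellow (51.51724624633789, 141.7069091796875) 1050.5 [ 556.  -269.2   49.7   46.7   15.4]
yellow (219.41380310058594, 178.96551513671875) 617.5 [600.8 -28.4  48.5  30.5   2.4]
yellow (496.2900695800781, 256.4658508300781) 565.5 [708.8 408.9  91.2  41.6  15.7]
blue (623.5, 83.5) 3562.0 [452.9 540.4 229.5  44.6  16.7]
blue (33.69231414794922, 50.03846740722656) 1327.0 [ 434.9 -271.    50.    47.5   -2.7]
blue (365.5, 178.0) 182.5 [589.8 190.   34.8  12.1 -87.6]
purple (130.69313049316406, 148.8111572265625) 945.0 [ 561.6 -155.9   52.4   40.8  -35.2]
purple (406.0, 178.0) 210.5 [587.3 250.2  35.9  15.1 -87.6]
cradle [427.8  32.2  96.9  59.8  39.1]
```

carry_out(
  series=[
    {"x": -0.016,"y": 0.001,"z": -0.025,"ax": 0,"ay": 0,"az": 0,"grip": 1},
    {"x": -0.016,"y": 0.001,"z": -0.035,"ax": 0,"ay": 0,"az": 0,"grip": 1},
    {"x": 0,"y": 0,"z": -0.035,"ax": 0,"ay": 0,"az": 0,"grip": 1},
    {"x": 0,"y": 0,"z": -0.035,"ax": 0,"ay": 0,"az": 0,"grip": 1},
    {"x": 0,"y": 0,"z": -0.035,"ax": 0,"ay": 0,"az": 0,"grip": 0.8},
    {"x": 0,"y": 0,"z": -0.035,"ax": 0,"ay": 0,"az": 0,"grip": 0.6},
    {"x": 0,"y": 0,"z": -0.03,"ax": 0,"ay": 0,"az": 0,"grip": 0.5},
    {"x": 0,"y": 0,"z": -0.019,"ax": 0,"ay": 0,"az": 0,"grip": 0.4},
    {"x": 0,"y": 0,"z": 0,"ax": 0,"ay": 0,"az": 0,"grip": 0},
    {"x": 0,"y": 0,"z": 0,"ax": 0,"ay": 0,"az": 0,"grip": 0},
    {"x": 0,"y": 0,"z": 0,"ax": 0,"ay": 0,"az": 0,"grip": 0},
    {"x": 0,"y": 0,"z": 0,"ax": 0,"ay": 0,"az": 0,"grip": 0},
  ],
  force=10,
)

```text
clock: 2.62
ee_pos: [0.5535, 0.1365, 0.0524]
tool_rot: [180.0, 0.2, -177.4]
wrist_force: [-0.6, 0.2, -0.7]
grip_width: 0.0415
grip_force: 0.0
```

carry_out(
  series=[
    {"x": 0,"y": 0,"z": 0,"ax": 0,"ay": 0,"az": 0,"grip": 0},
    {"x": 0,"y": 0,"z": 0,"ax": 0,"ay": 0,"az": 0,"grip": 0},
    {"x": 0,"y": 0,"z": 0,"ax": 0,"ay": 0,"az": 0,"grip": 0},
  ],
)

```text
clock: 2.87
ee_pos: [0.553, 0.1359, 0.0516]
tool_rot: [-180.0, 0.1, -177.5]
wrist_force: [0.2, -0.0, 0.7]
grip_width: 0.0215
grip_force: 0.0
```

carry_out(
  series=[
    {"x": 0,"y": 0,"z": 0,"ax": 0,"ay": 0,"az": 0,"grip": 0},
    {"x": 0,"y": 0,"z": 0,"ax": 0,"ay": 0,"az": 0,"grip": 0},
    {"x": 0.0006,"y": -0.015,"z": 0,"ax": 0,"ay": 0,"az": 0,"grip": 0},
    {"x": 0.0006,"y": -0.015,"z": 0,"ax": 0,"ay": 0,"az": 0,"grip": 0},
    {"x": 0.0006,"y": -0.015,"z": 0,"ax": 0,"ay": 0,"az": 0,"grip": 0},
    {"x": 0.0006,"y": -0.015,"z": 0,"ax": 0,"ay": 0,"az": 0,"grip": 0},
    {"x": 0.0006,"y": -0.015,"z": 0,"ax": 0,"ay": 0,"az": 0,"grip": 0},
    {"x": 0.0006,"y": -0.015,"z": 0,"ax": 0,"ay": 0,"az": 0,"grip": 0},
    {"x": 0.0006,"y": -0.015,"z": 0,"ax": 0,"ay": 0,"az": 0,"grip": 0},
    {"x": 0.0006,"y": -0.011,"z": 0,"ax": 0,"ay": 0,"az": 0,"grip": 0},
    {"x": 0.0006,"y": -0.006,"z": 0,"ax": 0,"ay": 0,"az": 0,"grip": 0},
    {"x": 0,"y": 0,"z": 0,"ax": 0,"ay": 0,"az": 0,"grip": 0},
  ],
)

```text
clock: 3.87
ee_pos: [0.5579, 0.0124, 0.0513]
tool_rot: [-180.0, 0.0, -177.5]
wrist_force: [-0.9, -1.4, 7.3]
grip_width: 0.0177
grip_force: 10.0
```

carry_out(
  series=[
    {"x": 0,"y": -0.003,"z": 0,"ax": 0,"ay": 0,"az": 0,"grip": 0},
    {"x": 0,"y": -0.003,"z": 0,"ax": 0,"ay": 0,"az": 0,"grip": 0},
    {"x": 0,"y": 0,"z": 0,"ax": 0,"ay": 0,"az": 0,"grip": 0},
  ],
)

```text
clock: 4.12
ee_pos: [0.558, 0.0081, 0.0513]
tool_rot: [179.9, 0.0, -177.5]
wrist_force: [-2.0, 1.9, 5.8]
grip_width: 0.018
grip_force: 10.0
```

carry_out(
  series=[
    {"x": 0,"y": -0.003,"z": 0,"ax": 0,"ay": 0,"az": 0,"grip": 0},
    {"x": 0,"y": 0,"z": 0,"ax": 0,"ay": 0,"az": 0,"grip": 0},
    {"x": 0,"y": 0,"z": 0,"ax": 0,"ay": 0,"az": 0,"grip": 0},
  ],
)

```text
clock: 4.37
ee_pos: [0.5579, 0.0079, 0.0513]
tool_rot: [179.7, 0.1, -177.6]
wrist_force: [0.8, 11.6, 6.4]
grip_width: 0.0181
grip_force: 10.0
```

carry_out(
  series=[
    {"x": 0,"y": 0.003,"z": 0,"ax": 0,"ay": 0,"az": 0,"grip": 0.6},
    {"x": 0,"y": 0,"z": 0,"ax": 0,"ay": 0,"az": 0,"grip": 0.6},
    {"x": 0,"y": 0,"z": 0,"ax": 0,"ay": 0,"az": 0,"grip": 0.6},
    {"x": 0,"y": 0,"z": 0.02,"ax": 0,"ay": 0,"az": 0,"grip": 0.6},
    {"x": 0,"y": 0,"z": 0.03,"ax": 0,"ay": 0,"az": 0,"grip": 1},
    {"x": 0,"y": 0,"z": 0.03,"ax": 0,"ay": 0,"az": 0,"grip": 1},
    {"x": 0,"y": -0.03,"z": 0.02,"ax": 0,"ay": 0,"az": -6,"grip": 1},
    {"x": 0,"y": -0.03,"z": 0,"ax": 0,"ay": 0,"az": -7,"grip": 1},
    {"x": 0,"y": -0.03,"z": 0,"ax": 0,"ay": 0,"az": -7,"grip": 1},
    {"x": 0,"y": -0.03,"z": 0,"ax": 0,"ay": 0,"az": -7,"grip": 1},
    {"x": 0,"y": -0.03,"z": 0,"ax": 0,"ay": 0,"az": -7,"grip": 1},
    {"x": 0,"y": -0.03,"z": 0,"ax": 0,"ay": 0,"az": -7,"grip": 1},
  ],
)

```text
clock: 5.37
ee_pos: [0.5573, -0.174, 0.1504]
tool_rot: [-180.0, -0.0, 141.2]
wrist_force: [1.7, -0.5, 0.1]
grip_width: 0.0846
grip_force: 0.0
```

carry_out(
  series=[
    {"x": 0,"y": -0.03,"z": 0,"ax": 0,"ay": 0,"az": -7,"grip": 1},
    {"x": 0,"y": 0,"z": 0,"ax": 0,"ay": 0,"az": -7,"grip": 1},
    {"x": 0,"y": 0,"z": 0,"ax": 0,"ay": 0,"az": -7,"grip": 1},
    {"x": 0,"y": 0,"z": 0,"ax": 0,"ay": 0,"az": -7,"grip": 1},
    {"x": 0,"y": 0,"z": 0,"ax": 0,"ay": 0,"az": -7,"grip": 1},
    {"x": 0,"y": 0,"z": 0,"ax": 0,"ay": 0,"az": 0,"grip": 1},
  ],
)

```text
clock: 5.87
ee_pos: [0.5573, -0.2027, 0.1501]
tool_rot: [-180.0, -0.0, 106.4]
wrist_force: [0.5, -0.9, 0.3]
grip_width: 0.087
grip_force: 0.0
```

Run:
```python
from h import *
o=manip.observe();print(o['clock'],o['ee_pos'],o['tool_rot'],o['qpos'])
p,d,c=snap('top');mods(p,c,.016,40)
p,d,c=snap('wrist');mods(p,c,.014);cv2.imwrite('pics/w3.png',p[:,:,::-1])
```

```text
5.8667 [ 0.55732761 -0.20272767  0.15011598] [-1.79954811e+02 -2.41314519e-02  1.06365648e+02] [-3.07680567e+01  3.43089865e+01  9.14101832e+01 -2.05627068e-02
  5.43292608e+01 -4.71217164e+01]
yellow (36.463409423828125, 309.8292541503906) 508.0 [371.7 666.4  65.7  60.5 -48.8]
yellow (338.0, 212.0) 218.5 [ 5.995e+02 -2.800e+01  4.730e+01  2.820e+01  2.000e-01]
yellow (271.0, 215.0) 71.0 [591.8 129.7  33.   14.2 -89.3]
yellow (475.5, 256.0) 51.5 [ 497.4 -348.8   35.1   27.8   88. ]
blue (45.752479553222656, 287.0247497558594) 9890.5 [426.3 646.8 241.2 232.4   8.3]
blue (618.8624877929688, 215.20486450195312) 2501.0 [ 595.  -693.8  138.6  132.6  -74.5]
blue (245.5, 216.5) 60.0 [588.2 189.6  30.7  11.8 -89.8]
purple (393.0540771484375, 228.82432556152344) 305.5 [ 560.2 -157.2   49.2   37.6  -36. ]
purple (220.0, 217.0) 71.5 [586.6 249.5  32.9  14.2 -88.7]
yellow (459.5, 298.5) 2896.5 [ 726.  -271.3  339.8   15.8   16.7]
yellow (433.9339599609375, 20.481124877929688) 2108.5 [600.6 -27.8  50.1  31.2   2.6]
yellow (550.4716186523438, 191.87367248535156) 412.0 [ 766.8 -136.2   53.8    9.4  -84.5]
yellow (241.90003967285156, 299.20001220703125) 258.5 [ 501.5 -339.7   30.    25.5   76.7]
blue (193.50767517089844, 225.1384735107422) 902.0 [ 435.9 -271.9   51.2   41.2   -2.2]
purple (345.26153564453125, 152.90768432617188) 1832.0 [ 561.5 -158.1   48.1   35.8  -35.4]
```

carry_out(
  series=[
    {"x": -0.0005,"y": -0.03,"z": -0.01,"ax": 0,"ay": 0,"az": -0.7,"grip": 1},
    {"x": -0.001,"y": -0.03,"z": -0.02,"ax": 0,"ay": 0,"az": 0,"grip": 1},
    {"x": 0,"y": -0.0075,"z": -0.03,"ax": 0,"ay": 0,"az": 0,"grip": 1},
    {"x": 0,"y": 0,"z": -0.03,"ax": 0,"ay": 0,"az": 0,"grip": 1},
    {"x": 0,"y": 0,"z": -0.025,"ax": 0,"ay": 0,"az": 0,"grip": 0.8},
    {"x": 0,"y": 0,"z": -0.012,"ax": 0,"ay": 0,"az": 0,"grip": 0.7},
    {"x": 0,"y": 0,"z": 0,"ax": 0,"ay": 0,"az": 0,"grip": 0.4},
    {"x": 0,"y": 0,"z": 0,"ax": 0,"ay": 0,"az": 0,"grip": 0.4},
    {"x": 0,"y": 0,"z": 0,"ax": 0,"ay": 0,"az": 0,"grip": 0.4},
    {"x": 0,"y": 0,"z": 0,"ax": 0,"ay": 0,"az": 0,"grip": 0.4},
    {"x": 0,"y": 0,"z": 0,"ax": 0,"ay": 0,"az": 0,"grip": 0.4},
    {"x": 0,"y": 0,"z": 0,"ax": 0,"ay": 0,"az": 0,"grip": 0.4},
  ],
  force=20,
)

```text
clock: 6.97
ee_pos: [0.5574, -0.2701, 0.0253]
tool_rot: [179.9, 0.1, 105.9]
wrist_force: [0.5, 0.5, 4.9]
grip_width: 0.0477
grip_force: 20.0
```

carry_out(
  series=[
    {"x": 0,"y": 0,"z": 0.04,"ax": 0,"ay": 0,"az": 0,"grip": 0.4},
    {"x": 0,"y": 0,"z": 0.04,"ax": 0,"ay": 0,"az": 0,"grip": 0.4},
    {"x": -0.0123,"y": 0.0307,"z": 0.02,"ax": 0,"ay": 0,"az": -6.67,"grip": 0.4},
    {"x": -0.0123,"y": 0.0307,"z": 0.02,"ax": 0,"ay": 0,"az": -6.67,"grip": 0.4},
    {"x": -0.0123,"y": 0.0307,"z": 0.02,"ax": 0,"ay": 0,"az": -6.67,"grip": 0.4},
    {"x": -0.0123,"y": 0.0307,"z": 0.015,"ax": 0,"ay": 0,"az": -6.67,"grip": 0.4},
    {"x": -0.0123,"y": 0.0307,"z": 0,"ax": 0,"ay": 0,"az": -6.67,"grip": 0.4},
    {"x": -0.0123,"y": 0.0307,"z": 0,"ax": 0,"ay": 0,"az": -6.67,"grip": 0.4},
    {"x": -0.0123,"y": 0.0307,"z": 0,"ax": 0,"ay": 0,"az": -6.67,"grip": 0.4},
    {"x": -0.0123,"y": 0.0307,"z": 0,"ax": 0,"ay": 0,"az": -6.67,"grip": 0.4},
    {"x": -0.0123,"y": 0.0307,"z": 0,"ax": 0,"ay": 0,"az": -6.67,"grip": 0.4},
    {"x": -0.0123,"y": 0.0307,"z": 0,"ax": 0,"ay": 0,"az": -6.67,"grip": 0.4},
  ],
)

```text
clock: 7.97
ee_pos: [0.4325, 0.0387, 0.1792]
tool_rot: [180.0, -0.1, 38.8]
wrist_force: [1.2, 1.1, -0.6]
grip_width: 0.0473
grip_force: 20.0
```

carry_out(
  series=[
    {"x": 0,"y": 0,"z": 0,"ax": -4.06,"ay": 4.98,"az": 0,"grip": 0.4},
    {"x": 0,"y": 0,"z": 0,"ax": -4.06,"ay": 4.98,"az": 0,"grip": 0.4},
    {"x": 0,"y": 0,"z": 0,"ax": -4.06,"ay": 4.98,"az": 0,"grip": 0.4},
    {"x": 0,"y": 0,"z": 0,"ax": -4.06,"ay": 4.98,"az": 0,"grip": 0.4},
    {"x": 0,"y": 0,"z": 0,"ax": -4.06,"ay": 4.98,"az": 0,"grip": 0.4},
    {"x": 0,"y": 0,"z": 0,"ax": -4.06,"ay": 4.98,"az": 0,"grip": 0.4},
    {"x": 0,"y": 0,"z": 0,"ax": -4.06,"ay": 4.98,"az": 0,"grip": 0.4},
    {"x": 0,"y": 0,"z": 0,"ax": 0,"ay": 0,"az": 0,"grip": 0.4},
    {"x": 0,"y": 0,"z": 0,"ax": 0,"ay": 0,"az": 0,"grip": 0.4},
  ],
)

```text
clock: 8.72
ee_pos: [0.4335, 0.038, 0.1775]
tool_rot: [-180.0, 44.9, 39.3]
wrist_force: [0.7, -1.0, -0.6]
grip_width: 0.0476
grip_force: 20.0
```

```bash
cat >> h.py <<'E'
from scipy.spatial.transform import Rotation as Ro
def tool():
    o=manip.observe();R=Ro.from_euler('xyz',o['tool_rot'],degrees=True).as_matrix()
    print('t',o['clock'],'p',o['ee_pos'].round(4),'q',o['qpos'].round(1));print('a',R[:,2].round(3),'close',R[:,1].round(3));return o,R
def err(o,R,pos,th,psi=39.2):
    """shift and rotvec (world) to bring the tool to pos, yaw psi, tilted th about cradle y"""
    v=np.array([-np.sin(np.radians(psi)),np.cos(np.radians(psi)),0])
    G=(Ro.from_rotvec(np.radians(th)*v)*Ro.from_euler('xyz',[180,0,psi],degrees=True)).as_matrix()
    if (G@R.T).trace()<0: pass
    return (np.array(pos)-o['ee_pos']).round(4), np.degrees(Ro.from_matrix(G@R.T).as_rotvec()).round(2)
E
python3 - <<'E'
from h import *
o,R=tool();print(err(o,R,[.434,.0375,.072],45))
E
```

```text
t 8.7167 p [0.4335 0.038  0.1775] q [  5.3  40.3  90.2 -23.2  89.2  64.9]
a [-0.547 -0.446 -0.708] close [ 0.632 -0.775 -0.001]
(array([ 0.0005, -0.0005, -0.1055]), array([-0.08,  0.05, -0.02]))
```

carry_out(
  series=[
    {"x": 0.0005,"y": -0.0005,"z": -0.03,"ax": 0,"ay": 0,"az": 0,"grip": 0.4},
    {"x": 0,"y": 0,"z": -0.03,"ax": 0,"ay": 0,"az": 0,"grip": 0.4},
    {"x": 0,"y": 0,"z": -0.02,"ax": 0,"ay": 0,"az": 0,"grip": 0.4},
    {"x": 0,"y": 0,"z": -0.014,"ax": 0,"ay": 0,"az": 0,"grip": 0.4},
    {"x": 0,"y": 0,"z": -0.008,"ax": 0,"ay": 0,"az": 0,"grip": 0.4},
    {"x": 0,"y": 0,"z": 0,"ax": 0,"ay": 0,"az": 0,"grip": 0.4},
    {"x": 0,"y": 0,"z": 0,"ax": 0,"ay": 0,"az": 0,"grip": 0.4},
  ],
)

```text
clock: 9.3
ee_pos: [0.4341, 0.0367, 0.0774]
tool_rot: [179.9, 44.9, 39.1]
wrist_force: [-0.1, 0.8, 0.5]
grip_width: 0.0477
grip_force: 20.0
```

Run:
```python
from h import *
o,R=tool();print(o['wrist_force'],err(o,R,[.434,.0375,.072],45))
p,d,c=snap('scene');u,v=proj(c,[.43,.034,.06])[0].astype(int);print(u,v)
cv2.imwrite('pics/s1.png',cv2.resize(p[v-60:v+40,u-70:u+70,::-1],None,fx=5,fy=5,interpolation=cv2.INTER_CUBIC))
```

```text
t 9.3 p [0.4341 0.0367 0.0774] q [  5.2  49.3  91.6 -23.7  79.6  69.1]
a [-0.547 -0.446 -0.708] close [ 0.631 -0.776  0.001]
[-0.10646417  0.81727162  0.53207793] (array([-0.0001,  0.0008, -0.0054]), array([0.  , 0.11, 0.07]))
274 185
```

View pics/s1.png

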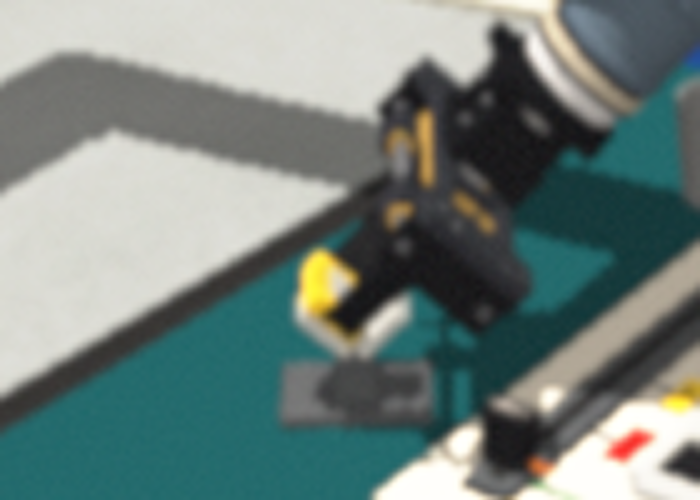

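The scene crop shows the yellow module at about (330,290) in the crop, tilted and lying along the left vee wall, as planned. I'll go the last few mm down and release.

carry_out(
  series=[
    {"x": 0,"y": 0.0005,"z": -0.003,"ax": 0,"ay": 0,"az": 0,"grip": 0.4},
    {"x": 0,"y": 0,"z": -0.0025,"ax": 0,"ay": 0,"az": 0,"grip": 0.4},
    {"x": 0,"y": 0,"z": 0,"ax": 0,"ay": 0,"az": 0,"grip": 0.4},
    {"x": 0,"y": 0,"z": 0,"ax": 0,"ay": 0,"az": 0,"grip": 0.4},
  ],
)

```text
clock: 9.68
ee_pos: [0.4346, 0.0375, 0.0716]
tool_rot: [179.9, 44.9, 39.1]
wrist_force: [1.1, 1.6, 3.4]
grip_width: 0.0481
grip_force: 20.0
```

carry_out(
  series=[
    {"x": 0,"y": 0,"z": 0,"ax": 0,"ay": 0,"az": 0,"grip": 1},
    {"x": 0,"y": 0,"z": 0,"ax": 0,"ay": 0,"az": 0,"grip": 1},
    {"x": 0,"y": 0,"z": 0,"ax": 0,"ay": 0,"az": 0,"grip": 1},
    {"x": 0,"y": 0,"z": 0,"ax": 0,"ay": 0,"az": 0,"grip": 1},
    {"x": 0,"y": 0,"z": 0,"ax": 0,"ay": 0,"az": 0,"grip": 1},
    {"x": -0.0013,"y": -0.001,"z": 0.005,"ax": 4.37,"ay": -5.36,"az": 0,"grip": 1},
    {"x": -0.0013,"y": -0.001,"z": 0.005,"ax": 4.37,"ay": -5.36,"az": 0,"grip": 1},
    {"x": -0.0013,"y": -0.001,"z": 0.005,"ax": 4.37,"ay": -5.36,"az": 0,"grip": 1},
    {"x": -0.0013,"y": -0.001,"z": 0.005,"ax": 4.37,"ay": -5.36,"az": 0,"grip": 1},
    {"x": -0.0013,"y": -0.001,"z": 0,"ax": 4.37,"ay": -5.36,"az": 0,"grip": 1},
    {"x": -0.0013,"y": -0.001,"z": 0,"ax": 4.37,"ay": -5.36,"az": 0,"grip": 1},
    {"x": -0.0013,"y": -0.001,"z": 0,"ax": 4.37,"ay": -5.36,"az": 0,"grip": 1},
  ],
)

```text
clock: 10.68
ee_pos: [0.4243, 0.0312, 0.0918]
tool_rot: [-179.9, -2.5, 39.2]
wrist_force: [-0.6, 1.2, -0.1]
grip_width: 0.0873
grip_force: 0.0
```

carry_out(
  series=[
    {"x": -0.0013,"y": -0.001,"z": 0,"ax": 4.37,"ay": -5.36,"az": 0,"grip": 1},
    {"x": -0.0013,"y": -0.001,"z": 0,"ax": 4.37,"ay": -5.36,"az": 0,"grip": 1},
    {"x": -0.0013,"y": -0.001,"z": 0,"ax": 4.37,"ay": -5.36,"az": 0,"grip": 1},
    {"x": -0.0013,"y": -0.001,"z": 0,"ax": 4.37,"ay": -5.36,"az": 0,"grip": 1},
    {"x": -0.0013,"y": -0.0015,"z": 0,"ax": 4.37,"ay": -5.36,"az": 0,"grip": 1},
    {"x": -0.0013,"y": -0.0015,"z": 0,"ax": 4.37,"ay": -5.36,"az": 0,"grip": 1},
    {"x": 0,"y": 0,"z": 0,"ax": 0,"ay": 0,"az": 0,"grip": 1},
    {"x": 0,"y": 0,"z": 0,"ax": 0,"ay": 0,"az": 0,"grip": 1},
  ],
)

```text
clock: 11.35
ee_pos: [0.4154, 0.0433, 0.0873]
tool_rot: [-176.2, -19.4, 39.6]
wrist_force: [0.5, -0.4, -0.4]
grip_width: 0.0872
grip_force: 0.0
```

Run:
```python
from h import *
o,R=tool();print(o['wrist_force'],err(o,R,[.4174,.0239,.0676],-45))
p,d,c=snap('scene');u,v=proj(c,[.43,.034,.06])[0].astype(int)
cv2.imwrite('pics/s2.png',cv2.resize(p[v-60:v+40,u-70:u+70,::-1],None,fx=5,fy=5,interpolation=cv2.INTER_CUBIC))
```

```text
t 11.35 p [0.4154 0.0433 0.0873] q [-23.4  33.2 128.4  57.   22.9 -27.6]
a [ 0.214  0.263 -0.941] close [ 0.652 -0.755 -0.063]
[ 0.46231999 -0.35075224 -0.37611259] (array([ 0.002 , -0.0194, -0.0197]), array([ 13.71, -21.82,  -2.4 ]))
```

View pics/s2.png

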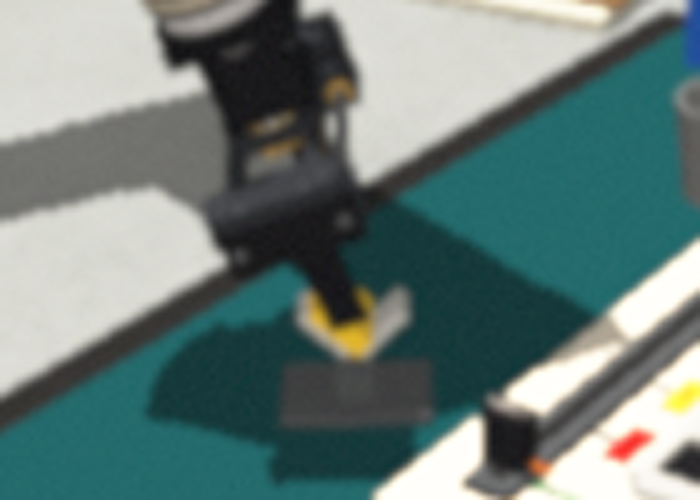

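```bash
cat > kin.py <<'E'
import numpy as np
from scipy.optimize import least_squares
from scipy.spatial.transform import Rotation as Ro
D=[((54.275,30.275,82.148,0,67.691,-10.227),(.2691,.5634,.2387),(-179.887,-.02,154.457)),
((2.106,24.82,81.677,.015,73.568,-90.284),(.5852,.1327,.2988),(179.986,-.065,-177.614)),
((-30.768,34.309,91.410,-.02,54.329,-47.12),(.5573,-.2027,.1501),(-179.955,-.024,106.366)),
((5.3,40.3,90.2,-23.2,89.2,64.9),(.4335,.038,.1775),(-180,44.9,39.3)),
((5.2,49.3,91.6,-23.7,79.6,69.1),(.4341,.0367,.0774),(179.9,44.9,39.1)),
((-23.4,33.2,128.4,57.,22.9,-27.6),(.4154,.0433,.0873),(-176.2,-19.4,39.6))]
Rz=lambda t:Ro.from_euler('z',t,degrees=True).as_matrix()
Ry=lambda t:Ro.from_euler('y',t,degrees=True).as_matrix()
def fk(P,q):
    d1,a1,b,L1,a3,L2,d6=P
    R=Rz(q[0]);p=np.array([0,0,d1])+R@[a1,b,0]
    R=R@Ry(q[1]);p=p+R@[0,0,L1]
    R=R@Ry(q[2]);p=p+R@[a3,0,L2]
    R=R@Rz(q[3])@Ry(q[4]);p=p+R@[0,0,d6]
    return p,R@Rz(q[5])@Rz(90)
def res(P): return np.concatenate([fk(P,q)[0]-p for q,p,_ in D])
if __name__=='__main__':
    f=least_squares(res,[.3,0,.11,.35,0,.35,.2]);P=f.x;print(P.round(4),(f.fun*1000).round(1))
    for q,p,e in D: print(np.degrees(Ro.from_matrix(fk(P,q)[1].T@Ro.from_euler('xyz',e,degrees=True).as_matrix()).magnitude()).round(1))
    np.save('P.npy',P)
E
python3 kin.py
```

```text
[0.2742 0.0013 0.1109 0.5862 0.1135 0.3909 0.2878] [-0.4  0.1 -0.  -0.  -0.1 -0.1  0.  -0.1  0.2  0.2 -0.2 -0.1  0.2 -0.1
  0.3 -0.2  0.2 -0.2]
0.0
0.0
0.0
0.1
0.0
0.1
```

```bash
cat >> kin.py <<'E'
LO=np.array([-176.69,-43.24,12.49,-82,0,-163.58]);HI=np.array([176.69,126.21,139.97,262,151.66,163.58])
def ik(P,pos,R,n=30,seed=0,q0=None):
    rng=np.random.default_rng(seed);best=None
    def f(q):
        p,r=fk(P,q);return np.r_[(p-pos)*1000,np.degrees(Ro.from_matrix(R@r.T).as_rotvec())*3]
    for i in range(n):
        s=rng.uniform(LO,HI) if (q0 is None or i) else q0
        g=least_squares(f,s,bounds=(LO,HI),max_nfev=60)
        if best is None or g.cost<best.cost: best=g
        if best.cost<.05: break
    return best.x.round(1),best.cost.round(2)
def goal(th,psi):
    v=np.array([-np.sin(np.radians(39.2)),np.cos(np.radians(39.2)),0])
    return (Ro.from_rotvec(np.radians(th)*v)*Ro.from_euler('xyz',[180,0,psi],degrees=True)).as_matrix()
E
cat > t.py <<'E'
from kin import *
P=np.load('P.npy')
for psi in (39.2,219.2):
    for th in (-45,-40,-35,-30,-25,-20,-15,-10,60,70,80):
        print(psi,th,*ik(P,np.array([.425,.03,.075]),goal(th,psi)))
E
timeout 500 python3 t.py
```

```text
39.2 -45 [ -42.8   51.2  140.   107.1   46.8 -104.1] 9.22
39.2 -40 [ -39.3   47.6  139.5  109.5   41.9 -100.5] 0.0
39.2 -35 [-35.3  43.4 137.4 106.5  35.2 -91.3] 0.0
39.2 -30 [-31.3  39.9 134.9 100.6  28.7 -79.9] 0.0
39.2 -25 [-27.5  37.2 132.3  90.2  22.8 -64.7] 0.0
39.2 -20 [-23.7  35.3 129.6  72.9  18.6 -43.5] 0.0
39.2 -15 [-20.2  34.1 126.8  49.4  17.1 -16.6] 0.0
39.2 -10 [-16.9  33.5 123.9  26.6  18.8   8.9] 0.0
39.2 60 [  7.   56.4  86.3 -27.5  92.7  71.1] 0.0
39.2 70 [  8.   61.3  82.3 -29.8 101.6  71.7] 0.0
39.2 80 [  8.6  66.2  78.8 -32.3 110.   71.9] 0.0
219.2 -45 [-42.8  51.2 140.  107.1  46.8  75.9] 9.22
219.2 -40 [-39.3  47.6 139.5 109.5  41.9  79.5] 0.0
219.2 -35 [-35.3  43.4 137.4 106.5  35.2  88.7] 0.0
219.2 -30 [-31.3  39.9 134.9 100.6  28.7 100.1] 0.0
219.2 -25 [-27.5  37.2 132.3  90.2  22.8 115.3] 0.0
219.2 -20 [-23.7  35.3 129.6  72.9  18.6 136.5] 0.0
219.2 -15 [-20.2  34.1 126.8  49.4  17.1 163.4] 0.0
219.2 -10 [ -15.7   33.3  123.1   20.5   19.6 -163.6] 12.28
219.2 60 [   7.    56.4   86.3  -27.5   92.7 -108.9] 0.0
219.2 70 [   8.    61.3   82.3  -29.8  101.6 -108.3] 0.0
219.2 80 [   8.6   66.2   78.8  -32.3  110.  -108.1] 0.0
```

```bash
cat > t.py <<'E'
from kin import *
from h import tool,err
P=np.load('P.npy');o,R=tool();q=o['qpos']
for th in (-20,-22.5,-25,-27.5,-30,-32.5,-35): 
    q,c=ik(P,np.array([.4188,.025,.085]),goal(th,39.2),q0=q,n=3);print(th,q,c)
print(ik(P,np.array([.4188,.025,.069]),goal(-35,39.2),q0=q))
print(err(o,R,[.4188,.025,.087],-35))
print(err(o,R,[.4188,.025,.087],-20))
E
python3 t.py
```

```text
t 11.4 p [0.4159 0.0434 0.0875] q [-23.4  33.1 128.3  57.   22.8 -27.6]
a [ 0.214  0.262 -0.941] close [ 0.654 -0.754 -0.061]
-20 [-25.   33.6 130.1  68.7  19.3 -40.3] 0.0
-22.5 [-26.9  34.4 131.5  78.1  20.9 -51.6] 0.0
-25 [-28.8  35.5 132.9  85.9  23.1 -61.5] 0.0
-27.5 [-30.8  36.7 134.2  92.   25.7 -69.9] 0.0
-30 [-32.8  38.1 135.5  96.8  28.6 -77.2] 0.0
-32.5 [-34.8  39.7 136.7 100.5  31.7 -83.5] 0.0
-35 [-36.8  41.6 137.9 103.3  34.9 -89.1] 0.0
(array([-36.8,  45. , 138.3, 108.4,  35.9, -95.4]), np.float64(0.0))
(array([ 0.0029, -0.0184, -0.0005]), array([  7.3 , -14.12,  -2.17]))
(array([ 0.0029, -0.0184, -0.0005]), array([-2.36, -2.66, -1.72]))
```

carry_out(
  series=[
    {"x": 0.001,"y": -0.0062,"z": 0,"ax": -0.8,"ay": -0.9,"az": -0.57,"grip": 1},
    {"x": 0.001,"y": -0.0062,"z": 0,"ax": -0.8,"ay": -0.9,"az": -0.57,"grip": 1},
    {"x": 0.001,"y": -0.006,"z": 0,"ax": -0.8,"ay": -0.9,"az": -0.57,"grip": 1},
    {"x": 0,"y": 0,"z": 0,"ax": 1.19,"ay": -1.45,"az": 0,"grip": 1},
    {"x": 0,"y": 0,"z": 0,"ax": 1.19,"ay": -1.45,"az": 0,"grip": 1},
    {"x": 0,"y": 0,"z": 0,"ax": 1.19,"ay": -1.45,"az": 0,"grip": 1},
    {"x": 0,"y": 0,"z": 0,"ax": 1.19,"ay": -1.45,"az": 0,"grip": 1},
    {"x": 0,"y": 0,"z": 0,"ax": 1.19,"ay": -1.45,"az": 0,"grip": 1},
    {"x": 0,"y": 0,"z": 0,"ax": 1.19,"ay": -1.45,"az": 0,"grip": 1},
    {"x": 0,"y": 0,"z": 0,"ax": 1.19,"ay": -1.45,"az": 0,"grip": 1},
    {"x": 0,"y": 0,"z": 0,"ax": 1.19,"ay": -1.45,"az": 0,"grip": 1},
    {"x": 0,"y": 0,"z": 0,"ax": 0,"ay": 0,"az": 0,"grip": 1},
  ],
)

```text
clock: 12.4
ee_pos: [0.4189, 0.0251, 0.0869]
tool_rot: [-179.9, -35.1, 39.2]
wrist_force: [-0.4, 0.3, -0.8]
grip_width: 0.0869
grip_force: 0.0
```

Run:
```python
from h import *
o,R=tool();print(err(o,R,[.4188,.025,.069],-35))
```

```text
t 12.4 p [0.4189 0.0251 0.0869] q [-37.   41.2 137.8 102.2  34.8 -88.1]
a [ 0.444  0.364 -0.818] close [ 0.632 -0.775 -0.002]
(array([-0.0001, -0.0001, -0.0179]), array([-0.11,  0.  , -0.02]))
```

carry_out(
  series=[
    {"x": 0,"y": 0,"z": -0.009,"ax": 0,"ay": 0,"az": 0,"grip": 0.8},
    {"x": 0,"y": 0,"z": -0.009,"ax": 0,"ay": 0,"az": 0,"grip": 0.7},
    {"x": 0,"y": 0,"z": 0,"ax": 0,"ay": 0,"az": 0,"grip": 0.4},
    {"x": 0,"y": 0,"z": 0,"ax": 0,"ay": 0,"az": 0,"grip": 0.4},
    {"x": 0,"y": 0,"z": 0,"ax": 0,"ay": 0,"az": 0,"grip": 0.4},
    {"x": 0,"y": 0,"z": 0,"ax": 0,"ay": 0,"az": 0,"grip": 0.4},
    {"x": 0,"y": 0,"z": 0,"ax": 0,"ay": 0,"az": 0,"grip": 0.4},
    {"x": 0,"y": 0,"z": 0,"ax": 0,"ay": 0,"az": 0,"grip": 0.4},
    {"x": 0,"y": 0,"z": 0,"ax": 0,"ay": 0,"az": 0,"grip": 0.4},
  ],
)

```text
clock: 13.15
ee_pos: [0.419, 0.0254, 0.07]
tool_rot: [179.9, -35.1, 39.3]
wrist_force: [-0.4, -0.5, 2.9]
grip_width: 0.048
grip_force: 20.0
```

```bash
cat > t.py <<'E'
from h import *
o,R=tool();print(o['grip_width'],o['grip_force'],err(o,R,[.4188,.025,.069],-35))
from kin import *
P=np.load('P.npy');q=o['qpos']
for th in (-35,-30,-25,-20,-15,-10,-5,0,10,20,30,40,50,55):
    q,c=ik(P,np.array([.4188,.025,.12]),goal(th,39.2),q0=q,n=3);print(th,q,c)
E
python3 t.py
```

```text
t 13.15 p [0.419  0.0254 0.07  ] q [-36.9  44.9 138.2 108.1  36.  -95.3]
a [ 0.446  0.363 -0.818] close [ 0.633 -0.774  0.001]
0.048040514027029205 20.000316563250635 (array([-0.0002, -0.0004, -0.001 ]), array([-0.02,  0.14, -0.06]))
-35 [-36.8  34.1 136.7  90.5  33.8 -73.8] 0.0
-30 [-32.8  31.1 134.1  81.5  28.7 -59.7] 0.0
-25 [-28.8  28.9 131.4  68.4  24.9 -42.4] 0.0
-20 [-25.   27.5 128.7  51.8  23.1 -22.2] 0.0
-15 [-21.4  26.8 125.9  34.3  23.6  -1.7] 0.0
-10 [-18.   26.6 123.   19.3  26.2  15.8] 0.0
-5 [-14.8  27.  120.2   8.1  30.1  29.1] 0.0
0 [-11.9  27.7 117.4  -0.   34.9  38.9] 0.0
10 [ -6.9  30.1 111.8 -10.1  45.5  51.5] 0.0
20 [ -2.8  33.6 106.4 -16.   56.3  58.8] 0.0
30 [  0.5  37.7 101.2 -19.9  66.7  63.4] 0.0
40 [  3.1  42.2  96.3 -22.9  76.7  66.4] 0.0
50 [  5.1  47.   91.8 -25.5  86.2  68.3] 0.0
55 [  5.9  49.5  89.8 -26.7  90.8  69. ] 0.0
```

carry_out(
  series=[
    {"x": 0,"y": 0,"z": 0.025,"ax": 0,"ay": 0,"az": 0,"grip": 0.4},
    {"x": 0,"y": 0,"z": 0.025,"ax": 0,"ay": 0,"az": 0,"grip": 0.4},
    {"x": 0,"y": 0,"z": 0,"ax": -1.58,"ay": 1.94,"az": 0,"grip": 0.4},
    {"x": 0,"y": 0,"z": 0,"ax": -1.58,"ay": 1.94,"az": 0,"grip": 0.4},
    {"x": 0,"y": 0,"z": 0,"ax": -1.58,"ay": 1.94,"az": 0,"grip": 0.4},
    {"x": 0,"y": 0,"z": 0,"ax": -1.58,"ay": 1.94,"az": 0,"grip": 0.4},
    {"x": 0,"y": 0,"z": 0,"ax": -1.58,"ay": 1.94,"az": 0,"grip": 0.4},
    {"x": 0,"y": 0,"z": 0,"ax": -1.58,"ay": 1.94,"az": 0,"grip": 0.4},
    {"x": 0,"y": 0,"z": 0,"ax": -1.58,"ay": 1.94,"az": 0,"grip": 0.4},
    {"x": 0,"y": 0,"z": 0,"ax": -1.58,"ay": 1.94,"az": 0,"grip": 0.4},
    {"x": 0,"y": 0,"z": 0,"ax": -1.58,"ay": 1.94,"az": 0,"grip": 0.4},
    {"x": 0,"y": 0,"z": 0,"ax": -1.58,"ay": 1.94,"az": 0,"grip": 0.4},
  ],
)

```text
clock: 14.15
ee_pos: [0.4183, 0.0253, 0.1183]
tool_rot: [-180.0, -9.9, 39.2]
wrist_force: [0.0, 0.4, -1.2]
grip_width: 0.0482
grip_force: 20.0
```

carry_out(
  series=[
    {"x": 0,"y": 0,"z": 0,"ax": -1.58,"ay": 1.94,"az": 0,"grip": 0.4},
    {"x": 0,"y": 0,"z": 0,"ax": -1.58,"ay": 1.94,"az": 0,"grip": 0.4},
    {"x": 0.0028,"y": 0.0023,"z": 0,"ax": -4.22,"ay": 5.17,"az": 0,"grip": 0.4},
    {"x": 0.0028,"y": 0.0023,"z": 0,"ax": -4.22,"ay": 5.17,"az": 0,"grip": 0.4},
    {"x": 0.0028,"y": 0.0023,"z": 0,"ax": -4.22,"ay": 5.17,"az": 0,"grip": 0.4},
    {"x": 0.0028,"y": 0.0023,"z": 0,"ax": -4.22,"ay": 5.17,"az": 0,"grip": 0.4},
    {"x": 0.0028,"y": 0.0023,"z": 0,"ax": -4.22,"ay": 5.17,"az": 0,"grip": 0.4},
    {"x": 0.0028,"y": 0.0023,"z": 0,"ax": -4.22,"ay": 5.17,"az": 0,"grip": 0.4},
    {"x": 0.0028,"y": 0.0023,"z": 0,"ax": -4.22,"ay": 5.17,"az": 0,"grip": 0.4},
    {"x": 0.0028,"y": 0.0023,"z": 0,"ax": -4.22,"ay": 5.17,"az": 0,"grip": 0.4},
    {"x": 0.0028,"y": 0.0023,"z": 0,"ax": -4.22,"ay": 5.17,"az": 0,"grip": 0.4},
    {"x": 0,"y": 0,"z": 0,"ax": 0,"ay": 0,"az": 0,"grip": 0.4},
  ],
)

```text
clock: 15.15
ee_pos: [0.4439, 0.0478, 0.1134]
tool_rot: [-179.4, 53.9, 39.7]
wrist_force: [0.3, -0.3, -2.5]
grip_width: 0.0478
grip_force: 20.0
```

Run:
```python
from h import *
o,R=tool();print(err(o,R,[.4445,.046,.067],55))
```

```text
t 15.15 p [0.4439 0.0478 0.1134] q [  7.5  50.9  85.3 -25.   93.   68.3]
a [-0.628 -0.508 -0.589] close [ 0.632 -0.775 -0.006]
(array([ 0.0006, -0.0018, -0.0464]), array([-0.99,  0.63, -0.  ]))
```

carry_out(
  series=[
    {"x": 0.0006,"y": -0.0018,"z": 0,"ax": -0.9,"ay": 0.6,"az": 0,"grip": 0.4},
    {"x": 0,"y": 0,"z": -0.015,"ax": 0,"ay": 0,"az": 0,"grip": 0.4},
    {"x": 0,"y": 0,"z": -0.015,"ax": 0,"ay": 0,"az": 0,"grip": 0.4},
    {"x": 0,"y": 0,"z": -0.008,"ax": 0,"ay": 0,"az": 0,"grip": 0.4},
    {"x": 0,"y": 0,"z": 0,"ax": 0,"ay": 0,"az": 0,"grip": 0.4},
    {"x": 0,"y": 0,"z": 0,"ax": 0,"ay": 0,"az": 0,"grip": 0.4},
  ],
)

```text
clock: 15.65
ee_pos: [0.4433, 0.0441, 0.0798]
tool_rot: [179.9, 54.7, 39.0]
wrist_force: [0.0, -0.8, -0.2]
grip_width: 0.048
grip_force: 20.0
```

Run:
```python
from h import *
o,R=tool();print(err(o,R,[.4445,.046,.067],55))
```

```text
t 15.65 p [0.4433 0.0441 0.0798] q [  7.3  54.2  85.1 -25.4  90.8  70. ]
a [-0.634 -0.514 -0.578] close [ 0.63  -0.777  0.001]
(array([ 0.0012,  0.0019, -0.0128]), array([-0.14,  0.25,  0.17]))
```

carry_out(
  series=[
    {"x": 0.0012,"y": 0.0019,"z": -0.006,"ax": 0,"ay": 0,"az": 0,"grip": 0.4},
    {"x": 0,"y": 0,"z": -0.006,"ax": 0,"ay": 0,"az": 0,"grip": 0.4},
    {"x": 0,"y": 0,"z": -0.001,"ax": 0,"ay": 0,"az": 0,"grip": 0.4},
    {"x": 0,"y": 0,"z": 0,"ax": 0,"ay": 0,"az": 0,"grip": 0.4},
    {"x": 0,"y": 0,"z": 0,"ax": 0,"ay": 0,"az": 0,"grip": 0.4},
  ],
)

```text
clock: 16.07
ee_pos: [0.4457, 0.0466, 0.0671]
tool_rot: [179.8, 54.6, 38.9]
wrist_force: [2.8, 1.8, 2.6]
grip_width: 0.048
grip_force: 20.0
```

carry_out(
  series=[
    {"x": 0,"y": 0,"z": 0,"ax": 0,"ay": 0,"az": 0,"grip": 1},
    {"x": 0,"y": 0,"z": 0,"ax": 0,"ay": 0,"az": 0,"grip": 1},
    {"x": 0,"y": 0,"z": 0,"ax": 0,"ay": 0,"az": 0,"grip": 1},
    {"x": 0,"y": 0,"z": 0,"ax": 0,"ay": 0,"az": 0,"grip": 1},
    {"x": 0,"y": 0,"z": 0,"ax": 0,"ay": 0,"az": 0,"grip": 1},
    {"x": -0.0018,"y": -0.0015,"z": 0.004,"ax": 4.22,"ay": -5.17,"az": 0,"grip": 1},
    {"x": -0.0018,"y": -0.0015,"z": 0.004,"ax": 4.22,"ay": -5.17,"az": 0,"grip": 1},
    {"x": -0.0018,"y": -0.0015,"z": 0.004,"ax": 4.22,"ay": -5.17,"az": 0,"grip": 1},
    {"x": -0.0018,"y": -0.0015,"z": 0.004,"ax": 4.22,"ay": -5.17,"az": 0,"grip": 1},
    {"x": -0.0018,"y": -0.0015,"z": 0.004,"ax": 4.22,"ay": -5.17,"az": 0,"grip": 1},
    {"x": -0.0018,"y": -0.0015,"z": 0.004,"ax": 4.22,"ay": -5.17,"az": 0,"grip": 1},
    {"x": -0.0018,"y": -0.0015,"z": 0,"ax": 4.22,"ay": -5.17,"az": 0,"grip": 1},
  ],
)

```text
clock: 17.07
ee_pos: [0.4332, 0.036, 0.0922]
tool_rot: [179.9, 7.5, 39.1]
wrist_force: [0.4, -0.6, -0.6]
grip_width: 0.0869
grip_force: 0.0
```

carry_out(
  series=[
    {"x": -0.0018,"y": -0.0015,"z": 0,"ax": 4.22,"ay": -5.17,"az": 0,"grip": 1},
    {"x": -0.0018,"y": -0.0015,"z": 0,"ax": 4.22,"ay": -5.17,"az": 0,"grip": 1},
    {"x": 0,"y": 0,"z": 0,"ax": 1.58,"ay": -1.94,"az": 0,"grip": 1},
    {"x": 0,"y": 0,"z": 0,"ax": 1.58,"ay": -1.94,"az": 0,"grip": 1},
    {"x": 0,"y": 0,"z": 0,"ax": 1.58,"ay": -1.94,"az": 0,"grip": 1},
    {"x": 0,"y": 0,"z": 0,"ax": 1.58,"ay": -1.94,"az": 0,"grip": 1},
    {"x": 0,"y": 0,"z": 0,"ax": 1.58,"ay": -1.94,"az": 0,"grip": 1},
    {"x": 0,"y": 0,"z": 0,"ax": 1.58,"ay": -1.94,"az": 0,"grip": 1},
    {"x": 0,"y": 0,"z": 0,"ax": 1.58,"ay": -1.94,"az": 0,"grip": 1},
    {"x": 0,"y": 0,"z": 0,"ax": 1.58,"ay": -1.94,"az": 0,"grip": 1},
    {"x": 0,"y": 0,"z": 0,"ax": 1.58,"ay": -1.94,"az": 0,"grip": 1},
    {"x": 0,"y": 0,"z": 0,"ax": 1.58,"ay": -1.94,"az": 0,"grip": 1},
  ],
)

```text
clock: 18.07
ee_pos: [0.4292, 0.0351, 0.0906]
tool_rot: [-179.6, -27.9, 39.2]
wrist_force: [-0.0, 0.3, -0.3]
grip_width: 0.0869
grip_force: 0.0
```

carry_out(
  series=[
    {"x": 0,"y": 0,"z": 0,"ax": 1.58,"ay": -1.94,"az": 0,"grip": 1},
    {"x": 0,"y": 0,"z": 0,"ax": 1.58,"ay": -1.94,"az": 0,"grip": 1},
    {"x": 0,"y": 0,"z": 0,"ax": 0,"ay": 0,"az": 0,"grip": 1},
    {"x": 0,"y": 0,"z": 0,"ax": 0,"ay": 0,"az": 0,"grip": 1},
  ],
)

```text
clock: 18.4
ee_pos: [0.4286, 0.0349, 0.0899]
tool_rot: [-179.4, -32.7, 39.0]
wrist_force: [0.3, 0.6, 0.2]
grip_width: 0.0871
grip_force: 0.0
```

Run:
```python
from h import *
o,R=tool();print(err(o,R,[.4279,.0325,.0723],-35))
p,d,c=snap('scene');u,v=proj(c,[.43,.034,.06])[0].astype(int)
cv2.imwrite('pics/s3.png',cv2.resize(p[v-60:v+40,u-70:u+70,::-1],None,fx=5,fy=5,interpolation=cv2.INTER_CUBIC))
```

```text
t 18.4 p [0.4286 0.0349 0.0899] q [-32.5  38.4 135.1  97.1  31.3 -77. ]
a [ 0.412  0.349 -0.842] close [ 0.634 -0.773 -0.009]
(array([-0.0007, -0.0024, -0.0176]), array([ 1.06, -2.14, -0.18]))
```

View pics/s3.png

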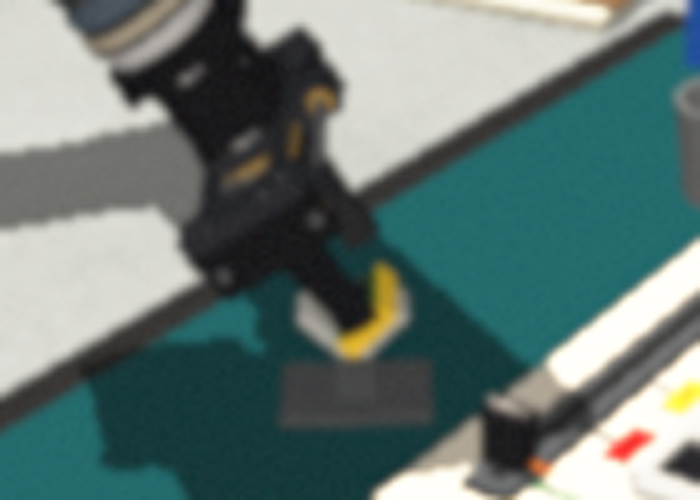

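The scene crop shows yellow at (385,300) on the right-hand wall, back against it. Correcting the tool and taking it from the chip side.

carry_out(
  series=[
    {"x": -0.0004,"y": -0.0012,"z": 0,"ax": 0.53,"ay": -1.07,"az": -0.1,"grip": 1},
    {"x": -0.0004,"y": -0.0012,"z": -0.006,"ax": 0.53,"ay": -1.07,"az": -0.1,"grip": 1},
    {"x": 0,"y": 0,"z": -0.006,"ax": 0,"ay": 0,"az": 0,"grip": 0.8},
    {"x": 0,"y": 0,"z": -0.0055,"ax": 0,"ay": 0,"az": 0,"grip": 0.7},
    {"x": 0,"y": 0,"z": 0,"ax": 0,"ay": 0,"az": 0,"grip": 0.4},
    {"x": 0,"y": 0,"z": 0,"ax": 0,"ay": 0,"az": 0,"grip": 0.4},
    {"x": 0,"y": 0,"z": 0,"ax": 0,"ay": 0,"az": 0,"grip": 0.4},
    {"x": 0,"y": 0,"z": 0,"ax": 0,"ay": 0,"az": 0,"grip": 0.4},
    {"x": 0,"y": 0,"z": 0,"ax": 0,"ay": 0,"az": 0,"grip": 0.4},
    {"x": 0,"y": 0,"z": 0,"ax": 0,"ay": 0,"az": 0,"grip": 0.4},
    {"x": 0,"y": 0,"z": 0,"ax": 0,"ay": 0,"az": 0,"grip": 0.4},
  ],
)

```text
clock: 19.37
ee_pos: [0.4282, 0.033, 0.0731]
tool_rot: [179.9, -35.1, 39.4]
wrist_force: [1.0, -0.8, 1.7]
grip_width: 0.0474
grip_force: 20.0
```

Run:
```python
from h import *
o,R=tool();print(o['grip_width'],err(o,R,[.4279,.0325,.0723],-35))
```

```text
t 19.3667 p [0.4282 0.033  0.0731] q [-34.6  43.7 137.  107.3  35.3 -91.4]
a [ 0.446  0.363 -0.818] close [ 0.633 -0.774  0.002]
0.04737577829348088 (array([-0.0003, -0.0005, -0.0008]), array([ 0.02,  0.17, -0.07]))
```

carry_out(
  series=[
    {"x": 0,"y": 0,"z": 0.025,"ax": 0,"ay": 0,"az": 0,"grip": 0.4},
    {"x": 0,"y": 0,"z": 0.025,"ax": 0,"ay": 0,"az": 0,"grip": 0.4},
    {"x": 0,"y": 0,"z": 0.003,"ax": -1.58,"ay": 1.94,"az": 0,"grip": 0.4},
    {"x": 0,"y": 0,"z": 0.003,"ax": -1.58,"ay": 1.94,"az": 0,"grip": 0.4},
    {"x": 0,"y": 0,"z": 0.003,"ax": -1.58,"ay": 1.94,"az": 0,"grip": 0.4},
    {"x": 0,"y": 0,"z": 0.003,"ax": -1.58,"ay": 1.94,"az": 0,"grip": 0.4},
    {"x": 0,"y": 0,"z": 0.003,"ax": -1.58,"ay": 1.94,"az": 0,"grip": 0.4},
    {"x": 0,"y": 0,"z": 0.003,"ax": -1.58,"ay": 1.94,"az": 0,"grip": 0.4},
    {"x": 0,"y": 0,"z": 0.003,"ax": -1.58,"ay": 1.94,"az": 0,"grip": 0.4},
    {"x": 0,"y": 0,"z": 0.003,"ax": -1.58,"ay": 1.94,"az": 0,"grip": 0.4},
    {"x": 0,"y": 0,"z": 0.003,"ax": -1.58,"ay": 1.94,"az": 0,"grip": 0.4},
    {"x": 0,"y": 0,"z": 0.003,"ax": -1.58,"ay": 1.94,"az": 0,"grip": 0.4},
  ],
)

```text
clock: 20.37
ee_pos: [0.4273, 0.0331, 0.1518]
tool_rot: [180.0, -10.0, 39.3]
wrist_force: [-0.0, 0.9, -0.4]
grip_width: 0.0473
grip_force: 20.0
```

carry_out(
  series=[
    {"x": 0,"y": 0,"z": 0,"ax": -1.58,"ay": 1.94,"az": 0,"grip": 0.4},
    {"x": 0,"y": 0,"z": 0,"ax": -1.58,"ay": 1.94,"az": 0,"grip": 0.4},
    {"x": 0,"y": 0,"z": 0,"ax": -3.16,"ay": 3.88,"az": 0,"grip": 0.4},
    {"x": 0,"y": 0,"z": 0,"ax": -3.16,"ay": 3.88,"az": 0,"grip": 0.4},
    {"x": 0,"y": 0,"z": 0,"ax": -3.16,"ay": 3.88,"az": 0,"grip": 0.4},
    {"x": 0.02,"y": 0.01,"z": 0,"ax": 0,"ay": 0,"az": 5.3,"grip": 0.4},
    {"x": 0.027,"y": 0.013,"z": 0,"ax": 0,"ay": 0,"az": 6.8,"grip": 0.4},
    {"x": 0.027,"y": 0.013,"z": 0,"ax": 0,"ay": 0,"az": 6.8,"grip": 0.4},
    {"x": 0.027,"y": 0.013,"z": 0,"ax": 0,"ay": 0,"az": 6.8,"grip": 0.4},
    {"x": 0.027,"y": 0.013,"z": 0,"ax": 0,"ay": 0,"az": 6.8,"grip": 0.4},
    {"x": 0.027,"y": 0.013,"z": 0,"ax": 0,"ay": 0,"az": 6.8,"grip": 0.4},
    {"x": 0.027,"y": 0.013,"z": 0,"ax": 0,"ay": 0,"az": 6.8,"grip": 0.4},
  ],
)

```text
clock: 21.37
ee_pos: [0.6103, 0.1219, 0.1509]
tool_rot: [-179.8, 9.9, 85.8]
wrist_force: [0.2, -0.2, -1.0]
grip_width: 0.0475
grip_force: 20.0
```

carry_out(
  series=[
    {"x": 0.02,"y": 0.01,"z": -0.01,"ax": 0,"ay": 0,"az": 6.5,"grip": 0.4},
    {"x": 0.01,"y": 0.003,"z": -0.03,"ax": 0,"ay": 0,"az": 0.6,"grip": 0.4},
    {"x": 0,"y": 0,"z": -0.02,"ax": 0,"ay": 0,"az": 0,"grip": 0.4},
    {"x": 0,"y": 0,"z": 0,"ax": 0,"ay": 0,"az": 0,"grip": 0.4},
    {"x": 0,"y": 0,"z": 0,"ax": 0,"ay": 0,"az": 0,"grip": 0.4},
  ],
)

```text
clock: 21.78
ee_pos: [0.6379, 0.1338, 0.0897]
tool_rot: [-179.6, 9.9, 92.5]
wrist_force: [0.4, -0.6, -0.5]
grip_width: 0.0473
grip_force: 20.0
```

```bash
cat >> h.py <<'E'
def berr(o,R,pos,th,psi=92.45): return err(o,R,pos,th,psi)
E
python3 - <<'E'
from h import *
o,R=tool();print(berr(o,R,[.6433,.1358,.0369],10))
p,d,c=snap('wrist');cv2.imwrite('pics/w4.png',p[:,:,::-1])
E
```

```text
t 21.7833 p [0.6379 0.1338 0.0897] q [  6.4  43.8  82.7 -12.   55.1  10.9]
a [ 0.001 -0.172 -0.985] close [ 0.999  0.043 -0.006]
(array([ 0.0054,  0.002 , -0.0528]), array([-0.08, -0.36, -0.03]))
```

View pics/w4.png

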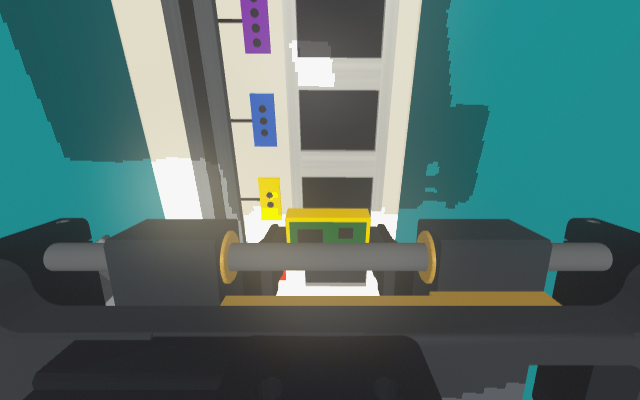

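The wrist view shows yellow held chips up (green board at (328,233)) with its front edge at row 210. Nest 3's pocket spans columns 300..378, and nest 2's is just ahead and below. Measuring both in this image.

Run:
```python
from h import *
p=cv2.imread('pics/w4.png')[:,:,::-1].copy();c=viewer.calibration('wrist')
H=hsv(p);h,s,v=[H[:,:,i].astype(int) for i in range(3)]
t=np.radians(2.45);ex=np.array([np.cos(t),np.sin(t)]);ey=np.array([-np.sin(t),np.cos(t)])
B=lambda uv,z:np.round((ray(c,uv,z)[:,:2]*1000)@np.c_[ex,ey]-[618.5,104.3],1)
m=(h>20)&(h<35)&(s>150);m[:203]=0;m[240:]=0;m[:,:280]=0;m[:,380:]=0
ys,xs=np.where(m);top=[(u,ys[xs==u].min()) for u in range(292,366,8)]
print('front edge',top,B(top,.0648).tolist())
row=[(xs[ys==213].min(),213),(xs[ys==213].max()+1,213)];print('ends',B(row,.066))
pk=(v<75)
for r in (110,125,140):
    xs=np.where(pk[r,290:395])[0]+290;print('p3 row',r,B([(xs.min(),r),(xs.max()+1,r)],.018).tolist())
for u in (320,340,360):
    ys=np.where(pk[85:200,u])[0]+85;g=np.split(ys,np.where(np.diff(ys)>5)[0]+1);print(u,[B([(u,q[0]),(u,q[-1]+1)],.018)[:,1].tolist() for q in g],[(q[0],q[-1]) for q in g])
```

```text
front edge [(292, np.int64(209)), (300, np.int64(209)), (308, np.int64(208)), (316, np.int64(208)), (324, np.int64(208)), (332, np.int64(208)), (340, np.int64(208)), (348, np.int64(208)), (356, np.int64(209)), (364, np.int64(209))] [[4.3, 15.2], [9.1, 15.2], [13.9, 15.9], [18.7, 15.9], [23.5, 15.9], [28.4, 15.9], [33.2, 15.9], [38.0, 15.9], [42.8, 15.3], [47.6, 15.3]]
ends [[-2.9 13.1]
 [50.6 13.2]]
p3 row 110 [[48.2, 67.2], [59.0, 67.2]]
p3 row 125 [[35.5, 57.2], [59.0, 57.2]]
p3 row 140 [[22.3, 46.8], [59.0, 46.9]]Traceback (most recent call last):
  File "<stdin>", line 14, in <module>
IndexError: index 0 is out of bounds for axis 0 with size 0
```

Run:
```python
from h import *
p=cv2.imread('pics/w4.png')[:,:,::-1].copy();c=viewer.calibration('wrist')
g=cv2.cvtColor(p,cv2.COLOR_RGB2GRAY).astype(int)
t=np.radians(2.45);ex=np.array([np.cos(t),np.sin(t)]);ey=np.array([-np.sin(t),np.cos(t)])
B=lambda uv,z:np.round((ray(c,uv,z)[:,:2]*1000)@np.c_[ex,ey]-[618.5,104.3],1)
for r in (120,130): print(r,list(zip(range(284,420,1),g[r,284:420])))
for z in(.012,.018):
  print(z,[B([(u,125)],z).tolist() for u in (284,290,300,310,370,380,390,400,410)])
print(list(zip(range(84,200),g[84:200,345])));print([B([(345,r)],.018)[0,1] for r in (86,90,94,150,154,158,178,182)])
```

```text
120 [(284, np.int64(220)), (285, np.int64(220)), (286, np.int64(220)), (287, np.int64(216)), (288, np.int64(199)), (289, np.int64(197)), (290, np.int64(195)), (291, np.int64(195)), (292, np.int64(196)), (293, np.int64(195)), (294, np.int64(195)), (295, np.int64(196)), (296, np.int64(196)), (297, np.int64(198)), (298, np.int64(198)), (299, np.int64(170)), (300, np.int64(96)), (301, np.int64(80)), (302, np.int64(80)), (303, np.int64(80)), (304, np.int64(80)), (305, np.int64(81)), (306, np.int64(81)), (307, np.int64(80)), (308, np.int64(80)), (309, np.int64(79)), (310, np.int64(79)), (311, np.int64(80)), (312, np.int64(78)), (313, np.int64(80)), (314, np.int64(80)), (315, np.int64(80)), (316, np.int64(79)), (317, np.int64(79)), (318, np.int64(78)), (319, np.int64(79)), (320, np.int64(78)), (321, np.int64(78)), (322, np.int64(77)), (323, np.int64(78)), (324, np.int64(78)), (325, np.int64(78)), (326, np.int64(78)), (327, np.int64(78)), (328, np.int64(77)), (329, np.int64(78)), (330, np.int64(77)), (331, np.int64(77)), (332, np.int64(78)), (333, np.int64(78)), (334, np.int64(76)), (335, np
[... 6920 characters left out ...]
91)), (174, np.int64(193)), (175, np.int64(191)), (176, np.int64(177)), (177, np.int64(116)), (178, np.int64(73)), (179, np.int64(72)), (180, np.int64(73)), (181, np.int64(72)), (182, np.int64(72)), (183, np.int64(74)), (184, np.int64(73)), (185, np.int64(73)), (186, np.int64(74)), (187, np.int64(74)), (188, np.int64(74)), (189, np.int64(73)), (190, np.int64(75)), (191, np.int64(74)), (192, np.int64(74)), (193, np.int64(75)), (194, np.int64(74)), (195, np.int64(74)), (196, np.int64(75)), (197, np.int64(75)), (198, np.int64(74)), (199, np.int64(74))]
[np.float64(82.3), np.float64(79.9), np.float64(77.4), np.float64(39.7), np.float64(36.8), np.float64(33.8), np.float64(18.5), np.float64(15.4)]
```

Run:
```python
from h import *
o,R=tool();p,d,c=snap('wrist')
T=np.linalg.inv(c['world_to_cam']);print('cam',T[:3,3].round(4))
t=np.radians(2.45);ex=np.array([np.cos(t),np.sin(t)]);ey=np.array([-np.sin(t),np.cos(t)])
def P(u,r):
    w=T[:3,:3]@(d[r,u]*np.array([(u-c['cx'])/c['fx'],(r-c['cy'])/c['fy'],1]))+T[:3,3]
    return np.round(np.r_[w[:2]*1000@np.c_[ex,ey]-[618.5,104.3],w[2]*1000],1)
for r in range(204,228,2): print(r,p[r,340],P(340,r))
for u in list(range(282,294,2))+list(range(362,376,2)): print(u,p[214,u],P(u,214))
print(P(330,125),P(383,125),P(294,125),P(400,125))
```

```text
t 21.8333 p [0.6393 0.1338 0.0913] q [  6.4  43.7  82.6 -12.   55.1  10.9]
a [ 0.005 -0.172 -0.985] close [ 0.999  0.043 -0.002]
cam [0.6355 0.2225 0.2236]
204 [78 75 67] [35.4 -4.8 13.5]
206 [77 75 65] [35.5 -6.7 13. ]
208 [150 128  55] [35.5 -8.  14.1]
210 [214 178  31] [33.  17.  69.8]
212 [213 178  29] [32.9 16.8 72.1]
214 [215 179  28] [32.8 17.  75.2]
216 [214 179  28] [32.7 17.1 77.8]
218 [237 212  10] [32.6 16.4 78.9]
220 [237 213  10] [32.6 15.5 79.6]
222 [136 151  60] [32.6 14.5 80. ]
224 [ 72 118  69] [32.6 13.4 80.3]
226 [ 73 119  70] [32.6 12.4 80.8]
282 [247 247 247] [-11.  -13.7  13.5]
284 [247 247 247] [ -9.4 -13.9  13.1]
286 [235 218 104] [ 2.  16.7 74.6]
288 [219 186  50] [ 3.3 17.1 75.5]
290 [219 186  48] [ 4.2 16.4 73.9]
292 [218 185  47] [ 5.5 16.7 74.7]
362 [215 180  38] [45.3 16.8 74.7]
364 [215 180  37] [46.5 16.7 74.4]
366 [215 181  37] [47.5 17.2 75.4]
368 [215 180  41] [48.6 17.1 75.3]
370 [247 247 247] [ 58.9 -11.3  18. ]
372 [247 247 247] [ 60.4 -11.   18.7]
374 [247 247 247] [ 62.1 -11.3  18.1]
[27.3 56.3 12.7] [63.6 57.5 19.4] [ 2.3 57.1 17.8] [77.  56.3 12.1]
```

carry_out(
  series=[
    {"x": 0.003,"y": 0.0007,"z": -0.015,"ax": 0,"ay": 0,"az": 0,"grip": 0.4},
    {"x": 0.0033,"y": 0.0007,"z": -0.015,"ax": 0,"ay": 0,"az": 0,"grip": 0.4},
    {"x": 0,"y": 0,"z": -0.012,"ax": 0,"ay": 0,"az": 0,"grip": 0.4},
    {"x": 0,"y": 0,"z": 0,"ax": 0,"ay": 0,"az": 0,"grip": 0.4},
    {"x": 0,"y": 0,"z": 0,"ax": 0,"ay": 0,"az": 0,"grip": 0.4},
    {"x": 0,"y": 0,"z": 0,"ax": 0,"ay": 0,"az": 0,"grip": 0.4},
  ],
)

```text
clock: 22.38
ee_pos: [0.6463, 0.1354, 0.0493]
tool_rot: [-179.9, 9.9, 92.5]
wrist_force: [-0.8, -0.6, -0.9]
grip_width: 0.0475
grip_force: 20.0
```

```bash
cat >> h.py <<'E'
_t=np.radians(2.45);EX=np.array([np.cos(_t),np.sin(_t)]);EY=np.array([-np.sin(_t),np.cos(_t)])
def W(c,d,u,r):
    T=np.linalg.inv(c['world_to_cam'])
    w=T[:3,:3]@(d[r,u]*np.array([(u-c['cx'])/c['fx'],(r-c['cy'])/c['fy'],1]))+T[:3,3]
    return np.round(np.r_[w[:2]*1000@np.c_[EX,EY]-[618.5,104.3],w[2]*1000],1)
def B(c,uv,z): return np.round((ray(c,uv,z)[:,:2]*1000)@np.c_[EX,EY]-[618.5,104.3],1)
E
python3 - <<'E'
from h import *
o,R=tool();print(o['wrist_force']);p,d,c=snap('wrist')
print('tcp bench',(o['ee_pos'][:2]*1000)@np.c_[EX,EY]-[618.5,104.3])
np.savez('pics/w5.npz',p=p,d=d,**c)
cv2.imwrite('pics/w5.png',cv2.resize(p[130:245,230:430,::-1],None,fx=4,fy=4,interpolation=cv2.INTER_CUBIC))
E
```

```text
t 22.3833 p [0.6463 0.1354 0.0493] q [  6.5  47.5  82.3 -12.6  51.6  11.9]
a [ 0.006 -0.171 -0.985] close [ 0.999  0.044 -0.001]
[-0.82858179 -0.55375841 -0.86906929]
tcp bench [32.94748023  3.33245303]
```

View pics/w5.png

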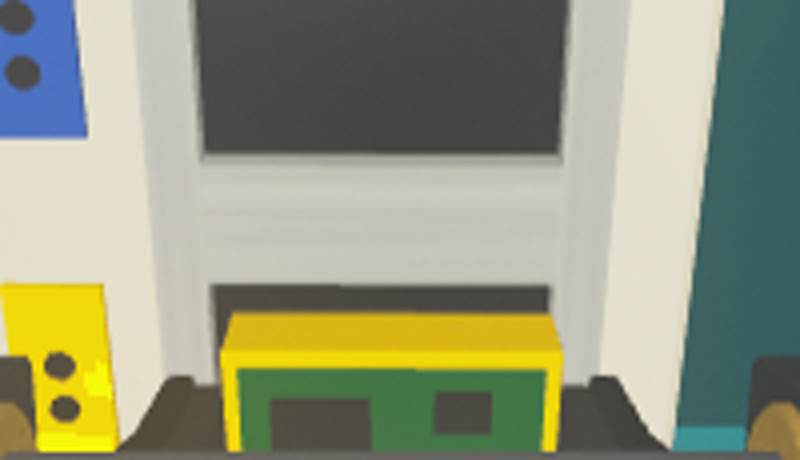

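The crop shows nest 2's pocket between columns 213 and 550 with its far edge at row 285. The module's lower front edge runs from (230,315) to (553,315), so it sits about 1.3 mm too far toward +x. I'll compute the remaining offset along y.

Run:
```python
from h import *
c=dict(np.load('pics/w5.npz'));d=c['d']
f=lambda u,r:[230+u/4-.4,130+r/4-.4]
print('pocket',B(c,[f(213,300),f(550,300),f(381,285),f(381,155)],.018))
for z in (.0225,.0244,.026): print('mod',z,B(c,[f(230,315),f(553,315),f(391,313)],z))
print([W(c,d,328,r) for r in (209,211,213,215,217,219,221)], W(c,d,328,180))
```

```text
pocket [[ 5.2 17.2]
 [57.1 17.3]
 [31.1 19.8]
 [31.1 40.5]]
mod 0.0225 [[ 8.4 16.8]
 [57.  16.9]
 [32.6 17.2]]
mod 0.0244 [[ 8.7 17.7]
 [56.7 17.8]
 [32.6 18. ]]
mod 0.026 [[ 8.9 18.4]
 [56.5 18.5]
 [32.6 18.8]]
[array([33. , 17.8, 25.5]), array([33. , 18.3, 29.3]), array([33. , 17.9, 31. ]), array([33. , 17.9, 33.6]), array([33. , 17.9, 36.1]), array([33. , 17. , 36.8]), array([33. , 16.5, 38.2])] [33.  33.6 18.8]
```

carry_out(
  series=[
    {"x": -0.0015,"y": 0,"z": 0,"ax": 0,"ay": 0,"az": 0,"grip": 0.4},
    {"x": 0,"y": 0,"z": -0.004,"ax": 0,"ay": 0,"az": 0,"grip": 0.4},
    {"x": 0,"y": 0,"z": -0.004,"ax": 0,"ay": 0,"az": 0,"grip": 0.4},
    {"x": 0,"y": 0,"z": -0.003,"ax": 0,"ay": 0,"az": 0,"grip": 0.4},
    {"x": 0,"y": 0,"z": 0,"ax": 0,"ay": 0,"az": 0,"grip": 0.4},
    {"x": 0,"y": 0,"z": 0,"ax": 0,"ay": 0,"az": 0,"grip": 0.4},
    {"x": 0,"y": 0,"z": 0,"ax": 0,"ay": 0,"az": 0,"grip": 0.4},
  ],
)

```text
clock: 23.02
ee_pos: [0.6448, 0.1354, 0.0385]
tool_rot: [-179.9, 9.9, 92.5]
wrist_force: [-0.4, -0.6, -0.7]
grip_width: 0.0475
grip_force: 20.0
```

carry_out(
  series=[
    {"x": 0,"y": 0,"z": -0.001,"ax": 0,"ay": 0,"az": 0,"grip": 0.4},
    {"x": 0,"y": 0,"z": 0,"ax": 0,"ay": 0,"az": 0,"grip": 0.75},
    {"x": 0,"y": 0,"z": 0,"ax": 0,"ay": 0,"az": 0,"grip": 0.75},
    {"x": 0,"y": 0,"z": 0,"ax": 0,"ay": 0,"az": 0,"grip": 0.75},
    {"x": 0,"y": 0,"z": 0,"ax": 0,"ay": 0,"az": 0,"grip": 0.75},
    {"x": 0,"y": 0,"z": 0.015,"ax": 0,"ay": 0,"az": 0,"grip": 0.75},
    {"x": 0,"y": 0,"z": 0.03,"ax": 0,"ay": 0,"az": 0,"grip": 0.75},
    {"x": 0,"y": 0,"z": 0.03,"ax": 0,"ay": 0,"az": 0,"grip": 0.75},
    {"x": 0,"y": 0,"z": 0.03,"ax": 0,"ay": 0,"az": 0,"grip": 0.75},
    {"x": 0,"y": 0,"z": 0,"ax": 0,"ay": 0,"az": 0,"grip": 1},
    {"x": 0,"y": 0,"z": 0,"ax": 0,"ay": 0,"az": 0,"grip": 1},
  ],
)

```text
clock: 23.93
ee_pos: [0.6466, 0.1357, 0.1463]
tool_rot: [179.7, 9.8, 92.4]
wrist_force: [-0.1, 0.3, -1.4]
grip_width: 0.0725
grip_force: 0.0
```

Run:
```python
from h import *
o,R=tool();p,d,c=snap('wrist')
H=hsv(p);h,s,v=[H[:,:,i].astype(int) for i in range(3)]
m=(h>20)&(h<35)&(s>150)&(v>100);m[240:]=0;m[:,:284]=0;m[:,380:]=0
for k in blobs(m,20):print(cv2.boundingRect(k))
ys,xs=np.where(m)
for r in range(195,235,3): print(r,W(c,d,330,r),p[r,330])
print(berr(o,R,[.5579,.008,.13],0,182.45))
p,d,c=snap('top');mods(p,c,.016,40)
```

```text
t 23.9333 p [0.6466 0.1357 0.1463] q [  6.5  39.9  80.1 -11.3  60.8   9.6]
a [ 0.013 -0.171 -0.985] close [0.999 0.044 0.006]
(299, 159, 53, 40)
195 [ 36.2 -12.4  27.9] [ 70 140  76]
198 [ 36.3 -16.   26.7] [245 237  10]
201 [ 36.4 -22.6  18.5] [231 230 222]
204 [ 36.4 -25.5  19.3] [236 234 227]
207 [ 36.4 -29.3  18. ] [232 230 222]
210 [ 36.4 -32.1  19. ] [232 230 222]
213 [ 36.5 -36.3  17.2] [233 231 223]
216 [ 36.5 -38.9  18.8] [221 219 209]
219 [ 36.6 -46.1  11.4] [87 83 74]
222 [ 36.6 -48.2  13.9] [86 82 73]
225 [ 36.6 -52.   13.3] [87 82 74]
228 [ 36.7 -56.3  11.9] [87 83 74]
231 [ 36.7 -59.6  12.4] [88 84 75]
234 [ 36.7 -63.   12.7] [87 83 73]
(array([-0.0887, -0.1277, -0.0163]), array([ 7.12,  8.31, 89.74]))
yellow (35.5, 310.5) 495.5 [370.4 668.6  57.4  56.7 -86.4]
yellow (338.0, 212.0) 218.5 [ 5.995e+02 -2.800e+01  4.730e+01  2.820e+01  2.000e-01]
yellow (474.5769348144531, 255.61538696289062) 173.5 [ 498.1 -346.8   39.3   27.    78.8]
blue (45.796974182128906, 287.0036926269531) 9479.0 [426.3 646.5 241.5 232.7   8.2]
blue (618.862548828125, 215.20486450195312) 2495.0 [ 595.  -693.8  137.   132.6  -74.5]
blue (433.5, 296.5) 330.0 [ 404.  -248.6   48.4   39.4   -1.2]
purple (393.0540771484375, 228.82432556152344) 305.5 [ 560.2 -157.2   49.2   37.6  -36. ]
purple (272.01104736328125, 192.66595458984375) 97.0 [644.9 128.   40.6  16.5   4.6]
purple (253.5, 171.5) 84.5 [695.5 172.6  65.1  21.3   0.9]
```

carry_out(
  series=[
    {"x": -0.0068,"y": -0.0098,"z": 0,"ax": 0.548,"ay": 0.639,"az": 6.9,"grip": 1},
    {"x": -0.0068,"y": -0.0098,"z": 0,"ax": 0.548,"ay": 0.639,"az": 6.9,"grip": 1},
    {"x": -0.0068,"y": -0.0098,"z": 0,"ax": 0.548,"ay": 0.639,"az": 6.9,"grip": 1},
    {"x": -0.0068,"y": -0.0098,"z": 0,"ax": 0.548,"ay": 0.639,"az": 6.9,"grip": 1},
    {"x": -0.0068,"y": -0.0098,"z": 0,"ax": 0.548,"ay": 0.639,"az": 6.9,"grip": 1},
    {"x": -0.0068,"y": -0.0098,"z": 0,"ax": 0.548,"ay": 0.639,"az": 6.9,"grip": 1},
    {"x": -0.0068,"y": -0.0098,"z": 0,"ax": 0.548,"ay": 0.639,"az": 6.9,"grip": 1},
    {"x": -0.0068,"y": -0.0098,"z": 0,"ax": 0.548,"ay": 0.639,"az": 6.9,"grip": 1},
    {"x": -0.0068,"y": -0.0098,"z": 0,"ax": 0.548,"ay": 0.639,"az": 6.9,"grip": 1},
    {"x": -0.0068,"y": -0.0098,"z": 0,"ax": 0.548,"ay": 0.639,"az": 6.9,"grip": 1},
    {"x": -0.0068,"y": -0.0098,"z": 0,"ax": 0.548,"ay": 0.639,"az": 6.9,"grip": 1},
    {"x": -0.0068,"y": -0.0098,"z": 0,"ax": 0.548,"ay": 0.639,"az": 6.9,"grip": 1},
  ],
)

```text
clock: 25.03
ee_pos: [0.5615, 0.0175, 0.1411]
tool_rot: [-179.1, 0.4, 175.9]
wrist_force: [-0.5, 0.4, -0.7]
grip_width: 0.0872
grip_force: 0.0
```

carry_out(
  series=[
    {"x": -0.0068,"y": -0.0098,"z": 0,"ax": 0.548,"ay": 0.639,"az": 6.9,"grip": 1},
    {"x": 0,"y": 0,"z": -0.02,"ax": 0,"ay": 0,"az": 0,"grip": 0.6},
    {"x": 0,"y": 0,"z": 0,"ax": 0,"ay": 0,"az": 0,"grip": 0.6},
    {"x": 0,"y": 0,"z": 0,"ax": 0,"ay": 0,"az": 0,"grip": 0.6},
  ],
)

```text
clock: 25.37
ee_pos: [0.5547, 0.0082, 0.1209]
tool_rot: [-179.7, -0.3, -177.6]
wrist_force: [-0.2, 0.9, 0.1]
grip_width: 0.0739
grip_force: 0.0
```

Run:
```python
from h import *
o,R=tool();print(berr(o,R,[.5579,.008,.0515],0,182.45))
```

```text
t 25.3667 p [0.5547 0.0082 0.1209] q [ -10.5   34.6   98.    -0.5   47.6 -102.6]
a [-0.005 -0.005 -1.   ] close [-0.042  0.999 -0.005]
(array([ 0.0032, -0.0002, -0.0694]), array([ 0.3 , -0.26,  0.03]))
```

carry_out(
  series=[
    {"x": 0.003,"y": 0,"z": -0.03,"ax": 0.3,"ay": -0.26,"az": 0,"grip": 0.6},
    {"x": 0,"y": 0,"z": -0.025,"ax": 0,"ay": 0,"az": 0,"grip": 0.6},
    {"x": 0,"y": 0,"z": -0.014,"ax": 0,"ay": 0,"az": 0,"grip": 0.5},
    {"x": 0,"y": 0,"z": 0,"ax": 0,"ay": 0,"az": 0,"grip": 0.1},
    {"x": 0,"y": 0,"z": 0,"ax": 0,"ay": 0,"az": 0,"grip": 0.1},
    {"x": 0,"y": 0,"z": 0,"ax": 0,"ay": 0,"az": 0,"grip": 0.1},
    {"x": 0,"y": 0,"z": 0,"ax": 0,"ay": 0,"az": 0,"grip": 0.1},
    {"x": 0,"y": 0,"z": 0,"ax": 0,"ay": 0,"az": 0,"grip": 0.1},
    {"x": 0,"y": 0,"z": 0,"ax": 0,"ay": 0,"az": 0,"grip": 0.1},
    {"x": 0,"y": 0,"z": 0,"ax": 0,"ay": 0,"az": 0,"grip": 0.1},
    {"x": 0,"y": 0,"z": 0,"ax": 0,"ay": 0,"az": 0,"grip": 0.1},
  ],
  force=10,
)

```text
clock: 26.28
ee_pos: [0.5602, 0.0083, 0.0547]
tool_rot: [-179.9, 0.4, -177.6]
wrist_force: [-0.2, 2.7, 5.6]
grip_width: 0.0181
grip_force: 10.0
```

carry_out(
  series=[
    {"x": -0.0006,"y": 0.01,"z": 0,"ax": 0,"ay": 0,"az": 0,"grip": 0.1},
    {"x": -0.0006,"y": 0.015,"z": 0,"ax": 0,"ay": 0,"az": 0,"grip": 0.1},
    {"x": -0.0006,"y": 0.015,"z": 0,"ax": 0,"ay": 0,"az": 0,"grip": 0.1},
    {"x": -0.0006,"y": 0.015,"z": 0,"ax": 0,"ay": 0,"az": 0,"grip": 0.1},
    {"x": -0.0006,"y": 0.015,"z": 0,"ax": 0,"ay": 0,"az": 0,"grip": 0.1},
    {"x": -0.0006,"y": 0.015,"z": 0,"ax": 0,"ay": 0,"az": 0,"grip": 0.1},
    {"x": -0.0006,"y": 0.015,"z": 0,"ax": 0,"ay": 0,"az": 0,"grip": 0.1},
    {"x": -0.0006,"y": 0.012,"z": 0,"ax": 0,"ay": 0,"az": 0,"grip": 0.1},
    {"x": -0.0003,"y": 0.008,"z": 0,"ax": 0,"ay": 0,"az": 0,"grip": 0.1},
    {"x": 0,"y": 0,"z": 0,"ax": 0,"ay": 0,"az": 0,"grip": 0.1},
    {"x": 0,"y": 0,"z": 0,"ax": 0,"ay": 0,"az": 0,"grip": 0.1},
  ],
)

```text
clock: 27.2
ee_pos: [0.5553, 0.1288, 0.0548]
tool_rot: [-179.9, 0.5, -177.5]
wrist_force: [-0.0, 1.5, 6.6]
grip_width: 0.0179
grip_force: 10.0
```

carry_out(
  series=[
    {"x": 0,"y": 0,"z": 0,"ax": 0,"ay": 0,"az": 0,"grip": 0.6},
    {"x": 0,"y": 0,"z": 0,"ax": 0,"ay": 0,"az": 0,"grip": 0.6},
    {"x": 0,"y": 0,"z": 0,"ax": 0,"ay": 0,"az": 0,"grip": 0.6},
    {"x": 0,"y": 0,"z": 0.025,"ax": 0,"ay": 0,"az": 0,"grip": 0.6},
    {"x": 0,"y": 0,"z": 0.035,"ax": 0,"ay": 0,"az": 0,"grip": 1},
    {"x": 0,"y": 0,"z": 0.035,"ax": 0,"ay": 0,"az": 0,"grip": 1},
    {"x": -0.0108,"y": -0.0269,"z": 0,"ax": 0,"ay": 0,"az": -6.69,"grip": 1},
    {"x": -0.0108,"y": -0.0269,"z": 0,"ax": 0,"ay": 0,"az": -6.69,"grip": 1},
    {"x": -0.0108,"y": -0.0269,"z": 0,"ax": 0,"ay": 0,"az": -6.69,"grip": 1},
    {"x": -0.0108,"y": -0.0269,"z": 0,"ax": 0,"ay": 0,"az": -6.69,"grip": 1},
    {"x": -0.0108,"y": -0.0269,"z": 0,"ax": 0,"ay": 0,"az": -6.69,"grip": 1},
    {"x": -0.0108,"y": -0.0269,"z": 0,"ax": 0,"ay": 0,"az": -6.69,"grip": 1},
  ],
)

```text
clock: 28.2
ee_pos: [0.4885, -0.0347, 0.1484]
tool_rot: [-179.9, 0.3, 142.0]
wrist_force: [1.1, 0.0, 1.3]
grip_width: 0.0845
grip_force: 0.0
```

Run:
```python
from h import *
p,d,c=snap('top');mods(p,c,.016,40)
x,y=433,296
cv2.imwrite('pics/c2.png',np.hstack([cv2.resize(q[:,:,::-1],(380,285),interpolation=cv2.INTER_CUBIC) for q in (p[y-30:y+30,x-40:x+40],p[165:255,210:330])]))
```

```text
yellow (36.0, 310.5) 493.0 [370.3 667.5  59.7  57.  -86.4]
yellow (270.0, 193.0) 297.0 [644.1 132.8  48.1  37.8   0.9]
yellow (338.0, 212.0) 218.5 [ 5.995e+02 -2.800e+01  4.730e+01  2.820e+01  2.000e-01]
yellow (474.5769348144531, 255.61538696289062) 173.5 [ 498.1 -346.8   39.3   27.    78.8]
blue (45.875267028808594, 287.0443115234375) 9890.5 [426.3 646.7 241.2 232.6   8.3]
blue (618.8624877929688, 215.20486450195312) 2495.5 [ 595.  -693.8  138.6  132.6  -74.5]
blue (433.0, 296.5) 329.0 [ 404.  -247.4   48.4   37.1   -1.2]
blue (245.5, 216.5) 60.5 [588.2 189.6  30.7  11.8 -89.8]
purple (393.02685546875, 228.8188018798828) 306.5 [ 560.2 -157.1   49.2   37.8  -35.4]
purple (269.5, 192.5) 178.0 [645.2 134.   40.6  26.1   0.7]
purple (220.0, 217.0) 75.5 [586.9 249.5  33.2  14.1 -89.8]
```

View pics/c2.png

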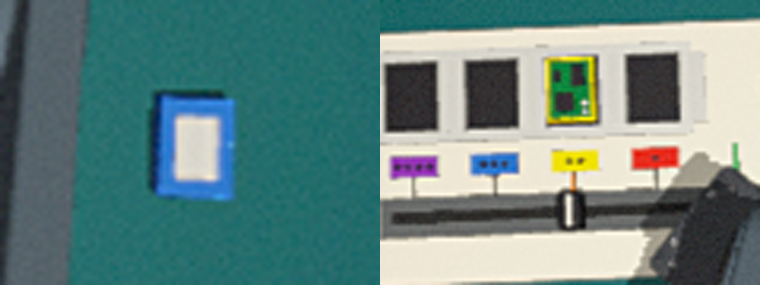

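The left crop shows blue knocked to pixel (433,296), still chips down. The right crop shows yellow seated chips up with the selector level with it.

carry_out(
  series=[
    {"x": -0.0107,"y": -0.0269,"z": 0,"ax": 0,"ay": 0,"az": -6.69,"grip": 1},
    {"x": -0.0107,"y": -0.0269,"z": 0,"ax": 0,"ay": 0,"az": -6.69,"grip": 1},
    {"x": -0.0107,"y": -0.0269,"z": 0,"ax": 0,"ay": 0,"az": -6.69,"grip": 1},
    {"x": -0.0107,"y": -0.0269,"z": 0,"ax": 0,"ay": 0,"az": -6.69,"grip": 1},
    {"x": -0.0107,"y": -0.0269,"z": 0,"ax": 0,"ay": 0,"az": -6.69,"grip": 1},
    {"x": -0.0107,"y": -0.0269,"z": 0,"ax": 0,"ay": 0,"az": -6.69,"grip": 1},
    {"x": -0.0107,"y": -0.0269,"z": 0,"ax": 0,"ay": 0,"az": -6.69,"grip": 1},
    {"x": -0.0107,"y": -0.0269,"z": 0,"ax": 0,"ay": 0,"az": -6.69,"grip": 1},
    {"x": 0,"y": 0,"z": -0.03,"ax": 0,"ay": 0,"az": 0,"grip": 1},
    {"x": 0,"y": 0,"z": -0.03,"ax": 0,"ay": 0,"az": 0,"grip": 1},
    {"x": 0,"y": 0,"z": 0,"ax": 0,"ay": 0,"az": 0,"grip": 1},
    {"x": 0,"y": 0,"z": 0,"ax": 0,"ay": 0,"az": 0,"grip": 1},
  ],
)

```text
clock: 29.25
ee_pos: [0.4027, -0.2476, 0.0874]
tool_rot: [-179.7, 0.1, 88.8]
wrist_force: [0.4, 0.0, -0.2]
grip_width: 0.0865
grip_force: 0.0
```

Run:
```python
from h import *
o,R=tool();print(err(o,R,[.405,-.2478,.0245],0,88.8))
```

```text
t 29.25 p [ 0.4027 -0.2476  0.0874] q [-45.   34.  110.9  -0.5  35.3 -43.4]
a [-0.005 -0.001 -1.   ] close [ 1.    -0.021 -0.005]
(array([ 0.0023, -0.0002, -0.0629]), array([ 0.08, -0.29, -0.  ]))
```

carry_out(
  series=[
    {"x": 0.0015,"y": 0,"z": -0.03,"ax": 0,"ay": -0.2,"az": 0,"grip": 1},
    {"x": 0,"y": 0,"z": -0.02,"ax": 0,"ay": 0,"az": 0,"grip": 0.8},
    {"x": 0,"y": 0,"z": -0.0125,"ax": 0,"ay": 0,"az": 0,"grip": 0.7},
    {"x": 0,"y": 0,"z": 0,"ax": 0,"ay": 0,"az": 0,"grip": 0.4},
    {"x": 0,"y": 0,"z": 0,"ax": 0,"ay": 0,"az": 0,"grip": 0.4},
    {"x": 0,"y": 0,"z": 0,"ax": 0,"ay": 0,"az": 0,"grip": 0.4},
    {"x": 0,"y": 0,"z": 0,"ax": 0,"ay": 0,"az": 0,"grip": 0.4},
    {"x": 0,"y": 0,"z": 0,"ax": 0,"ay": 0,"az": 0,"grip": 0.4},
    {"x": 0,"y": 0,"z": 0,"ax": 0,"ay": 0,"az": 0,"grip": 0.4},
    {"x": 0,"y": 0,"z": 0,"ax": 0,"ay": 0,"az": 0,"grip": 0.4},
  ],
  force=20,
)

```text
clock: 30.08
ee_pos: [0.406, -0.249, 0.0273]
tool_rot: [179.8, 0.4, 88.8]
wrist_force: [0.5, 1.1, 7.6]
grip_width: 0.0472
grip_force: 20.0
```

carry_out(
  series=[
    {"x": 0,"y": 0,"z": 0.035,"ax": 0,"ay": 0,"az": 0,"grip": 0.4},
    {"x": 0,"y": 0,"z": 0.035,"ax": 0,"ay": 0,"az": 0,"grip": 0.4},
    {"x": 0.0029,"y": 0.0287,"z": 0.025,"ax": 0,"ay": 0,"az": -4.96,"grip": 0.4},
    {"x": 0.0029,"y": 0.0287,"z": 0.025,"ax": 0,"ay": 0,"az": -4.96,"grip": 0.4},
    {"x": 0.0029,"y": 0.0287,"z": 0.02,"ax": 0,"ay": 0,"az": -4.96,"grip": 0.4},
    {"x": 0.0029,"y": 0.0287,"z": 0.01,"ax": 0,"ay": 0,"az": -4.96,"grip": 0.4},
    {"x": 0.0029,"y": 0.0287,"z": 0,"ax": 0,"ay": 0,"az": -4.96,"grip": 0.4},
    {"x": 0.0029,"y": 0.0287,"z": 0,"ax": 0,"ay": 0,"az": -4.96,"grip": 0.4},
    {"x": 0.0029,"y": 0.0287,"z": 0,"ax": 0,"ay": 0,"az": -4.96,"grip": 0.4},
    {"x": 0.0029,"y": 0.0287,"z": 0,"ax": 0,"ay": 0,"az": -4.96,"grip": 0.4},
    {"x": 0.0029,"y": 0.0287,"z": 0,"ax": 0,"ay": 0,"az": -4.96,"grip": 0.4},
    {"x": 0.0029,"y": 0.0287,"z": 0,"ax": 0,"ay": 0,"az": -4.96,"grip": 0.4},
  ],
  force=25,
)

```text
clock: 31.08
ee_pos: [0.434, 0.0399, 0.1765]
tool_rot: [179.9, 0.3, 39.0]
wrist_force: [0.7, -0.8, -0.8]
grip_width: 0.0476
grip_force: 25.0
```

carry_out(
  series=[
    {"x": 0,"y": 0,"z": 0,"ax": -4.06,"ay": 4.98,"az": 0,"grip": 0.4},
    {"x": 0,"y": 0,"z": 0,"ax": -4.06,"ay": 4.98,"az": 0,"grip": 0.4},
    {"x": 0,"y": 0,"z": 0,"ax": -4.06,"ay": 4.98,"az": 0,"grip": 0.4},
    {"x": 0,"y": 0,"z": 0,"ax": -4.06,"ay": 4.98,"az": 0,"grip": 0.4},
    {"x": 0,"y": 0,"z": 0,"ax": -4.06,"ay": 4.98,"az": 0,"grip": 0.4},
    {"x": 0,"y": 0,"z": 0,"ax": -4.06,"ay": 4.98,"az": 0,"grip": 0.4},
    {"x": 0,"y": 0,"z": 0,"ax": -4.06,"ay": 4.98,"az": 0,"grip": 0.4},
    {"x": 0,"y": 0,"z": -0.03,"ax": 0,"ay": 0,"az": 0,"grip": 0.4},
    {"x": 0,"y": 0,"z": -0.03,"ax": 0,"ay": 0,"az": 0,"grip": 0.4},
    {"x": 0,"y": 0,"z": -0.02,"ax": 0,"ay": 0,"az": 0,"grip": 0.4},
    {"x": 0,"y": 0,"z": 0,"ax": 0,"ay": 0,"az": 0,"grip": 0.4},
    {"x": 0,"y": 0,"z": 0,"ax": 0,"ay": 0,"az": 0,"grip": 0.4},
  ],
)

```text
clock: 32.08
ee_pos: [0.4339, 0.0383, 0.0959]
tool_rot: [180.0, 45.4, 39.3]
wrist_force: [-0.3, 0.1, -0.3]
grip_width: 0.0474
grip_force: 25.0
```

Run:
```python
from h import *
o,R=tool();print(err(o,R,[.4351,.0384,.073],45))
```

```text
t 32.0833 p [0.4339 0.0383 0.0959] q [  5.5  47.8  91.2 -23.6  81.8  68.4]
a [-0.551 -0.451 -0.702] close [ 0.633 -0.774  0.   ]
(array([ 0.0012,  0.0001, -0.0229]), array([ 0.25, -0.3 , -0.09]))
```

carry_out(
  series=[
    {"x": 0.0012,"y": 0,"z": -0.01,"ax": 0.2,"ay": -0.3,"az": 0,"grip": 0.4},
    {"x": 0,"y": 0,"z": -0.008,"ax": 0,"ay": 0,"az": 0,"grip": 0.4},
    {"x": 0,"y": 0,"z": -0.005,"ax": 0,"ay": 0,"az": 0,"grip": 0.4},
    {"x": 0,"y": 0,"z": 0,"ax": 0,"ay": 0,"az": 0,"grip": 0.4},
    {"x": 0,"y": 0,"z": 0,"ax": 0,"ay": 0,"az": 0,"grip": 0.4},
    {"x": 0,"y": 0,"z": 0,"ax": 0,"ay": 0,"az": 0,"grip": 0.4},
  ],
)

```text
clock: 32.58
ee_pos: [0.4357, 0.0384, 0.0734]
tool_rot: [179.8, 44.9, 39.2]
wrist_force: [0.4, 0.9, -1.0]
grip_width: 0.0477
grip_force: 25.0
```

carry_out(
  series=[
    {"x": -0.0005,"y": 0,"z": -0.001,"ax": 0,"ay": 0,"az": 0,"grip": 0.4},
    {"x": 0,"y": 0,"z": 0,"ax": 0,"ay": 0,"az": 0,"grip": 1},
    {"x": 0,"y": 0,"z": 0,"ax": 0,"ay": 0,"az": 0,"grip": 1},
    {"x": 0,"y": 0,"z": 0,"ax": 0,"ay": 0,"az": 0,"grip": 1},
    {"x": 0,"y": 0,"z": 0,"ax": 0,"ay": 0,"az": 0,"grip": 1},
    {"x": 0,"y": 0,"z": 0,"ax": 0,"ay": 0,"az": 0,"grip": 1},
    {"x": -0.002,"y": -0.0017,"z": 0.004,"ax": 3.95,"ay": -4.84,"az": 0,"grip": 1},
    {"x": -0.002,"y": -0.0017,"z": 0.004,"ax": 3.95,"ay": -4.84,"az": 0,"grip": 1},
    {"x": -0.002,"y": -0.0017,"z": 0.004,"ax": 3.95,"ay": -4.84,"az": 0,"grip": 1},
    {"x": -0.002,"y": -0.0017,"z": 0.004,"ax": 3.95,"ay": -4.84,"az": 0,"grip": 1},
    {"x": -0.002,"y": -0.0017,"z": 0,"ax": 3.95,"ay": -4.84,"az": 0,"grip": 1},
    {"x": -0.002,"y": -0.0017,"z": 0,"ax": 3.95,"ay": -4.84,"az": 0,"grip": 1},
  ],
)

```text
clock: 33.58
ee_pos: [0.4237, 0.0282, 0.089]
tool_rot: [179.7, 7.1, 39.2]
wrist_force: [-0.3, -0.6, -0.2]
grip_width: 0.0869
grip_force: 0.0
```

carry_out(
  series=[
    {"x": -0.002,"y": -0.0017,"z": 0,"ax": 3.95,"ay": -4.84,"az": 0,"grip": 1},
    {"x": -0.002,"y": -0.0017,"z": 0,"ax": 3.95,"ay": -4.84,"az": 0,"grip": 1},
    {"x": 0,"y": 0,"z": 0,"ax": 1.26,"ay": -1.55,"az": 0,"grip": 1},
    {"x": 0,"y": 0,"z": 0,"ax": 1.26,"ay": -1.55,"az": 0,"grip": 1},
    {"x": 0,"y": 0,"z": 0,"ax": 1.26,"ay": -1.55,"az": 0,"grip": 1},
    {"x": 0,"y": 0,"z": 0,"ax": 1.26,"ay": -1.55,"az": 0,"grip": 1},
    {"x": 0,"y": 0,"z": 0,"ax": 1.26,"ay": -1.55,"az": 0,"grip": 1},
    {"x": 0,"y": 0,"z": 0,"ax": 1.26,"ay": -1.55,"az": 0,"grip": 1},
    {"x": 0,"y": 0,"z": 0,"ax": 1.26,"ay": -1.55,"az": 0,"grip": 1},
    {"x": 0,"y": 0,"z": 0,"ax": 1.26,"ay": -1.55,"az": 0,"grip": 1},
    {"x": 0,"y": 0,"z": 0,"ax": 1.26,"ay": -1.55,"az": 0,"grip": 1},
    {"x": 0,"y": 0,"z": 0,"ax": 1.26,"ay": -1.55,"az": 0,"grip": 1},
  ],
)

```text
clock: 34.58
ee_pos: [0.4198, 0.0264, 0.0879]
tool_rot: [-180.0, -23.6, 39.3]
wrist_force: [-0.1, 0.3, -0.1]
grip_width: 0.0869
grip_force: 0.0
```

carry_out(
  series=[
    {"x": 0,"y": 0,"z": 0,"ax": 1.26,"ay": -1.55,"az": 0,"grip": 1},
    {"x": 0,"y": 0,"z": 0,"ax": 1.26,"ay": -1.55,"az": 0,"grip": 1},
    {"x": 0,"y": 0,"z": 0,"ax": 1.26,"ay": -1.55,"az": 0,"grip": 1},
    {"x": 0,"y": 0,"z": 0,"ax": 1.26,"ay": -1.55,"az": 0,"grip": 1},
    {"x": 0,"y": 0,"z": 0,"ax": 1.26,"ay": -1.55,"az": 0,"grip": 1},
    {"x": 0,"y": 0,"z": 0,"ax": 0,"ay": 0,"az": 0,"grip": 1},
    {"x": 0,"y": 0,"z": 0,"ax": 0,"ay": 0,"az": 0,"grip": 1},
  ],
)

```text
clock: 35.17
ee_pos: [0.4194, 0.0261, 0.0874]
tool_rot: [-179.9, -33.5, 39.2]
wrist_force: [0.3, 0.6, -0.8]
grip_width: 0.0869
grip_force: 0.0
```

Run:
```python
from h import *
o,R=tool();print(err(o,R,[.4188,.025,.069],-35))
p,d,c=snap('scene');u,v=proj(c,[.43,.034,.06])[0].astype(int)
q=p[v-25:v+25,u-30:u+30];H=hsv(q);m=(H[:,:,0]>100)&(H[:,:,0]<125)&(H[:,:,1]>120);ys,xs=np.where(m);print('blue px',len(xs),(xs.mean()-30).round(1),(ys.mean()-25).round(1))
```

```text
t 35.1667 p [0.4194 0.0261 0.0874] q [-35.4  39.9 136.9 100.3  32.7 -84. ]
a [ 0.426  0.35  -0.834] close [ 0.633 -0.774 -0.002]
(array([-0.0006, -0.0011, -0.0184]), array([ 0.89, -1.27, -0.06]))
blue px 55 -1.3 1.0
```

carry_out(
  series=[
    {"x": -0.0006,"y": -0.001,"z": 0,"ax": 0.9,"ay": -1.27,"az": 0,"grip": 1},
    {"x": 0,"y": 0,"z": -0.009,"ax": 0,"ay": 0,"az": 0,"grip": 0.8},
    {"x": 0,"y": 0,"z": -0.009,"ax": 0,"ay": 0,"az": 0,"grip": 0.7},
    {"x": 0,"y": 0,"z": 0,"ax": 0,"ay": 0,"az": 0,"grip": 0.4},
    {"x": 0,"y": 0,"z": 0,"ax": 0,"ay": 0,"az": 0,"grip": 0.4},
    {"x": 0,"y": 0,"z": 0,"ax": 0,"ay": 0,"az": 0,"grip": 0.4},
    {"x": 0,"y": 0,"z": 0,"ax": 0,"ay": 0,"az": 0,"grip": 0.4},
    {"x": 0,"y": 0,"z": 0,"ax": 0,"ay": 0,"az": 0,"grip": 0.4},
    {"x": 0,"y": 0,"z": 0,"ax": 0,"ay": 0,"az": 0,"grip": 0.4},
    {"x": 0,"y": 0,"z": 0,"ax": 0,"ay": 0,"az": 0,"grip": 0.4},
  ],
  force=20,
)

```text
clock: 36.05
ee_pos: [0.4191, 0.0256, 0.0702]
tool_rot: [179.9, -35.1, 39.4]
wrist_force: [-0.2, -0.6, 2.8]
grip_width: 0.0479
grip_force: 20.0
```

Run:
```python
from h import *
o,R=tool();print(o['grip_width'],err(o,R,[.4188,.025,.069],-35))
```

```text
t 36.05 p [0.4191 0.0256 0.0702] q [-36.9  44.8 138.2 108.   35.9 -95.2]
a [ 0.446  0.363 -0.818] close [ 0.634 -0.773  0.002]
0.0479406268349477 (array([-0.0003, -0.0006, -0.0012]), array([ 0.01,  0.15, -0.15]))
```

carry_out(
  series=[
    {"x": 0,"y": 0,"z": 0.025,"ax": 0,"ay": 0,"az": 0,"grip": 0.4},
    {"x": 0,"y": 0,"z": 0.025,"ax": 0,"ay": 0,"az": 0,"grip": 0.4},
    {"x": 0,"y": 0,"z": 0,"ax": -1.58,"ay": 1.94,"az": 0,"grip": 0.4},
    {"x": 0,"y": 0,"z": 0,"ax": -1.58,"ay": 1.94,"az": 0,"grip": 0.4},
    {"x": 0,"y": 0,"z": 0,"ax": -1.58,"ay": 1.94,"az": 0,"grip": 0.4},
    {"x": 0,"y": 0,"z": 0,"ax": -1.58,"ay": 1.94,"az": 0,"grip": 0.4},
    {"x": 0,"y": 0,"z": 0,"ax": -1.58,"ay": 1.94,"az": 0,"grip": 0.4},
    {"x": 0,"y": 0,"z": 0,"ax": -1.58,"ay": 1.94,"az": 0,"grip": 0.4},
    {"x": 0,"y": 0,"z": 0,"ax": -1.58,"ay": 1.94,"az": 0,"grip": 0.4},
    {"x": 0,"y": 0,"z": 0,"ax": -1.58,"ay": 1.94,"az": 0,"grip": 0.4},
    {"x": 0,"y": 0,"z": 0,"ax": -1.58,"ay": 1.94,"az": 0,"grip": 0.4},
    {"x": 0,"y": 0,"z": 0,"ax": -1.58,"ay": 1.94,"az": 0,"grip": 0.4},
  ],
)

```text
clock: 37.05
ee_pos: [0.4183, 0.0257, 0.1185]
tool_rot: [-180.0, -9.9, 39.3]
wrist_force: [0.1, 1.0, -0.7]
grip_width: 0.0479
grip_force: 20.0
```

carry_out(
  series=[
    {"x": 0,"y": 0,"z": 0,"ax": -1.58,"ay": 1.94,"az": 0,"grip": 0.4},
    {"x": 0,"y": 0,"z": 0,"ax": -1.58,"ay": 1.94,"az": 0,"grip": 0.4},
    {"x": 0.0028,"y": 0.0023,"z": 0,"ax": -4.22,"ay": 5.17,"az": 0,"grip": 0.4},
    {"x": 0.0028,"y": 0.0023,"z": 0,"ax": -4.22,"ay": 5.17,"az": 0,"grip": 0.4},
    {"x": 0.0028,"y": 0.0023,"z": 0,"ax": -4.22,"ay": 5.17,"az": 0,"grip": 0.4},
    {"x": 0.0028,"y": 0.0023,"z": 0,"ax": -4.22,"ay": 5.17,"az": 0,"grip": 0.4},
    {"x": 0.0028,"y": 0.0023,"z": 0,"ax": -4.22,"ay": 5.17,"az": 0,"grip": 0.4},
    {"x": 0.0028,"y": 0.0023,"z": 0,"ax": -4.22,"ay": 5.17,"az": 0,"grip": 0.4},
    {"x": 0.0028,"y": 0.0023,"z": 0,"ax": -4.22,"ay": 5.17,"az": 0,"grip": 0.4},
    {"x": 0.0028,"y": 0.0023,"z": 0,"ax": -4.22,"ay": 5.17,"az": 0,"grip": 0.4},
    {"x": 0.0028,"y": 0.0023,"z": 0,"ax": -4.22,"ay": 5.17,"az": 0,"grip": 0.4},
    {"x": 0,"y": 0,"z": -0.02,"ax": 0,"ay": 0,"az": 0,"grip": 0.4},
  ],
)

```text
clock: 38.05
ee_pos: [0.4458, 0.0482, 0.0966]
tool_rot: [-179.7, 53.7, 39.5]
wrist_force: [1.2, 0.4, -1.8]
grip_width: 0.0476
grip_force: 20.0
```

carry_out(
  series=[
    {"x": 0,"y": 0,"z": -0.015,"ax": 0,"ay": 0,"az": 0,"grip": 0.4},
    {"x": 0,"y": 0,"z": 0,"ax": 0,"ay": 0,"az": 0,"grip": 0.4},
    {"x": 0,"y": 0,"z": 0,"ax": 0,"ay": 0,"az": 0,"grip": 0.4},
    {"x": 0,"y": 0,"z": 0,"ax": 0,"ay": 0,"az": 0,"grip": 0.4},
  ],
)

```text
clock: 38.38
ee_pos: [0.443, 0.0463, 0.0838]
tool_rot: [-179.5, 53.7, 39.5]
wrist_force: [0.7, 0.2, -0.3]
grip_width: 0.0478
grip_force: 20.0
```

Run:
```python
from h import *
o,R=tool();print(err(o,R,[.4445,.046,.067],55))
```

```text
t 38.3833 p [0.443  0.0463 0.0838] q [  7.3  53.4  85.5 -24.9  90.3  69.5]
a [-0.628 -0.505 -0.592] close [ 0.63  -0.776 -0.006]
(array([ 0.0015, -0.0003, -0.0168]), array([-1.08,  0.82,  0.13]))
```

carry_out(
  series=[
    {"x": 0.0015,"y": 0,"z": 0,"ax": -1,"ay": 0.8,"az": 0,"grip": 0.4},
    {"x": 0,"y": 0,"z": -0.007,"ax": 0,"ay": 0,"az": 0,"grip": 0.4},
    {"x": 0,"y": 0,"z": -0.006,"ax": 0,"ay": 0,"az": 0,"grip": 0.4},
    {"x": 0,"y": 0,"z": -0.003,"ax": 0,"ay": 0,"az": 0,"grip": 0.4},
    {"x": 0,"y": 0,"z": 0,"ax": 0,"ay": 0,"az": 0,"grip": 0.4},
    {"x": 0,"y": 0,"z": 0,"ax": 0,"ay": 0,"az": 0,"grip": 0.4},
    {"x": 0,"y": 0,"z": 0,"ax": 0,"ay": 0,"az": 0,"grip": 0.4},
  ],
)

```text
clock: 38.97
ee_pos: [0.4451, 0.0467, 0.0676]
tool_rot: [-180.0, 54.9, 39.1]
wrist_force: [2.2, 1.5, 4.9]
grip_width: 0.0479
grip_force: 20.0
```

carry_out(
  series=[
    {"x": 0,"y": 0,"z": 0,"ax": 0,"ay": 0,"az": 0,"grip": 1},
    {"x": 0,"y": 0,"z": 0,"ax": 0,"ay": 0,"az": 0,"grip": 1},
    {"x": 0,"y": 0,"z": 0,"ax": 0,"ay": 0,"az": 0,"grip": 1},
    {"x": 0,"y": 0,"z": 0,"ax": 0,"ay": 0,"az": 0,"grip": 1},
    {"x": 0,"y": 0,"z": 0,"ax": 0,"ay": 0,"az": 0,"grip": 1},
    {"x": -0.0018,"y": -0.0015,"z": 0.004,"ax": 4.22,"ay": -5.17,"az": 0,"grip": 1},
    {"x": -0.0018,"y": -0.0015,"z": 0.004,"ax": 4.22,"ay": -5.17,"az": 0,"grip": 1},
    {"x": -0.0018,"y": -0.0015,"z": 0.004,"ax": 4.22,"ay": -5.17,"az": 0,"grip": 1},
    {"x": -0.0018,"y": -0.0015,"z": 0.004,"ax": 4.22,"ay": -5.17,"az": 0,"grip": 1},
    {"x": -0.0018,"y": -0.0015,"z": 0.004,"ax": 4.22,"ay": -5.17,"az": 0,"grip": 1},
    {"x": -0.0018,"y": -0.0015,"z": 0.004,"ax": 4.22,"ay": -5.17,"az": 0,"grip": 1},
    {"x": -0.0018,"y": -0.0015,"z": 0,"ax": 4.22,"ay": -5.17,"az": 0,"grip": 1},
  ],
)

```text
clock: 39.97
ee_pos: [0.4331, 0.0362, 0.0923]
tool_rot: [179.9, 7.8, 39.2]
wrist_force: [-0.1, 0.1, 0.1]
grip_width: 0.0869
grip_force: 0.0
```

carry_out(
  series=[
    {"x": -0.0018,"y": -0.0015,"z": 0,"ax": 4.22,"ay": -5.17,"az": 0,"grip": 1},
    {"x": -0.0018,"y": -0.0015,"z": 0,"ax": 4.22,"ay": -5.17,"az": 0,"grip": 1},
    {"x": 0,"y": 0,"z": 0,"ax": 1.26,"ay": -1.55,"az": 0,"grip": 1},
    {"x": 0,"y": 0,"z": 0,"ax": 1.26,"ay": -1.55,"az": 0,"grip": 1},
    {"x": 0,"y": 0,"z": 0,"ax": 1.26,"ay": -1.55,"az": 0,"grip": 1},
    {"x": 0,"y": 0,"z": 0,"ax": 1.26,"ay": -1.55,"az": 0,"grip": 1},
    {"x": 0,"y": 0,"z": 0,"ax": 1.26,"ay": -1.55,"az": 0,"grip": 1},
    {"x": 0,"y": 0,"z": 0,"ax": 1.26,"ay": -1.55,"az": 0,"grip": 1},
    {"x": 0,"y": 0,"z": 0,"ax": 1.26,"ay": -1.55,"az": 0,"grip": 1},
    {"x": 0,"y": 0,"z": 0,"ax": 1.26,"ay": -1.55,"az": 0,"grip": 1},
    {"x": 0,"y": 0,"z": 0,"ax": 1.26,"ay": -1.55,"az": 0,"grip": 1},
    {"x": 0,"y": 0,"z": 0,"ax": 1.26,"ay": -1.55,"az": 0,"grip": 1},
  ],
)

```text
clock: 40.97
ee_pos: [0.4291, 0.0346, 0.0908]
tool_rot: [-179.7, -23.7, 39.3]
wrist_force: [0.6, -0.0, 0.4]
grip_width: 0.0871
grip_force: 0.0
```

carry_out(
  series=[
    {"x": 0,"y": 0,"z": 0,"ax": 1.26,"ay": -1.55,"az": 0,"grip": 1},
    {"x": 0,"y": 0,"z": 0,"ax": 1.26,"ay": -1.55,"az": 0,"grip": 1},
    {"x": 0,"y": 0,"z": 0,"ax": 1.26,"ay": -1.55,"az": 0,"grip": 1},
    {"x": 0,"y": 0,"z": 0,"ax": 1.26,"ay": -1.55,"az": 0,"grip": 1},
    {"x": 0,"y": 0,"z": 0,"ax": 1.26,"ay": -1.55,"az": 0,"grip": 1},
    {"x": 0,"y": 0,"z": 0,"ax": 0,"ay": 0,"az": 0,"grip": 1},
    {"x": 0,"y": 0,"z": 0,"ax": 0,"ay": 0,"az": 0,"grip": 1},
  ],
)

```text
clock: 41.55
ee_pos: [0.4288, 0.0344, 0.0902]
tool_rot: [-179.6, -33.5, 39.2]
wrist_force: [0.5, -0.0, 1.1]
grip_width: 0.0875
grip_force: 0.0
```

Run:
```python
from h import *
o,R=tool();print(err(o,R,[.4279,.0325,.0723],-35))
p,d,c=snap('scene');u,v=proj(c,[.43,.034,.06])[0].astype(int)
q=p[v-25:v+25,u-30:u+30];H=hsv(q);m=(H[:,:,0]>100)&(H[:,:,0]<125)&(H[:,:,1]>120);ys,xs=np.where(m);print('blue px',len(xs),(xs.mean()-30).round(1),(ys.mean()-25).round(1))
```

```text
t 41.55 p [0.4288 0.0344 0.0902] q [-33.2  38.9 135.5  98.6  32.3 -79.5]
a [ 0.424  0.354 -0.834] close [ 0.635 -0.773 -0.006]
(array([-0.0009, -0.0019, -0.0179]), array([ 0.69, -1.35, -0.22]))
blue px 79 4.4 1.3
```

carry_out(
  series=[
    {"x": -0.0005,"y": -0.001,"z": 0,"ax": 0.35,"ay": -0.68,"az": -0.1,"grip": 1},
    {"x": -0.0004,"y": -0.0009,"z": -0.006,"ax": 0.35,"ay": -0.68,"az": -0.1,"grip": 1},
    {"x": 0,"y": 0,"z": -0.006,"ax": 0,"ay": 0,"az": 0,"grip": 0.8},
    {"x": 0,"y": 0,"z": -0.006,"ax": 0,"ay": 0,"az": 0,"grip": 0.7},
    {"x": 0,"y": 0,"z": 0,"ax": 0,"ay": 0,"az": 0,"grip": 0.4},
    {"x": 0,"y": 0,"z": 0,"ax": 0,"ay": 0,"az": 0,"grip": 0.4},
    {"x": 0,"y": 0,"z": 0,"ax": 0,"ay": 0,"az": 0,"grip": 0.4},
    {"x": 0,"y": 0,"z": 0,"ax": 0,"ay": 0,"az": 0,"grip": 0.4},
    {"x": 0,"y": 0,"z": 0,"ax": 0,"ay": 0,"az": 0,"grip": 0.4},
    {"x": 0,"y": 0,"z": 0,"ax": 0,"ay": 0,"az": 0,"grip": 0.4},
    {"x": 0,"y": 0,"z": 0,"ax": 0,"ay": 0,"az": 0,"grip": 0.4},
  ],
)

```text
clock: 42.52
ee_pos: [0.4282, 0.033, 0.0729]
tool_rot: [179.9, -35.1, 39.4]
wrist_force: [-0.4, -0.2, 3.5]
grip_width: 0.0476
grip_force: 20.0
```

Run:
```python
from h import *
o,R=tool();print(o['grip_width'],err(o,R,[.4279,.0325,.0723],-35))
```

```text
t 42.5167 p [0.4282 0.033  0.0729] q [-34.6  43.7 137.  107.2  35.3 -91.4]
a [ 0.446  0.363 -0.818] close [ 0.633 -0.774  0.002]
0.047611192069218676 (array([-0.0003, -0.0005, -0.0006]), array([ 0.  ,  0.15, -0.1 ]))
```

Same grasp as for yellow. I'll carry it to above nest 3.

carry_out(
  series=[
    {"x": 0,"y": 0,"z": 0.025,"ax": 0,"ay": 0,"az": 0,"grip": 0.4},
    {"x": 0,"y": 0,"z": 0.025,"ax": 0,"ay": 0,"az": 0,"grip": 0.4},
    {"x": 0,"y": 0,"z": 0.003,"ax": -1.58,"ay": 1.94,"az": 0,"grip": 0.4},
    {"x": 0,"y": 0,"z": 0.003,"ax": -1.58,"ay": 1.94,"az": 0,"grip": 0.4},
    {"x": 0,"y": 0,"z": 0.003,"ax": -1.58,"ay": 1.94,"az": 0,"grip": 0.4},
    {"x": 0,"y": 0,"z": 0.003,"ax": -1.58,"ay": 1.94,"az": 0,"grip": 0.4},
    {"x": 0,"y": 0,"z": 0.003,"ax": -1.58,"ay": 1.94,"az": 0,"grip": 0.4},
    {"x": 0,"y": 0,"z": 0.003,"ax": -1.58,"ay": 1.94,"az": 0,"grip": 0.4},
    {"x": 0,"y": 0,"z": 0.003,"ax": -1.58,"ay": 1.94,"az": 0,"grip": 0.4},
    {"x": 0,"y": 0,"z": 0.003,"ax": -1.58,"ay": 1.94,"az": 0,"grip": 0.4},
    {"x": 0,"y": 0,"z": 0.003,"ax": -1.58,"ay": 1.94,"az": 0,"grip": 0.4},
    {"x": 0,"y": 0,"z": 0.003,"ax": -1.58,"ay": 1.94,"az": 0,"grip": 0.4},
  ],
)

```text
clock: 43.52
ee_pos: [0.4273, 0.033, 0.1517]
tool_rot: [-180.0, -10.0, 39.3]
wrist_force: [-0.3, 0.1, -0.3]
grip_width: 0.0477
grip_force: 20.0
```

carry_out(
  series=[
    {"x": 0,"y": 0,"z": 0,"ax": -1.58,"ay": 1.94,"az": 0,"grip": 0.4},
    {"x": 0,"y": 0,"z": 0,"ax": -1.58,"ay": 1.94,"az": 0,"grip": 0.4},
    {"x": 0,"y": 0,"z": 0,"ax": -3.16,"ay": 3.88,"az": 0,"grip": 0.4},
    {"x": 0,"y": 0,"z": 0,"ax": -3.16,"ay": 3.88,"az": 0,"grip": 0.4},
    {"x": 0,"y": 0,"z": 0,"ax": -3.16,"ay": 3.88,"az": 0,"grip": 0.4},
    {"x": 0.02,"y": 0.015,"z": 0,"ax": 0,"ay": 0,"az": 5.3,"grip": 0.4},
    {"x": 0.027,"y": 0.0205,"z": 0,"ax": 0,"ay": 0,"az": 6.8,"grip": 0.4},
    {"x": 0.027,"y": 0.0205,"z": 0,"ax": 0,"ay": 0,"az": 6.8,"grip": 0.4},
    {"x": 0.027,"y": 0.0205,"z": 0,"ax": 0,"ay": 0,"az": 6.8,"grip": 0.4},
    {"x": 0.027,"y": 0.0205,"z": 0,"ax": 0,"ay": 0,"az": 6.8,"grip": 0.4},
    {"x": 0.027,"y": 0.0205,"z": 0,"ax": 0,"ay": 0,"az": 6.8,"grip": 0.4},
    {"x": 0.027,"y": 0.0205,"z": 0,"ax": 0,"ay": 0,"az": 6.8,"grip": 0.4},
  ],
)

```text
clock: 44.52
ee_pos: [0.6102, 0.1722, 0.1509]
tool_rot: [-179.8, 9.9, 85.8]
wrist_force: [-0.4, -0.9, -0.9]
grip_width: 0.0474
grip_force: 20.0
```

carry_out(
  series=[
    {"x": 0.02,"y": 0.015,"z": 0,"ax": 0,"ay": 0,"az": 6.5,"grip": 0.4},
    {"x": 0.01,"y": 0.008,"z": -0.03,"ax": 0,"ay": 0,"az": 0.6,"grip": 0.4},
    {"x": 0,"y": 0,"z": -0.035,"ax": 0,"ay": 0,"az": 0,"grip": 0.4},
    {"x": 0,"y": 0,"z": -0.025,"ax": 0,"ay": 0,"az": 0,"grip": 0.4},
    {"x": 0,"y": 0,"z": 0,"ax": 0,"ay": 0,"az": 0,"grip": 0.4},
    {"x": 0,"y": 0,"z": 0,"ax": 0,"ay": 0,"az": 0,"grip": 0.4},
    {"x": 0,"y": 0,"z": 0,"ax": 0,"ay": 0,"az": 0,"grip": 0.4},
  ],
)

```text
clock: 45.1
ee_pos: [0.6407, 0.1939, 0.0625]
tool_rot: [180.0, 9.9, 92.5]
wrist_force: [0.6, -0.3, -0.1]
grip_width: 0.0477
grip_force: 20.0
```

Run:
```python
from h import *
o,R=tool();print(berr(o,R,[.6422,.1953,.049],10))
```

```text
t 45.1 p [0.6407 0.1939 0.0625] q [ 11.5  47.1  80.  -11.9  55.   16.1]
a [ 0.008 -0.171 -0.985] close [0.999 0.043 0.   ]
(array([ 0.0015,  0.0014, -0.0135]), array([-0.13,  0.  , -0.04]))
```

carry_out(
  series=[
    {"x": 0.0015,"y": 0.0012,"z": -0.007,"ax": 0,"ay": 0,"az": 0,"grip": 0.4},
    {"x": 0,"y": 0,"z": -0.006,"ax": 0,"ay": 0,"az": 0,"grip": 0.4},
    {"x": 0,"y": 0,"z": 0,"ax": 0,"ay": 0,"az": 0,"grip": 0.4},
    {"x": 0,"y": 0,"z": 0,"ax": 0,"ay": 0,"az": 0,"grip": 0.4},
    {"x": 0,"y": 0,"z": 0,"ax": 0,"ay": 0,"az": 0,"grip": 0.4},
    {"x": 0,"y": 0,"z": 0,"ax": 0,"ay": 0,"az": 0,"grip": 0.4},
  ],
)

```text
clock: 45.6
ee_pos: [0.6418, 0.1952, 0.049]
tool_rot: [-180.0, 9.9, 92.5]
wrist_force: [-0.3, 0.3, -0.8]
grip_width: 0.0477
grip_force: 20.0
```

Run:
```python
from h import *
o,R=tool();p,d,c=snap('wrist')
np.savez('pics/w6.npz',p=p,d=d,**c)
print('tcp bench',(o['ee_pos'][:2]*1000)@np.c_[EX,EY]-[618.5,104.3])
cv2.imwrite('pics/w6.png',cv2.resize(p[130:245,230:430,::-1],None,fx=4,fy=4,interpolation=cv2.INTER_CUBIC))
```

```text
t 45.6 p [0.6418 0.1952 0.049 ] q [ 11.6  48.3  80.  -12.1  53.9  16.4]
a [ 0.007 -0.171 -0.985] close [ 0.999  0.044 -0.001]
tcp bench [31.01850556 63.27077772]
```

View pics/w6.png

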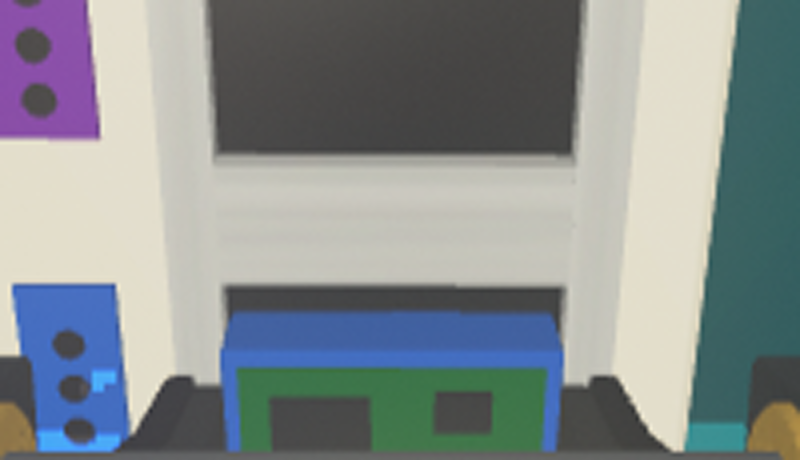

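The crop shows blue chips up, its lower edge spanning columns 230..554 inside the pocket's 225..563, with the same gap at row 285. It is aligned, so I'll lower and release.

carry_out(
  series=[
    {"x": 0.0005,"y": 0,"z": 0,"ax": 0,"ay": 0,"az": 0,"grip": 0.4},
    {"x": 0,"y": 0,"z": -0.004,"ax": 0,"ay": 0,"az": 0,"grip": 0.4},
    {"x": 0,"y": 0,"z": -0.004,"ax": 0,"ay": 0,"az": 0,"grip": 0.4},
    {"x": 0,"y": 0,"z": -0.004,"ax": 0,"ay": 0,"az": 0,"grip": 0.4},
    {"x": 0,"y": 0,"z": 0,"ax": 0,"ay": 0,"az": 0,"grip": 0.4},
    {"x": 0,"y": 0,"z": 0,"ax": 0,"ay": 0,"az": 0,"grip": 0.4},
    {"x": 0,"y": 0,"z": 0,"ax": 0,"ay": 0,"az": 0,"grip": 0.4},
  ],
)

```text
clock: 46.23
ee_pos: [0.6421, 0.1952, 0.0375]
tool_rot: [-179.9, 9.9, 92.5]
wrist_force: [-1.5, 0.2, 6.4]
grip_width: 0.0474
grip_force: 20.0
```

carry_out(
  series=[
    {"x": 0,"y": 0,"z": 0,"ax": 0,"ay": 0,"az": 0,"grip": 0.75},
    {"x": 0,"y": 0,"z": 0,"ax": 0,"ay": 0,"az": 0,"grip": 0.75},
    {"x": 0,"y": 0,"z": 0,"ax": 0,"ay": 0,"az": 0,"grip": 0.75},
    {"x": 0,"y": 0,"z": 0,"ax": 0,"ay": 0,"az": 0,"grip": 0.75},
    {"x": 0,"y": 0,"z": 0.015,"ax": 0,"ay": 0,"az": 0,"grip": 0.75},
    {"x": 0,"y": 0,"z": 0.03,"ax": 0,"ay": 0,"az": 0,"grip": 0.75},
    {"x": 0,"y": 0,"z": 0.03,"ax": 0,"ay": 0,"az": 0,"grip": 0.75},
    {"x": 0,"y": 0,"z": 0.03,"ax": 0,"ay": 0,"az": 0,"grip": 0.75},
    {"x": 0,"y": 0,"z": 0,"ax": 0,"ay": 0,"az": 0,"grip": 1},
    {"x": 0,"y": 0,"z": 0,"ax": 0,"ay": 0,"az": 0,"grip": 1},
  ],
)

```text
clock: 47.07
ee_pos: [0.6436, 0.1956, 0.1447]
tool_rot: [179.7, 9.8, 92.5]
wrist_force: [0.8, -0.4, -0.6]
grip_width: 0.0722
grip_force: 0.0
```

Run:
```python
from h import *
o,R=tool();p,d,c=snap('wrist')
for r in (165,175,185,193,197,201,205): print(r,W(c,d,330,r),p[r,330])
print(berr(o,R,[.5553,.1288,.05],0,182.45))
p,d,c=snap('top');mods(p,c,.016,40)
```

```text
t 47.0667 p [0.6436 0.1956 0.1447] q [ 11.6  41.2  77.4 -10.9  63.1  14.2]
a [ 0.012 -0.17  -0.985] close [0.999 0.044 0.004]
165 [35.5 76.3 25.4] [ 83 109 155]
175 [35.5 67.3 26.8] [ 83 175  97]
185 [35.5 58.5 29. ] [97 95 83]
193 [35.6 50.5 28.5] [109 110  97]
197 [35.6 45.9 27.1] [ 99 176 133]
201 [35.7 38.4 19.2] [246 246 244]
205 [35.8 34.1 19.1] [247 247 245]
(array([-0.0883, -0.0668, -0.0947]), array([ 7.16,  8.22, 89.73]))
yellow (34.78999328613281, 308.4384765625) 441.5 [374.8 670.6  65.   51.4 -30.9]
yellow (270.0, 193.0) 295.0 [644.1 132.8  48.1  37.8   0.9]
yellow (338.0, 212.0) 218.5 [ 5.995e+02 -2.800e+01  4.730e+01  2.820e+01  2.000e-01]
yellow (474.5769348144531, 255.61538696289062) 173.5 [ 498.1 -346.8   39.3   27.    78.8]
blue (45.5, 288.0) 4298.0 [425.6 652.6 240.5 221.9   8.6]
blue (618.8624877929688, 215.20486450195312) 2499.0 [ 595.  -693.8  138.6  132.6  -74.5]
blue (245.5, 216.5) 54.5 [588.2 189.5  30.5  11.8 -89.8]
purple (393.02685546875, 228.8188018798828) 307.5 [ 560.2 -157.1   49.2   37.8  -35.4]
purple (217.3378448486328, 189.47296142578125) 204.0 [652.3 257.4  82.8  38.7  -8.1]
purple (269.5, 192.5) 178.0 [645.2 134.   40.6  26.1   0.7]
purple (243.5, 194.0) 164.5 [641.5 195.4  38.5  26.    1. ]
```

carry_out(
  series=[
    {"x": -0.0068,"y": -0.0051,"z": 0,"ax": 0.55,"ay": 0.632,"az": 6.9,"grip": 0.7},
    {"x": -0.0068,"y": -0.0051,"z": 0,"ax": 0.55,"ay": 0.632,"az": 6.9,"grip": 0.7},
    {"x": -0.0068,"y": -0.0051,"z": 0,"ax": 0.55,"ay": 0.632,"az": 6.9,"grip": 0.7},
    {"x": -0.0068,"y": -0.0051,"z": 0,"ax": 0.55,"ay": 0.632,"az": 6.9,"grip": 0.7},
    {"x": -0.0068,"y": -0.0051,"z": 0,"ax": 0.55,"ay": 0.632,"az": 6.9,"grip": 0.7},
    {"x": -0.0068,"y": -0.0051,"z": 0,"ax": 0.55,"ay": 0.632,"az": 6.9,"grip": 0.7},
    {"x": -0.0068,"y": -0.0051,"z": 0,"ax": 0.55,"ay": 0.632,"az": 6.9,"grip": 0.7},
    {"x": -0.0068,"y": -0.0051,"z": 0,"ax": 0.55,"ay": 0.632,"az": 6.9,"grip": 0.7},
    {"x": -0.0068,"y": -0.0051,"z": 0,"ax": 0.55,"ay": 0.632,"az": 6.9,"grip": 0.7},
    {"x": -0.0068,"y": -0.0051,"z": 0,"ax": 0.55,"ay": 0.632,"az": 6.9,"grip": 0.7},
    {"x": -0.0068,"y": -0.0051,"z": 0,"ax": 0.55,"ay": 0.632,"az": 6.9,"grip": 0.7},
    {"x": -0.0068,"y": -0.0051,"z": 0,"ax": 0.55,"ay": 0.632,"az": 6.9,"grip": 0.7},
  ],
)

```text
clock: 48.17
ee_pos: [0.5586, 0.1336, 0.1397]
tool_rot: [-179.1, 0.4, 175.9]
wrist_force: [0.7, 0.6, 0.8]
grip_width: 0.0612
grip_force: 0.0
```

carry_out(
  series=[
    {"x": -0.0068,"y": -0.0051,"z": 0,"ax": 0.55,"ay": 0.632,"az": 6.9,"grip": 0.7},
    {"x": 0,"y": 0,"z": -0.02,"ax": 0,"ay": 0,"az": 0,"grip": 0.6},
    {"x": 0,"y": 0,"z": 0,"ax": 0,"ay": 0,"az": 0,"grip": 0.6},
    {"x": 0,"y": 0,"z": 0,"ax": 0,"ay": 0,"az": 0,"grip": 0.6},
  ],
)

```text
clock: 48.5
ee_pos: [0.5518, 0.1287, 0.1196]
tool_rot: [-179.7, -0.2, -177.6]
wrist_force: [0.0, -0.1, 0.5]
grip_width: 0.0535
grip_force: 0.0
```

Run:
```python
from h import *
o,R=tool();print(berr(o,R,[.5553,.1288,.0515],0,182.45))
```

```text
t 48.5 p [0.5518 0.1287 0.1196] q [  2.   35.4  96.3  -0.4  48.6 -90.1]
a [-0.004 -0.006 -1.   ] close [-0.042  0.999 -0.006]
(array([ 0.0035,  0.0001, -0.0681]), array([ 0.33, -0.23,  0.02]))
```

carry_out(
  series=[
    {"x": 0.002,"y": 0,"z": -0.03,"ax": 0.3,"ay": -0.23,"az": 0,"grip": 0.6},
    {"x": 0,"y": 0,"z": -0.025,"ax": 0,"ay": 0,"az": 0,"grip": 0.6},
    {"x": 0,"y": 0,"z": -0.012,"ax": 0,"ay": 0,"az": 0,"grip": 0.5},
    {"x": 0,"y": 0,"z": 0,"ax": 0,"ay": 0,"az": 0,"grip": 0.1},
    {"x": 0,"y": 0,"z": 0,"ax": 0,"ay": 0,"az": 0,"grip": 0.1},
    {"x": 0,"y": 0,"z": 0,"ax": 0,"ay": 0,"az": 0,"grip": 0.1},
    {"x": 0,"y": 0,"z": 0,"ax": 0,"ay": 0,"az": 0,"grip": 0.1},
    {"x": 0,"y": 0,"z": 0,"ax": 0,"ay": 0,"az": 0,"grip": 0.1},
    {"x": 0,"y": 0,"z": 0,"ax": 0,"ay": 0,"az": 0,"grip": 0.1},
    {"x": 0,"y": 0,"z": 0,"ax": 0,"ay": 0,"az": 0,"grip": 0.1},
    {"x": 0,"y": 0,"z": 0,"ax": 0,"ay": 0,"az": 0,"grip": 0.1},
  ],
  force=10,
)

```text
clock: 49.42
ee_pos: [0.5565, 0.129, 0.0557]
tool_rot: [-180.0, 0.4, -177.5]
wrist_force: [-0.4, 0.9, 6.1]
grip_width: 0.0177
grip_force: 10.0
```

carry_out(
  series=[
    {"x": -0.0004,"y": 0.01,"z": 0,"ax": 0,"ay": 0,"az": 0,"grip": 0.1},
    {"x": -0.0006,"y": 0.015,"z": 0,"ax": 0,"ay": 0,"az": 0,"grip": 0.1},
    {"x": -0.0006,"y": 0.015,"z": 0,"ax": 0,"ay": 0,"az": 0,"grip": 0.1},
    {"x": -0.0006,"y": 0.0125,"z": 0,"ax": 0,"ay": 0,"az": 0,"grip": 0.1},
    {"x": -0.0003,"y": 0.007,"z": 0,"ax": 0,"ay": 0,"az": 0,"grip": 0.1},
    {"x": 0,"y": 0,"z": 0,"ax": 0,"ay": 0,"az": 0,"grip": 0.1},
    {"x": 0,"y": 0,"z": 0,"ax": 0,"ay": 0,"az": 0,"grip": 0.1},
  ],
)

```text
clock: 50.0
ee_pos: [0.5541, 0.1895, 0.0557]
tool_rot: [180.0, 0.5, -177.5]
wrist_force: [-0.5, 1.4, 6.1]
grip_width: 0.0178
grip_force: 10.0
```

carry_out(
  series=[
    {"x": 0,"y": 0,"z": 0,"ax": 0,"ay": 0,"az": 0,"grip": 0.6},
    {"x": 0,"y": 0,"z": 0,"ax": 0,"ay": 0,"az": 0,"grip": 0.6},
    {"x": 0,"y": 0,"z": 0,"ax": 0,"ay": 0,"az": 0,"grip": 0.6},
    {"x": 0,"y": 0,"z": 0.025,"ax": 0,"ay": 0,"az": 0,"grip": 0.6},
    {"x": 0,"y": 0,"z": 0.035,"ax": 0,"ay": 0,"az": 0,"grip": 1},
    {"x": 0,"y": 0,"z": 0.035,"ax": 0,"ay": 0,"az": 0,"grip": 1},
    {"x": 0.0004,"y": -0.0193,"z": 0,"ax": 0,"ay": 0,"az": -7.1,"grip": 1},
    {"x": 0.0004,"y": -0.0193,"z": 0,"ax": 0,"ay": 0,"az": -7.1,"grip": 1},
    {"x": 0.0004,"y": -0.0193,"z": 0,"ax": 0,"ay": 0,"az": -7.1,"grip": 1},
    {"x": 0.0004,"y": -0.0193,"z": 0,"ax": 0,"ay": 0,"az": -7.1,"grip": 1},
    {"x": 0.0004,"y": -0.0193,"z": 0,"ax": 0,"ay": 0,"az": -7.1,"grip": 1},
    {"x": 0.0004,"y": -0.0193,"z": 0,"ax": 0,"ay": 0,"az": -7.1,"grip": 1},
  ],
)

```text
clock: 51.0
ee_pos: [0.555, 0.0715, 0.1492]
tool_rot: [-179.9, 0.3, 139.5]
wrist_force: [0.1, -0.0, 0.1]
grip_width: 0.0849
grip_force: 0.0
```

Run:
```python
from h import *
p,d,c=snap('top');mods(p,c,.016,40)
H=hsv(p);h,s,v=[H[:,:,i].astype(int) for i in range(3)]
m=(s<60)&(v>150);m[:220]=0;m[245:]=0;m[:,:200]=0;m[:,330:]=0
for k in blobs(m,2): 
  if cv2.contourArea(k)<60: print('line',cv2.boundingRect(k),B(c,cv2.minAreaRect(k)[0],.0555))
```

```text
yellow (39.0, 310.5) 510.5 [370.2 661.1  73.3  56.5 -89.9]
yellow (338.0, 212.0) 218.5 [ 5.995e+02 -2.800e+01  4.730e+01  2.820e+01  2.000e-01]
yellow (474.61602783203125, 255.61199951171875) 174.5 [ 498.2 -346.8   39.4   27.3   79.8]
blue (45.85149002075195, 287.01483154296875) 9898.5 [426.3 646.6 241.2 232.8   8.3]
blue (618.8624877929688, 215.20486450195312) 2499.5 [ 595.  -693.8  138.6  132.6  -74.5]
purple (393.02685546875, 228.8188018798828) 306.5 [ 560.2 -157.1   49.2   37.8  -35.4]
purple (220.5, 217.0) 70.5 [586.9 248.5  35.2  14.1 -89.8]
line (325, 220, 5, 3) [[ -43.3 -130. ]]
```

carry_out(
  series=[
    {"x": 0.0004,"y": -0.0193,"z": 0,"ax": 0,"ay": 0,"az": -7.1,"grip": 1},
    {"x": 0.0004,"y": -0.0193,"z": 0,"ax": 0,"ay": 0,"az": -7.1,"grip": 1},
    {"x": 0.0004,"y": -0.0193,"z": 0,"ax": 0,"ay": 0,"az": -7.1,"grip": 1},
    {"x": 0.0004,"y": -0.0193,"z": 0,"ax": 0,"ay": 0,"az": -7.1,"grip": 1},
    {"x": 0.0004,"y": -0.0193,"z": 0,"ax": 0,"ay": 0,"az": -7.1,"grip": 1},
    {"x": 0.0004,"y": -0.0193,"z": 0,"ax": 0,"ay": 0,"az": -7.1,"grip": 1},
    {"x": 0.0004,"y": -0.0193,"z": 0,"ax": 0,"ay": 0,"az": -7.1,"grip": 1},
    {"x": 0.0004,"y": -0.0193,"z": 0,"ax": 0,"ay": 0,"az": -7.1,"grip": 1},
    {"x": 0.0004,"y": -0.0193,"z": 0,"ax": 0,"ay": 0,"az": -7.1,"grip": 1},
    {"x": 0.0004,"y": -0.0193,"z": 0,"ax": 0,"ay": 0,"az": -7.1,"grip": 1},
    {"x": 0.0004,"y": -0.0193,"z": -0.02,"ax": 0,"ay": 0,"az": -7.1,"grip": 1},
    {"x": 0.0004,"y": -0.0193,"z": -0.03,"ax": 0,"ay": 0,"az": -7.1,"grip": 1},
  ],
)

```text
clock: 52.05
ee_pos: [0.5625, -0.161, 0.1015]
tool_rot: [179.6, 0.2, 54.4]
wrist_force: [0.6, -0.1, -0.1]
grip_width: 0.0871
grip_force: 0.0
```

carry_out(
  series=[
    {"x": 0,"y": 0,"z": 0,"ax": 0,"ay": 0,"az": 0,"grip": 1},
    {"x": 0,"y": 0,"z": 0,"ax": 0,"ay": 0,"az": 0,"grip": 1},
    {"x": 0,"y": 0,"z": 0,"ax": 0,"ay": 0,"az": 0,"grip": 1},
  ],
)

```text
clock: 52.3
ee_pos: [0.5601, -0.1584, 0.0995]
tool_rot: [-179.9, 0.3, 54.8]
wrist_force: [0.8, -0.5, 0.9]
grip_width: 0.0871
grip_force: 0.0
```

Run:
```python
from h import *
o,R=tool();print(err(o,R,[.561,-.1577,.0245],0,54.6))
```

```text
t 52.3 p [ 0.5601 -0.1584  0.0995] q [-26.6  38.   94.7  -0.4  47.4   8.8]
a [-0.004 -0.003 -1.   ] close [ 0.817 -0.577 -0.002]
(array([ 0.0009,  0.0007, -0.075 ]), array([ 0.18, -0.26, -0.18]))
```

carry_out(
  series=[
    {"x": 0.0005,"y": 0.0005,"z": -0.035,"ax": 0.18,"ay": -0.26,"az": 0,"grip": 1},
    {"x": 0,"y": 0,"z": -0.026,"ax": 0,"ay": 0,"az": 0,"grip": 0.8},
    {"x": 0,"y": 0,"z": -0.015,"ax": 0,"ay": 0,"az": 0,"grip": 0.7},
    {"x": 0,"y": 0,"z": 0,"ax": 0,"ay": 0,"az": 0,"grip": 0.4},
    {"x": 0,"y": 0,"z": 0,"ax": 0,"ay": 0,"az": 0,"grip": 0.4},
    {"x": 0,"y": 0,"z": 0,"ax": 0,"ay": 0,"az": 0,"grip": 0.4},
    {"x": 0,"y": 0,"z": 0,"ax": 0,"ay": 0,"az": 0,"grip": 0.4},
    {"x": 0,"y": 0,"z": 0,"ax": 0,"ay": 0,"az": 0,"grip": 0.4},
    {"x": 0,"y": 0,"z": 0,"ax": 0,"ay": 0,"az": 0,"grip": 0.4},
    {"x": 0,"y": 0,"z": 0,"ax": 0,"ay": 0,"az": 0,"grip": 0.4},
  ],
  force=20,
)

```text
clock: 53.13
ee_pos: [0.5619, -0.1587, 0.0251]
tool_rot: [179.8, -0.0, 54.7]
wrist_force: [-0.4, 1.1, 6.7]
grip_width: 0.0478
grip_force: 20.0
```

carry_out(
  series=[
    {"x": 0,"y": 0,"z": 0.035,"ax": 0,"ay": 0,"az": 0,"grip": 0.4},
    {"x": 0,"y": 0,"z": 0.04,"ax": 0,"ay": 0,"az": 0,"grip": 0.4},
    {"x": 0,"y": 0,"z": 0.04,"ax": 0,"ay": 0,"az": 0,"grip": 0.4},
    {"x": 0.0065,"y": 0.0342,"z": 0,"ax": 0,"ay": 0,"az": 3.15,"grip": 0.4},
    {"x": 0.0065,"y": 0.0342,"z": 0,"ax": 0,"ay": 0,"az": 3.15,"grip": 0.4},
    {"x": 0.0065,"y": 0.0342,"z": 0,"ax": 0,"ay": 0,"az": 3.15,"grip": 0.4},
    {"x": 0.0065,"y": 0.0342,"z": 0,"ax": 0,"ay": 0,"az": 3.15,"grip": 0.4},
    {"x": 0.0065,"y": 0.0342,"z": 0,"ax": 0,"ay": 0,"az": 3.15,"grip": 0.4},
    {"x": 0.0065,"y": 0.0342,"z": 0,"ax": 0,"ay": 0,"az": 3.15,"grip": 0.4},
    {"x": 0.0065,"y": 0.0342,"z": 0,"ax": 0,"ay": 0,"az": 3.15,"grip": 0.4},
    {"x": 0.0065,"y": 0.0342,"z": 0,"ax": 0,"ay": 0,"az": 3.15,"grip": 0.4},
    {"x": 0.0065,"y": 0.0342,"z": 0,"ax": 0,"ay": 0,"az": 3.15,"grip": 0.4},
  ],
)

```text
clock: 54.13
ee_pos: [0.6191, 0.1509, 0.1387]
tool_rot: [179.9, 0.0, 83.2]
wrist_force: [0.7, -0.0, -0.6]
grip_width: 0.0476
grip_force: 20.0
```

carry_out(
  series=[
    {"x": 0.0065,"y": 0.0342,"z": 0,"ax": 0,"ay": 0,"az": 3.15,"grip": 0.4},
    {"x": 0.0065,"y": 0.0342,"z": 0,"ax": 0,"ay": 0,"az": 3.15,"grip": 0.4},
    {"x": 0.0065,"y": 0.0342,"z": -0.01,"ax": 0,"ay": 0,"az": 3.1,"grip": 0.4},
    {"x": 0,"y": 0,"z": -0.035,"ax": 0,"ay": 0,"az": 0,"grip": 0.4},
    {"x": 0,"y": 0,"z": -0.025,"ax": 0,"ay": 0,"az": 0,"grip": 0.4},
    {"x": 0,"y": 0,"z": 0,"ax": 0,"ay": 0,"az": 0,"grip": 0.4},
    {"x": 0,"y": 0,"z": 0,"ax": 0,"ay": 0,"az": 0,"grip": 0.4},
    {"x": 0,"y": 0,"z": 0,"ax": 0,"ay": 0,"az": 0,"grip": 0.4},
  ],
)

```text
clock: 54.8
ee_pos: [0.6397, 0.2516, 0.0697]
tool_rot: [179.8, -0.0, 92.4]
wrist_force: [0.8, -0.8, -0.6]
grip_width: 0.0476
grip_force: 20.0
```

Run:
```python
from h import *
o,R=tool();print(berr(o,R,[.6399,.2518,.049],0))
```

```text
t 54.8 p [0.6397 0.2516 0.0697] q [12.2 46.4 79.3 -0.  54.1  9.8]
a [ 0.003  0.    -1.   ] close [0.999 0.042 0.003]
(array([ 0.0002,  0.0002, -0.0207]), array([-0.01,  0.18,  0.07]))
```

carry_out(
  series=[
    {"x": 0,"y": 0,"z": -0.01,"ax": 0,"ay": 0,"az": 0,"grip": 0.4},
    {"x": 0,"y": 0,"z": -0.009,"ax": 0,"ay": 0,"az": 0,"grip": 0.4},
    {"x": 0,"y": 0,"z": 0,"ax": 0,"ay": 0,"az": 0,"grip": 0.4},
    {"x": 0,"y": 0,"z": 0,"ax": 0,"ay": 0,"az": 0,"grip": 0.4},
    {"x": 0,"y": 0,"z": 0,"ax": 0,"ay": 0,"az": 0,"grip": 0.4},
  ],
)

```text
clock: 55.22
ee_pos: [0.639, 0.2517, 0.0497]
tool_rot: [179.9, 0.0, 92.4]
wrist_force: [-0.2, 0.0, -1.1]
grip_width: 0.0476
grip_force: 20.0
```

Run:
```python
from h import *
o,R=tool();p,d,c=snap('wrist')
np.savez('pics/w7.npz',p=p,d=d,**c)
print('tcp bench',(o['ee_pos'][:2]*1000)@np.c_[EX,EY]-[618.5,104.3])
for r in (195,199,203,205,207,209,211,213,215,217,219,221): print(r,W(c,d,335,r),p[r,335])
cv2.imwrite('pics/w7.png',cv2.resize(p[130:245,230:430,::-1],None,fx=4,fy=4,interpolation=cv2.INTER_CUBIC))
```

```text
t 55.2167 p [0.639  0.2517 0.0497] q [12.2 48.  79.7 -0.  52.3  9.8]
a [ 0.002 -0.    -1.   ] close [0.999 0.042 0.002]
tcp bench [ 30.69880095 119.84860908]
195 [ 35.2 144.5  18.9] [205 204 194]
199 [ 35.2 142.   19. ] [202 202 191]
203 [ 35.4 137.8  12.8] [74 74 73]
205 [ 35.4 136.4  12.3] [75 73 73]
207 [ 35.4 135.2  12.9] [74 73 72]
209 [ 35.  137.9  27.4] [110  71 131]
211 [ 34.9 138.1  32.5] [109  70 133]
213 [ 34.8 138.   36.1] [111  70 133]
215 [ 34.7 137.8  39.4] [132  74 164]
217 [ 34.7 136.6  39.4] [136  74 169]
219 [ 34.8 134.9  37.6] [ 87 101 110]
221 [ 34.7 134.3  39.5] [ 60 116  72]
```

View pics/w7.png

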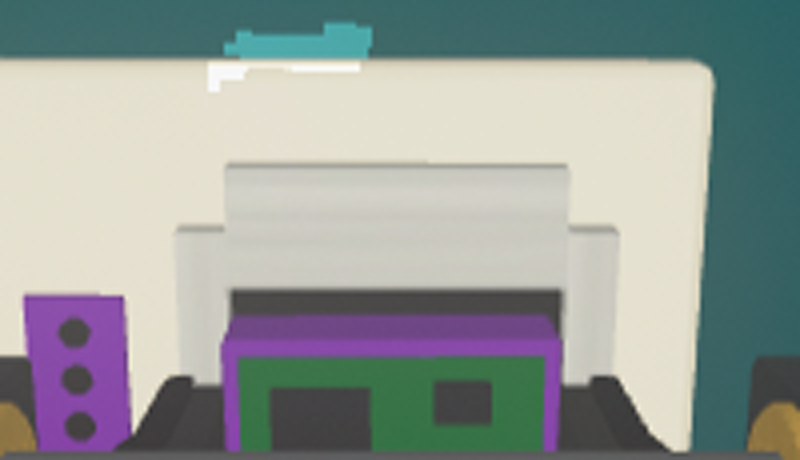

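The crop shows purple chips up, lower edge spanning columns 230..556 against the pocket's 231..561. I'll shift +1 mm in x, lower and release.

carry_out(
  series=[
    {"x": 0.001,"y": 0,"z": 0,"ax": 0,"ay": 0,"az": 0,"grip": 0.4},
    {"x": 0,"y": 0,"z": -0.005,"ax": 0,"ay": 0,"az": 0,"grip": 0.4},
    {"x": 0,"y": 0,"z": -0.004,"ax": 0,"ay": 0,"az": 0,"grip": 0.4},
    {"x": 0,"y": 0,"z": -0.0035,"ax": 0,"ay": 0,"az": 0,"grip": 0.4},
    {"x": 0,"y": 0,"z": 0,"ax": 0,"ay": 0,"az": 0,"grip": 0.4},
    {"x": 0,"y": 0,"z": 0,"ax": 0,"ay": 0,"az": 0,"grip": 0.4},
    {"x": 0,"y": 0,"z": 0,"ax": 0,"ay": 0,"az": 0,"grip": 0.4},
  ],
)

```text
clock: 55.85
ee_pos: [0.6398, 0.2519, 0.037]
tool_rot: [179.9, 0.0, 92.4]
wrist_force: [-0.7, 0.7, 1.9]
grip_width: 0.0476
grip_force: 20.0
```

carry_out(
  series=[
    {"x": 0,"y": 0,"z": 0,"ax": 0,"ay": 0,"az": 0,"grip": 0.75},
    {"x": 0,"y": 0,"z": 0,"ax": 0,"ay": 0,"az": 0,"grip": 0.75},
    {"x": 0,"y": 0,"z": 0,"ax": 0,"ay": 0,"az": 0,"grip": 0.75},
    {"x": 0,"y": 0,"z": 0,"ax": 0,"ay": 0,"az": 0,"grip": 0.75},
    {"x": 0,"y": 0,"z": 0.015,"ax": 0,"ay": 0,"az": 0,"grip": 0.75},
    {"x": 0,"y": 0,"z": 0.03,"ax": 0,"ay": 0,"az": 0,"grip": 0.75},
    {"x": 0,"y": 0,"z": 0.03,"ax": 0,"ay": 0,"az": 0,"grip": 0.75},
    {"x": 0,"y": 0,"z": 0.03,"ax": 0,"ay": 0,"az": 0,"grip": 0.75},
    {"x": 0,"y": 0,"z": 0,"ax": 0,"ay": 0,"az": 0,"grip": 0.75},
    {"x": 0,"y": 0,"z": 0,"ax": 0,"ay": 0,"az": 0,"grip": 0.75},
  ],
)

```text
clock: 56.68
ee_pos: [0.6417, 0.2523, 0.1459]
tool_rot: [179.5, -0.1, 92.4]
wrist_force: [0.1, -0.0, -0.9]
grip_width: 0.0653
grip_force: 0.0
```

Run:
```python
from h import *
o,R=tool();p,d,c=snap('wrist')
for r in (170,180,190,196,200,204,208,212): print(r,W(c,d,335,r),p[r,335])
print(berr(o,R,[.5541,.1893,.05],0,182.45))
```

```text
t 56.6833 p [0.6417 0.2523 0.1459] q [12.2 40.9 76.9 -0.  61.7  9.8]
a [ 0.008  0.001 -1.   ] close [0.999 0.042 0.008]
170 [ 41.3 147.2  17.8] [201 201 190]
180 [ 41.2 138.2  21.3] [113  79 134]
190 [ 41.1 130.   27.8] [84 83 79]
196 [ 41.2 123.9  25.9] [ 77 126  83]
200 [ 41.1 120.4  27.3] [ 80 123  85]
204 [ 41.1 116.9  28.9] [89 88 83]
208 [ 41.1 113.1  28.9] [91 90 85]
212 [ 41.1 109.3  29.1] [ 88 113  88]
(array([-0.0876, -0.063 , -0.0959]), array([-0.41,  0.3 , 90.02]))
```

carry_out(
  series=[
    {"x": -0.0066,"y": -0.0048,"z": 0,"ax": 0,"ay": 0,"az": 6.92,"grip": 0.6},
    {"x": -0.0066,"y": -0.0048,"z": 0,"ax": 0,"ay": 0,"az": 6.92,"grip": 0.6},
    {"x": -0.0066,"y": -0.0048,"z": 0,"ax": 0,"ay": 0,"az": 6.92,"grip": 0.6},
    {"x": -0.0066,"y": -0.0048,"z": 0,"ax": 0,"ay": 0,"az": 6.92,"grip": 0.6},
    {"x": -0.0066,"y": -0.0048,"z": 0,"ax": 0,"ay": 0,"az": 6.92,"grip": 0.6},
    {"x": -0.0066,"y": -0.0048,"z": 0,"ax": 0,"ay": 0,"az": 6.92,"grip": 0.6},
    {"x": -0.0066,"y": -0.0048,"z": 0,"ax": 0,"ay": 0,"az": 6.92,"grip": 0.6},
    {"x": -0.0066,"y": -0.0048,"z": 0,"ax": 0,"ay": 0,"az": 6.92,"grip": 0.6},
    {"x": -0.0066,"y": -0.0048,"z": 0,"ax": 0,"ay": 0,"az": 6.92,"grip": 0.6},
    {"x": -0.0066,"y": -0.0048,"z": 0,"ax": 0,"ay": 0,"az": 6.92,"grip": 0.6},
    {"x": -0.0066,"y": -0.0048,"z": 0,"ax": 0,"ay": 0,"az": 6.92,"grip": 0.6},
    {"x": -0.0066,"y": -0.0048,"z": 0,"ax": 0,"ay": 0,"az": 6.92,"grip": 0.6},
  ],
)

```text
clock: 57.73
ee_pos: [0.5589, 0.1938, 0.1405]
tool_rot: [180.0, -0.2, 175.8]
wrist_force: [-0.7, -0.0, -0.2]
grip_width: 0.0519
grip_force: 0.0
```

carry_out(
  series=[
    {"x": -0.0066,"y": -0.0048,"z": 0,"ax": 0,"ay": 0,"az": 6.92,"grip": 0.6},
    {"x": 0,"y": 0,"z": -0.02,"ax": 0,"ay": 0,"az": 0,"grip": 0.6},
    {"x": 0,"y": 0,"z": 0,"ax": 0,"ay": 0,"az": 0,"grip": 0.6},
    {"x": 0,"y": 0,"z": 0,"ax": 0,"ay": 0,"az": 0,"grip": 0.6},
    {"x": 0,"y": 0,"z": 0,"ax": 0,"ay": 0,"az": 0,"grip": 0.6},
  ],
)

```text
clock: 58.15
ee_pos: [0.5538, 0.1895, 0.1215]
tool_rot: [179.9, -0.1, -177.6]
wrist_force: [-0.1, 0.1, 0.4]
grip_width: 0.0525
grip_force: 0.0
```

Run:
```python
from h import *
o,R=tool();print(o['grip_width'],berr(o,R,[.5541,.1893,.0515],0,182.45))
```

```text
t 58.15 p [0.5538 0.1895 0.1215] q [  7.9  36.2  93.6   0.1  50.2 -84.5]
a [-0.001  0.001 -1.   ] close [-0.041  0.999  0.001]
0.05248659911193282 (array([ 0.0003, -0.0002, -0.07  ]), array([-0.06, -0.07,  0.08]))
```

carry_out(
  series=[
    {"x": 0,"y": 0,"z": -0.03,"ax": 0,"ay": 0,"az": 0,"grip": 0.6},
    {"x": 0,"y": 0,"z": -0.025,"ax": 0,"ay": 0,"az": 0,"grip": 0.6},
    {"x": 0,"y": 0,"z": -0.013,"ax": 0,"ay": 0,"az": 0,"grip": 0.5},
    {"x": 0,"y": 0,"z": 0,"ax": 0,"ay": 0,"az": 0,"grip": 0.1},
    {"x": 0,"y": 0,"z": 0,"ax": 0,"ay": 0,"az": 0,"grip": 0.1},
    {"x": 0,"y": 0,"z": 0,"ax": 0,"ay": 0,"az": 0,"grip": 0.1},
    {"x": 0,"y": 0,"z": 0,"ax": 0,"ay": 0,"az": 0,"grip": 0.1},
    {"x": 0,"y": 0,"z": 0,"ax": 0,"ay": 0,"az": 0,"grip": 0.1},
    {"x": 0,"y": 0,"z": 0,"ax": 0,"ay": 0,"az": 0,"grip": 0.1},
    {"x": 0,"y": 0,"z": 0,"ax": 0,"ay": 0,"az": 0,"grip": 0.1},
    {"x": 0,"y": 0,"z": 0,"ax": 0,"ay": 0,"az": 0,"grip": 0.1},
  ],
  force=10,
)

```text
clock: 59.07
ee_pos: [0.5549, 0.1896, 0.0552]
tool_rot: [179.9, 0.2, -177.6]
wrist_force: [-0.7, 0.2, 6.2]
grip_width: 0.0177
grip_force: 10.0
```

carry_out(
  series=[
    {"x": -0.0004,"y": 0.01,"z": 0,"ax": 0,"ay": 0,"az": 0,"grip": 0.1},
    {"x": -0.0006,"y": 0.015,"z": 0,"ax": 0,"ay": 0,"az": 0,"grip": 0.1},
    {"x": -0.0006,"y": 0.015,"z": 0,"ax": 0,"ay": 0,"az": 0,"grip": 0.1},
    {"x": -0.0006,"y": 0.0125,"z": 0,"ax": 0,"ay": 0,"az": 0,"grip": 0.1},
    {"x": -0.0003,"y": 0.006,"z": 0,"ax": 0,"ay": 0,"az": 0,"grip": 0.1},
    {"x": 0,"y": 0,"z": 0,"ax": 0,"ay": 0,"az": 0,"grip": 0.1},
    {"x": 0,"y": 0,"z": 0,"ax": 0,"ay": 0,"az": 0,"grip": 0.1},
    {"x": 0,"y": 0,"z": 0,"ax": 0,"ay": 0,"az": 0,"grip": 0.1},
  ],
)

```text
clock: 59.73
ee_pos: [0.5526, 0.2482, 0.0553]
tool_rot: [179.9, 0.2, -177.6]
wrist_force: [-1.0, -0.1, 5.6]
grip_width: 0.018
grip_force: 10.0
```

carry_out(
  series=[
    {"x": 0,"y": 0,"z": 0,"ax": 0,"ay": 0,"az": 0,"grip": 0.6},
    {"x": 0,"y": 0,"z": 0,"ax": 0,"ay": 0,"az": 0,"grip": 0.6},
    {"x": 0,"y": 0,"z": 0,"ax": 0,"ay": 0,"az": 0,"grip": 0.6},
    {"x": 0,"y": 0,"z": 0,"ax": 0,"ay": 0,"az": 0,"grip": 0.6},
    {"x": 0,"y": 0,"z": 0.03,"ax": 0,"ay": 0,"az": 0,"grip": 0.6},
    {"x": 0,"y": 0,"z": 0.04,"ax": 0,"ay": 0,"az": 0,"grip": 0.6},
    {"x": 0,"y": 0,"z": 0.04,"ax": 0,"ay": 0,"az": 0,"grip": 0.6},
    {"x": 0,"y": -0.03,"z": 0.03,"ax": 0,"ay": 0,"az": 0,"grip": 0.6},
    {"x": 0,"y": -0.04,"z": 0,"ax": 0,"ay": 0,"az": 0,"grip": 0.6},
    {"x": 0,"y": -0.04,"z": 0,"ax": 0,"ay": 0,"az": 0,"grip": 0.6},
    {"x": 0,"y": -0.04,"z": 0,"ax": 0,"ay": 0,"az": 0,"grip": 0.6},
    {"x": 0,"y": -0.04,"z": 0,"ax": 0,"ay": 0,"az": 0,"grip": 0.6},
  ],
)

```text
clock: 60.73
ee_pos: [0.5511, 0.0571, 0.1937]
tool_rot: [179.9, 0.0, -177.6]
wrist_force: [0.9, 0.1, -0.8]
grip_width: 0.0522
grip_force: 0.0
```

carry_out(
  series=[
    {"x": 0,"y": -0.04,"z": 0,"ax": 0,"ay": 0,"az": 0,"grip": 0.6},
    {"x": 0,"y": -0.04,"z": 0,"ax": 0,"ay": 0,"az": 0,"grip": 0.6},
    {"x": 0,"y": -0.04,"z": 0,"ax": 0,"ay": 0,"az": 0,"grip": 0.6},
    {"x": 0,"y": -0.04,"z": 0,"ax": 0,"ay": 0,"az": 0,"grip": 0.6},
    {"x": 0,"y": 0,"z": 0,"ax": 0,"ay": 0,"az": 0,"grip": 0.6},
    {"x": 0,"y": 0,"z": 0,"ax": 0,"ay": 0,"az": 0,"grip": 0.6},
    {"x": 0,"y": 0,"z": 0,"ax": 0,"ay": 0,"az": 0,"grip": 0.6},
  ],
)

```text
clock: 61.32
ee_pos: [0.5509, -0.1011, 0.193]
tool_rot: [179.9, -0.1, -177.7]
wrist_force: [0.3, -0.8, -0.4]
grip_width: 0.0521
grip_force: 0.0
```

Run:
```python
from h import *
p,d,c=snap('top');print(manip.observe()['clock'])
cv2.imwrite('pics/end.png',cv2.resize(p[100:300,150:350,::-1],None,fx=3,fy=3,interpolation=cv2.INTER_CUBIC))
```

```text
61.3667
```

View pics/end.png

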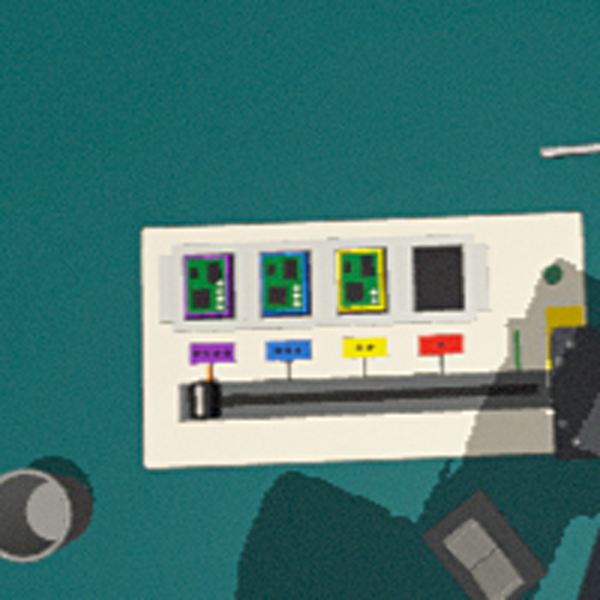

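The final crop shows yellow (360,280), blue (286,283) and purple (208,286) seated chips up. The selector is at purple (205,400), the red nest is empty as expected, and the arm is clear. Handing in.

```bash
python3 -c "
from station import close_job
print(close_job())"
```

```text
the job is handed in; nothing more can be done
None
```

I parked the selector, seated yellow, blue and purple chips up in their nests in order (red was absent), left the selector at nest 4, and handed the job in at about 61 s; the hand-in returned no verdict.

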